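# Electrode slide check: load, clamp, measure, unload

### The job

Check the electrode chamber slides that lie on the white board: seat every one of them in a pocket of the check station, its gold-striped end towards the clamp, swing the red-handled toggle clamp over centre until it locks the contact bar down on them, and, with the clamp locked, press the keys one at a time: yellow (zero), green (measure), blue (store). Then swing the clamp fully back open and put all the slides into the aluminium tray, each lying flat on its floor the right way up. Leave the jar, the Petri dish and the tube rack where they stand.

Things in the scene. Friction and masses are not known exactly. Their poses are not given: they have to be found in the camera images.
- slide_1: electrode chamber slide: glass base 76 x 26 x 3 mm, on it a black block 48 x 24 x 12 mm high (15 mm overall) with 8 white well covers. Origin: centre of the underside, x along the slide, z up. Block at x = -12..+36 mm (grip it across 24 mm at x = +12); bare gold-striped end at x = -38..-13. 40 g. Starts on the board, x axis within 0.5 rad of world x. Two or three slides are there; None if absent
- slide_2: electrode chamber slide: glass base 76 x 26 x 3 mm, on it a black block 48 x 24 x 12 mm high (15 mm overall) with 8 white well covers. Origin: centre of the underside, x along the slide, z up. Block at x = -12..+36 mm (grip it across 24 mm at x = +12); bare gold-striped end at x = -38..-13. 40 g. Starts on the board, x axis within 0.5 rad of world x. Two or three slides are there; None if absent
- slide_3: electrode chamber slide: glass base 76 x 26 x 3 mm, on it a black block 48 x 24 x 12 mm high (15 mm overall) with 8 white well covers. Origin: centre of the underside, x along the slide, z up. Block at x = -12..+36 mm (grip it across 24 mm at x = +12); bare gold-striped end at x = -38..-13. 40 g. Starts on the board, x axis within 0.5 rad of world x. Two or three slides are there; None if absent
- slide_4: electrode chamber slide: glass base 76 x 26 x 3 mm, on it a black block 48 x 24 x 12 mm high (15 mm overall) with 8 white well covers. Origin: centre of the underside, x along the slide, z up. Block at x = -12..+36 mm (grip it across 24 mm at x = +12); bare gold-striped end at x = -38..-13. 40 g. Starts on the board, x axis within 0.5 rad of world x. Two or three slides are there; None if absent
- station: check station, fixed: white box 250 (x) x 280 (y) x 45 mm, origin at the centre of its underside, yaw within 0.13. On top: an aluminium nest plate 88 x 166 x 8 mm with three pockets (+x half), a steel toggle clamp on the robot's side of the nest (clamp and nest centred at y = +40 mm), and along the -y side three keys in a row and a low black display, top 55 mm above the bench
- pocket_1 (a point): first (+y) pocket of the nest: centre of its floor, 49 mm above the bench; station axes. Pocket 79 (x) x 29 (y) x 4 mm deep, 1.5 mm chamfer; nest top 53 mm above the bench; pockets 52 mm apart along y. A seated slide has its origin here (play 1.5 mm each way) and its x axis along the station's +x, so the gold-striped end (-x) is nearest the clamp. Any slide may go in any pocket
- pocket_2 (a point): middle pocket of the nest: centre of its floor, 49 mm above the bench; station axes. Pocket 79 (x) x 29 (y) x 4 mm deep, 1.5 mm chamfer; nest top 53 mm above the bench; pockets 52 mm apart along y. A seated slide has its origin here (play 1.5 mm each way) and its x axis along the station's +x, so the gold-striped end (-x) is nearest the clamp. Any slide may go in any pocket
- pocket_3 (a point): last (-y) pocket of the nest: centre of its floor, 49 mm above the bench; station axes. Pocket 79 (x) x 29 (y) x 4 mm deep, 1.5 mm chamfer; nest top 53 mm above the bench; pockets 52 mm apart along y. A seated slide has its origin here (play 1.5 mm each way) and its x axis along the station's +x, so the gold-striped end (-x) is nearest the clamp. Any slide may go in any pocket
- clamp_handle (a joint): angle of the red handle, rad: 0 = fully open (start; handle leaning 1.26 back to the station's -x), 1.26 = dead centre (handle upright), 1.35 = stop, past centre, locked. Loaded, it takes 2 to 5 N at the grip over the last 0.2 rad and then stays at the stop; 2 to 4 N pull it back over centre, up to 8 N lift the bar. Left at 0 it stays open; left half way the bar may sink but does not lock
- handle_grip (a point): point to grip on the red handle, 85 mm from clamp_pivot. Red grip 16 x 16 mm in section, 46 to 112 mm from the pivot: pinch it lightly (12 N) across y, tool down, and carry it round clamp_pivot; it turns between the pads and can lag 15 mm: go by the joint. At 0 it is 97 mm above the bench and 81 mm to the -x side of clamp_pivot; locked, 155 mm above the bench and 8 mm to its +x side
- clamp_pivot (a point): centre of the handle's pivot, fixed in the station, 71 mm above the bench; its axis is the station's y, the handle swings in the station's x-z plane, from -x over the top. The handle drives the bar arm by a link; the arm's own axis is parallel, 47 mm further in +x, 6 mm higher; the arm is 70 mm long, turns 1.47 rad in all, fast near open, hardly at all near dead centre
- contact_bar: black contact bar 126 (y) x 14 mm with three brass blocks, sprung up to 6 mm, on the end of the clamp arm. Locked, its blocks press the gold-striped ends of the slides with 5 to 11 N in all. Open, it stands up to 160 mm above the bench, 55 mm or more to the -x side of the pocket centres. Origin: on the arm's centre line, 70 mm from the arm's pivot
- key_yellow (a joint): travel of the yellow key, m: 0 up, 0.005 fully down; spring 1.2 N at first to 4 N fully down; it counts as pressed from 0.0035
- key_green (a joint): travel of the green key, m: 0 up, 0.005 fully down; spring 1.2 N at first to 4 N fully down; it counts as pressed from 0.0035
- key_blue (a joint): travel of the blue key, m: 0 up, 0.005 fully down; spring 1.2 N at first to 4 N fully down; it counts as pressed from 0.0035
- key_yellow_top (a point): centre of the top face of the yellow key: round cap 19 mm across in a black collar 35 mm across (collar top 57 mm, cap top 66 mm above the bench), pressed straight down; keys 40 mm apart along the station's x, yellow nearest the robot, then green, then blue
- key_green_top (a point): centre of the top face of the green key: round cap 19 mm across in a black collar 35 mm across (collar top 57 mm, cap top 66 mm above the bench), pressed straight down; keys 40 mm apart along the station's x, yellow nearest the robot, then green, then blue
- key_blue_top (a point): centre of the top face of the blue key: round cap 19 mm across in a black collar 35 mm across (collar top 57 mm, cap top 66 mm above the bench), pressed straight down; keys 40 mm apart along the station's x, yellow nearest the robot, then green, then blue
- board: white plastic board, fixed, 240 (x) x 190 (y) x 4 mm thick, origin at the centre of its underside; the slides start on it, in a 2 x 2 spacing of about 110 x 90 mm. To the left or to the right of the station
- tray: aluminium instrument tray, fixed, 132 (x) x 200 (y) mm outside, walls 4 mm thick and 14 mm high, floor 4 mm thick; inside 124 x 192 mm. Origin at the centre of its underside. On the other side of the station from the board
- media_jar: amber jar with yellow cap, 52 mm across, 85 mm high, loose, bystander; origin at the centre of its underside
- petri_dish: clear Petri dish, 63 mm across, 15 mm high, loose, bystander; origin at the centre of its underside
- tube_rack: orange tube rack with white tube caps, 50 x 110 x 46 mm, loose, bystander; origin at the centre of its underside
There are look-alikes about, which are no part of the job. There is more than one size of the tray; the job needs the largest. What is shaped like the slide_2 but orange or pink is not meant.

How it is judged:
By the outcome, as a careful person would: the job done as asked, in the order asked, and still so for the second after the job is handed in, with the robot touching nothing.
Of slide_1, slide_2, slide_3, slide_4 only 2 to 3 are there at a start; the rules pass over those that are not, and their reading is None.
At some moment in a run one of slide_1, slide_2, slide_3, slide_4 may be knocked a few centimetres aside while the robot is not near it.
Once in a run the grip may slacken for a moment while it holds something.
It also fails if it takes over 210 s, if anything falls off the work surface, if the arm or the gripper's body presses on something with over 40 N, if the wrist force passes 120 N, or if a joint passes its speed limit or range.

### The arm

A 6-joint arm with a two-finger parallel gripper is mounted at the origin on the work surface. World frame = base frame: x ahead of the robot, y to its left, z up, the work surface at z = 0. Lengths are in m, angles in rad, forces in N, time in s.
With the tool pointing down it reaches from about 0.3 to 0.875 m from the base axis. Payload 6.4 kg.
Tool frame: the origin (TCP) lies midway between the tips of the shut fingers; the grasp point (between the pads) lies 19 mm behind it; z points along the fingers, y is the line along which they close (so a half turn about z gives the same grasp; the last joint's range is limited). The gripper opens to 85 mm and grips with 20 to 120 N. Pads are 22 mm wide; open, the fingers measure 114 mm over their backs; the gripper's body (76 mm by 85 mm) begins 54 mm behind the grasp point. The pads swing forward as they close: fully open they stand 13 mm farther back than shut.
Start: joints at [1.114, 0.181, 1.607, -0, 1.354, -0.206], TCP at [0.143, 0.557, 0.231] pointing down, gripper open.
Joint ranges: [-2.99, 2.99], [-0.89, 2.07], [0.3, 2.58], [-1.14, 4.28], [0, 2.63], [-3.12, 3.12]. Speed limits (rad/s): [2.57, 2.57, 3.01, 3.14, 3.14, 3.14].

### API

Orientations are given as a unit quaternion [w, x, y, z].
In Python, from bench import ctrl, vision, workorder gives the robot as it stands. The module is installed in compiled form; this text tells all that it offers.
- The arm moves only by the tool servo_tool, never from a script. Its argument "steps" is a list of rows, each an object of numbers: "dx", "dy", "dz": the shift along the world's x, y, z as a fraction of full scale; "wx", "wy", "wz": the turn, a rotation vector about the world's x, y, z as a fraction of full scale. A call has exactly 5 rows; each row is the pose to reach, as a shift and turn from the pose commanded when the call began, turning the shorter way round; what a row does not reach only later rows make up. Full scale, the value 1, is 100 mm for a shift and pi rad for a turn. A row lasts 1/12 s, in which the tool goes at most 41.7 mm and 7.16 degrees, less where a joint would pass 70% of its speed; a pose out of reach is approached as far as the arm can. A call with a number of a shift or a turn outside -1 to 1 is refused whole. A call with a gripper value outside its range is refused whole. "jaw" is the opening, from 0 (shut) to 1 (fully open), set as the call begins (left out, the last holds). The fingers move at their own pace and stop on an object; the grip force is fixed at half the most. Time passes only in rows, so rows that repeat a pose let the fingers close, or fill a call up. It gives the time, the measured TCP pose, the force, the opening and the grip force at its end, in the units of the state.
- ctrl.get_obs(): the state, without advancing time (a new reading comes with each control period).
- vision.camera(name): name is "side" or "top" or "wrist"; returns a dict with "frame" (420x560x3 uint8, red, green, blue), "vfov" (degrees; the focal length in pixels is half the picture's height over the tangent of half this angle, whatever the lens; pixels are square), "cx", "cy" (the principal point, pixels), "camera_from_world" (4x4, takes a point from world to camera coordinates). Camera axes: x right, y up, looking along -z (the intrinsics and any distortion apply to the point x, -y, -z); pixel columns grow to the right and rows downward; lengths in m; the calibration is good to about 2 mm. A picture is of the moment at which its call begins. There is no depth.
- workorder.hand_in(): hands the job in; it is judged then, once.
The state is a dict: "time_s": time; "q": joint angles; "dq": joint speeds; "joint_efforts": joint torques, N m; "eef_pos": TCP position; "eef_rot": TCP orientation; "wrist_force": force on the tool from outside, world axes, zero at the start; "torque": the same for the moment, N m; "opening": opening from 0.0 (shut) to 1.0 (fully open); "grasp_force": force on a finger pad.
Only numpy, scipy, OpenCV 4.12 (cv2) and the standard library are available. Lean on these libraries where they do the work, as an engineer would, in place of code of your own. Each camera call takes 0.05 s, during which the arm holds its last target. There are 200 camera calls.

## Working session

There is one attempt and no reset: what is moved stays moved. The work goes in short steps, Python scripts to look and compute and a tool call to move; the robot and the scene stay as the last step left them, time stands still between calls to the robot, and variables do not carry over. Pictures are saved under pics/ and viewed, at most 14 in all, crops included, and the job is handed in when it is done.

Besides the shell and the picture viewer there is one more tool, called after ">>>" by a JSON object that holds its "api" and its "payload". servo_tool: Moves the arm, as the interface text tells. Its arguments: {"type":"object","properties":{"steps":{"type":"array","items":{"type":"object","properties":{"dx":{"type":"number"},"dy":{"type":"number"},"dz":{"type":"number"},"wx":{"type":"number"},"wy":{"type":"number"},"wz":{"type":"number"}}}},"jaw":{"type":"number"}},"required":["steps"]}

```bash
ls; mkdir -p pics; cat > h.py <<'E'
import numpy as np, cv2
from bench import ctrl, vision, workorder
def cam(n):
    c=vision.camera(n); f=c["frame"]; return c
def save(c,name,crop=None,scale=1):
    im=c["frame"][:,:,::-1]
    if crop: x0,y0,x1,y1=crop; im=im[y0:y1,x0:x1]
    im=cv2.resize(im,None,fx=scale,fy=scale,interpolation=cv2.INTER_CUBIC)
    cv2.imwrite("pics/"+name,im)
def foc(c): return c["frame"].shape[0]/2/np.tan(np.radians(c["vfov"])/2)
def ray(c,u,v):
    f=foc(c); T=np.array(c["camera_from_world"]); R=T[:3,:3]
    d=np.array([(u-c["cx"])/f,-(v-c["cy"])/f,-1.]); 
    return -R.T@T[:3,3], R.T@d
def onz(c,u,v,z):
    o,d=ray(c,u,v); return o+d*(z-o[2])/d[2]
def proj(c,p):
    T=np.array(c["camera_from_world"]); q=T[:3,:3]@np.array(p)+T[:3,3]; f=foc(c)
    return np.array([c["cx"]+f*q[0]/-q[2], c["cy"]-f*q[1]/-q[2]])
E
python3 - <<'E'
from h import *
for n in("top","side"):
    c=cam(n); save(c,n+"0.png",scale=1.42); print(n,c["vfov"],c["cx"],c["cy"],[k for k in c],ray(c,c["cx"],c["cy"]))
print(ctrl.get_obs())
E
```

```text
pics
top 46.250460955213775 278.3283197356429 219.31982267552206 ['frame', 'vfov', 'cx', 'cy', 'camera_from_world'] (array([ 0.3578402 , -0.04752423,  1.85990257]), array([ 0.09123893,  0.00724378, -0.99580268]))
side 57.343417821767424 272.65785106773467 207.4599128183329 ['frame', 'vfov', 'cx', 'cy', 'camera_from_world'] (array([0.46329028, 0.78726921, 0.87574005]), array([ 0.05641741, -0.73528287, -0.67540816]))
{'time_s': 0.1, 'q': array([ 1.11369406e+00,  1.81488609e-01,  1.60789506e+00, -2.41271907e-06,
        1.35380036e+00, -2.06297585e-01]), 'dq': array([ 6.47363493e-04, -1.86912421e-03, -4.15282965e-04, -9.73098547e-04,
        1.52614376e-03, -6.94981623e-05]), 'joint_efforts': array([ 1.56899541e-04, -4.45876944e+01, -3.52240062e+01, -3.78198592e-04,
        4.10096443e-03,  5.99742839e-05]), 'eef_pos': array([0.14246623, 0.55656363, 0.23046821]), 'eef_rot': array([-2.58002873e-04,  1.25073627e-01,  9.92147144e-01, -7.52699086e-04]), 'wrist_force': array([-0.28404658, -0.17607774,  0.11501437]), 'torque': array([ 0.01176758, -0.04403062, -0.01613175]), 'grasp_force': 0.0, 'opening': 1.0016584244864901}
```

View pics/top0.png

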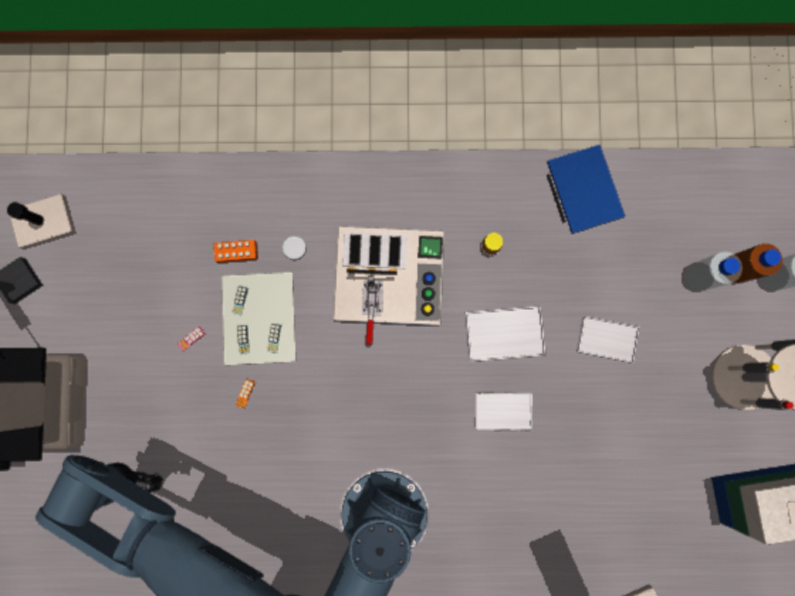

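View pics/side0.png

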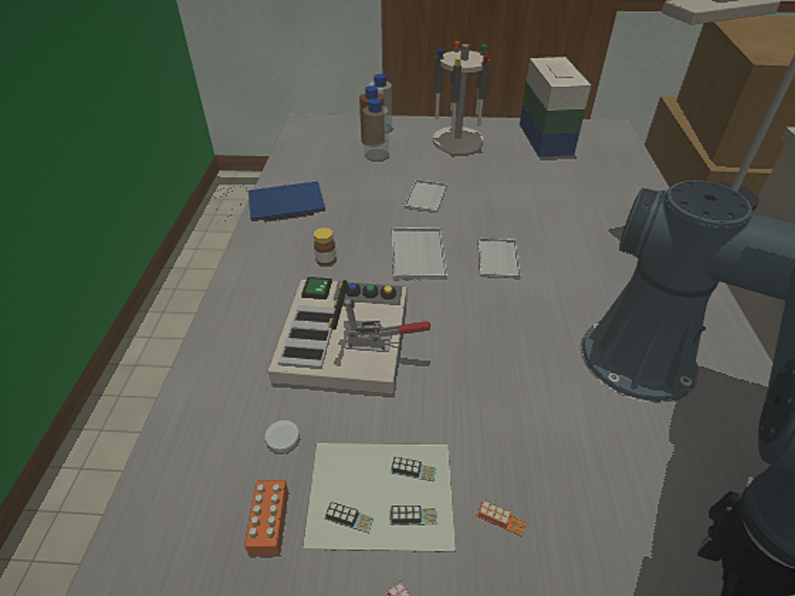

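The top view shows three black and white slides on the board on the left (about (240,300), (243,339) and (274,338) at 1.42x), the station in the middle and the largest tray on the right at (505,333). The jar is at (493,243). The orange and pink slides are decoys off the board. The side view agrees with this.

```bash
python3 - <<'E'
from h import *
c=cam("top"); s=cam("side")
k=1.42
P=lambda u,v,z:np.round(onz(c,u/k,v/k,z),3)
print("station top corners",[P(*p,.045) for p in((340,227),(443,232),(441,325),(334,321))])
print("slides",[P(*p,.019) for p in((240,298),(243,336),(274,334))])
print("board",[P(*p,.004) for p in((222,275),(293,272),(296,362),(223,365))])
print("tray",[P(*p,.014) for p in((466,313),(541,307),(545,354),(470,361))])
print("keys",[P(*p,.066) for p in((429,278),(428,294),(428,309))])
S=lambda u,v,z:np.round(onz(s,u/k,v/k,z),3)
print("side: keys",[S(*p,.066) for p in((353,290),(370,291),(388,292))])
print("side: slides",[S(*p,.019) for p in((342,513),(405,513),(406,465))])
print("side tray",[S(*p,.014) for p in((392,228),(443,229),(446,277),(392,277))])
print("handle tip top",P(369,344,.11),"pivot",P(373,290,.07))
E
```

```text
station top corners [array([0.749, 0.11 , 0.045]), array([ 0.734, -0.162,  0.045]), array([ 0.488, -0.153,  0.045]), array([0.5  , 0.126, 0.045])]
slides [array([0.565, 0.378, 0.019]), array([0.464, 0.369, 0.019]), array([0.469, 0.287, 0.019])]
board [array([0.629, 0.431, 0.004]), array([0.636, 0.24 , 0.004]), array([0.395, 0.23 , 0.004]), array([0.388, 0.424, 0.004])]
tray [array([ 0.521, -0.222,  0.014]), array([ 0.536, -0.421,  0.014]), array([ 0.412, -0.428,  0.014]), array([ 0.394, -0.23 ,  0.014])]
keys [array([ 0.609, -0.122,  0.066]), array([ 0.567, -0.119,  0.066]), array([ 0.528, -0.119,  0.066])]
side: keys [array([ 0.608, -0.105,  0.066]), array([ 0.57 , -0.104,  0.066]), array([ 0.53 , -0.103,  0.066])]
side: slides [array([0.573, 0.381, 0.019]), array([0.472, 0.375, 0.019]), array([0.473, 0.289, 0.019])]
side tray [array([ 0.54 , -0.417,  0.014]), array([ 0.403, -0.419,  0.014]), array([ 0.397, -0.221,  0.014]), array([ 0.528, -0.215,  0.014])]
handle tip top [0.437 0.031 0.11 ] pivot [0.578 0.023 0.07 ]
```

>>> {"api": "servo_tool", "payload": {"steps": [{"dx": 0.2,"dy": -0.1,"dz": 0.05,"wz": 0.01},{"dx": 0.45,"dy": -0.25,"dz": 0.1,"wz": 0.02},{"dx": 0.7,"dy": -0.4,"dz": 0.2,"wz": 0.03},{"dx": 0.9,"dy": -0.55,"dz": 0.25,"wz": 0.04},{"dx": 0.9,"dy": -0.55,"dz": 0.25,"wz": 0.04}]}}

```text
$.steps[0]: bad value
```

>>> {"api": "servo_tool", "payload": {"steps": [{"dx": 0.3,"dy": -0.15,"dz": 0.05,"wz": 0.01},{"dx": 0.6,"dy": -0.3,"dz": 0.1,"wz": 0.02},{"dx": 0.9,"dy": -0.5,"dz": 0.2,"wz": 0.03},{"dx": 1.0,"dy": -0.6,"dz": 0.25,"wz": 0.04},{"dx": 1.0,"dy": -0.6,"dz": 0.25,"wz": 0.04}]}}

```text
$.steps[0]: bad value
```

>>> {"api": "servo_tool", "payload": {"steps": [{"dx": 0.3,"dy": -0.2,"dz": 0.1},{"dx": 0.6,"dy": -0.4,"dz": 0.2},{"dx": 0.9,"dy": -0.6,"dz": 0.3},{"dx": 0.98,"dy": -0.7,"dz": 0.4},{"dx": 0.98,"dy": -0.7,"dz": 0.4}]}}

```text
$.steps[0]: bad value
```

```bash
python3 - <<'E'
from h import *
o=ctrl.get_obs(); print(o["eef_pos"],o["eef_rot"],o["time_s"])
c=cam("wrist"); save(c,"w0.png",scale=1.42); print(c["vfov"],c["cx"],c["cy"],ray(c,c["cx"],c["cy"]))
E
```

```text
[0.14253932 0.55672662 0.23073941] [-1.69404215e-04  1.25039699e-01  9.92151598e-01 -5.01413771e-04] 0.2
68.96216384894721 279.9499866277624 211.7147400318203 (array([0.06589753, 0.57623941, 0.37411574]), array([ 0.2992926 , -0.07732903, -0.95102269]))
```

View pics/w0.png

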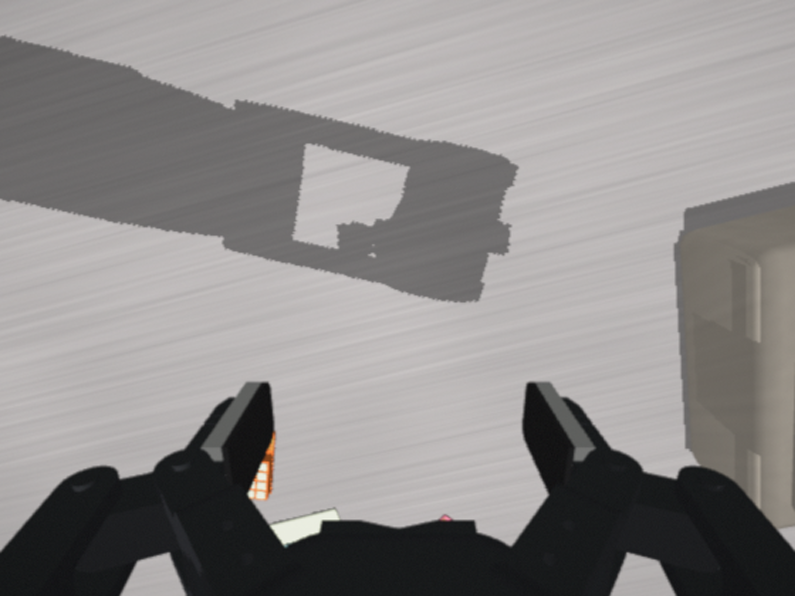

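The wrist view looks down past the fingers, and the bottom of the picture is +x. The moves were refused, probably because a row needs all six numbers, so I'm sending full rows.

>>> {"api": "servo_tool", "payload": {"steps": [{"dx": 0.2,"dy": -0.1,"dz": 0.05,"wx": 0,"wy": 0,"wz": 0.01},{"dx": 0.45,"dy": -0.25,"dz": 0.1,"wx": 0,"wy": 0,"wz": 0.02},{"dx": 0.7,"dy": -0.4,"dz": 0.2,"wx": 0,"wy": 0,"wz": 0.03},{"dx": 0.9,"dy": -0.55,"dz": 0.25,"wx": 0,"wy": 0,"wz": 0.04},{"dx": 0.9,"dy": -0.55,"dz": 0.25,"wx": 0,"wy": 0,"wz": 0.04}]}}

```text
time_s: 0.67
eef_pos: [0.2364, 0.5006, 0.2576]
eef_rot: [0.001, 0.064, 0.998, 0.0]
wrist_force: [-0.2, 1.1, 0.8]
opening: 0.998
grasp_force: 0.0
```

>>> {"api": "servo_tool", "payload": {"steps": [{"dx": 0.3,"dy": -0.15,"dz": 0.05,"wx": 0,"wy": 0,"wz": 0.01},{"dx": 0.6,"dy": -0.3,"dz": 0.1,"wx": 0,"wy": 0,"wz": 0.02},{"dx": 0.9,"dy": -0.5,"dz": 0.2,"wx": 0,"wy": 0,"wz": 0.03},{"dx": 1.0,"dy": -0.6,"dz": 0.25,"wx": 0,"wy": 0,"wz": 0.04},{"dx": 1.0,"dy": -0.6,"dz": 0.25,"wx": 0,"wy": 0,"wz": 0.04}]}}

```text
time_s: 1.08
eef_pos: [0.3353, 0.4408, 0.2823]
eef_rot: [0.001, 0.001, 1.0, 0.0]
wrist_force: [-0.2, 1.2, 0.2]
opening: 0.996
grasp_force: 0.0
```

>>> {"api": "servo_tool", "payload": {"steps": [{"dx": 0.3,"dy": -0.2,"dz": 0.1,"wx": 0,"wy": 0,"wz": 0},{"dx": 0.6,"dy": -0.4,"dz": 0.2,"wx": 0,"wy": 0,"wz": 0},{"dx": 0.9,"dy": -0.6,"dz": 0.4,"wx": 0,"wy": 0,"wz": 0},{"dx": 1.0,"dy": -0.8,"dz": 0.6,"wx": 0,"wy": 0,"wz": 0},{"dx": 1.0,"dy": -0.9,"dz": 0.7,"wx": 0,"wy": 0,"wz": 0}]}}

```text
time_s: 1.5
eef_pos: [0.4345, 0.3511, 0.3528]
eef_rot: [0.001, 0.001, 1.0, 0.0]
wrist_force: [-0.2, -0.1, 0.2]
opening: 0.997
grasp_force: 0.0
```

>>> {"api": "servo_tool", "payload": {"steps": [{"dx": 0.2,"dy": 0,"dz": 0,"wx": 0,"wy": 0,"wz": 0},{"dx": 0.4,"dy": 0,"dz": 0,"wx": 0,"wy": 0,"wz": 0},{"dx": 0.6,"dy": 0,"dz": 0,"wx": 0,"wy": 0,"wz": 0},{"dx": 0.7,"dy": 0,"dz": 0,"wx": 0,"wy": 0,"wz": 0},{"dx": 0.7,"dy": 0,"dz": 0,"wx": 0,"wy": 0,"wz": 0}]}}

```text
time_s: 1.92
eef_pos: [0.5028, 0.3526, 0.35]
eef_rot: [-0.001, 0.0, 1.0, -0.0]
wrist_force: [-0.8, 0.0, -0.1]
opening: 0.999
grasp_force: 0.0
```

```bash
python3 - <<'E'
from h import *
o=ctrl.get_obs(); print(o["eef_pos"],o["eef_rot"],o["time_s"])
c=cam("wrist"); save(c,"w1.png",scale=1.42); np.save("w1.npy",c,allow_pickle=True)
E
```

```text
[0.50284952 0.35259685 0.35000561] [-8.10897778e-04  3.37244717e-05  9.99999649e-01 -2.08888139e-04] 1.9167
```

View pics/w1.png

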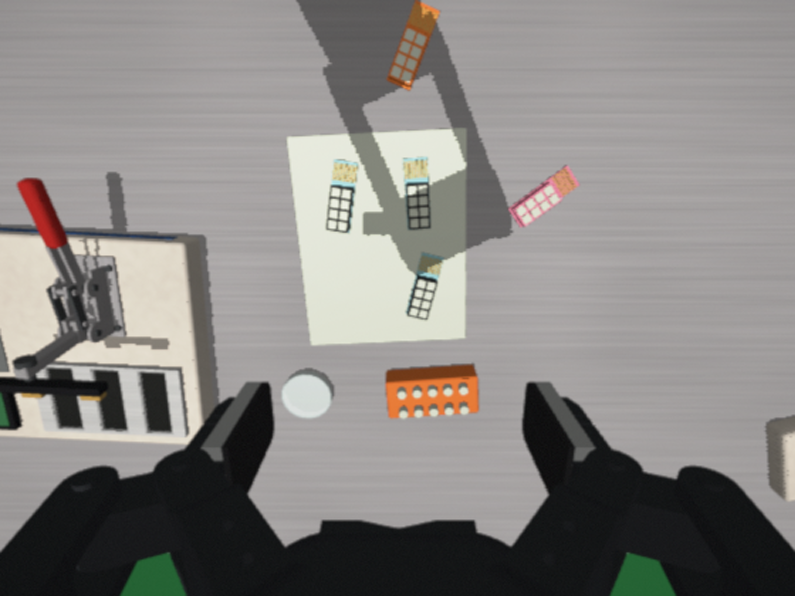

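The wrist view shows all three slides on the board, with blocks at about (340,208), (418,205) and (423,297) at 1.42x and their gold ends up, towards the robot. I'll measure each from its eight white covers.

```bash
cat >> h.py <<'E'
def covers(c,u,v,r,z=0.019,f=6):
    """centre and yaw of block from its 8 white covers near pixel u,v"""
    g=cv2.cvtColor(c["frame"],cv2.COLOR_RGB2GRAY)
    x0,y0=int(u-r),int(v-r); g=g[y0:y0+2*r,x0:x0+2*r]
    g=cv2.resize(g,None,fx=f,fy=f,interpolation=cv2.INTER_CUBIC)
    b=cv2.adaptiveThreshold(g,255,cv2.ADAPTIVE_THRESH_MEAN_C,cv2.THRESH_BINARY,(int(r*f*.45))|1,-3)
    n,l,st,ce=cv2.connectedComponentsWithStats(b)
    px=np.linalg.norm(onz(c,u+1,v,z)-onz(c,u,v,z))*1e3/f  # mm per px
    P=[]
    for i in range(1,n):
        A=st[i,4]*px*px; w,h=st[i,2]*px,st[i,3]*px
        if 25<A<160 and max(w,h)<18: 
            q=(ce[i]+.5)/f-.5+[x0,y0]; P.append(np.r_[onz(c,q[0],q[1],z)[:2],A])
    P=np.array(P)
    med=np.median(P[:,:2],0); P=P[np.linalg.norm(P[:,:2]-med,axis=1)<.03]
    m=P[:,:2].mean(0); _,s,vt=np.linalg.svd(P[:,:2]-m); d=vt[0]*np.sign(vt[0][0])
    return m,np.arctan2(d[1],d[0]),len(P),s,P
E
python3 - <<'E'
from h import *
c=np.load("w1.npy",allow_pickle=True).item()
for u,v in((340,208),(418,205),(423,297)):
    m,y,n,s,P=covers(c,u/1.42,v/1.42,26); print(m.round(4),round(y,3),n,s.round(4),P[:,2].round())
E
```

```text
[0.4738 0.2889] -0.157 8 [0.0363 0.0155] [69. 74. 66. 70. 62. 68. 59. 63.]
[0.4765 0.3746] 0.065 6 [0.0226 0.0131] [58. 54. 63. 61. 52. 58.]
[0.5749 0.3801] -0.237 8 [0.0365 0.0154] [74. 66. 64. 56. 63. 55. 55. 49.]
```

>>> {"api": "servo_tool", "payload": {"steps": [{"dx": -0.07,"dy": -0.2,"dz": -0.2,"wx": 0,"wy": 0,"wz": -0.02},{"dx": -0.15,"dy": -0.4,"dz": -0.45,"wx": 0,"wy": 0,"wz": -0.03},{"dx": -0.22,"dy": -0.55,"dz": -0.7,"wx": 0,"wy": 0,"wz": -0.05},{"dx": -0.29,"dy": -0.64,"dz": -0.95,"wx": 0,"wy": 0,"wz": -0.05},{"dx": -0.29,"dy": -0.64,"dz": -1.0,"wx": 0,"wy": 0,"wz": -0.05}], "jaw": 0.5}}

```text
time_s: 2.38
eef_pos: [0.4688, 0.2867, 0.2466]
eef_rot: [-0.004, 0.078, 0.997, -0.002]
wrist_force: [-0.5, 0.1, -0.2]
opening: 0.499
grasp_force: 0.0
```

>>> {"api": "servo_tool", "payload": {"steps": [{"dx": 0,"dy": 0,"dz": -0.3,"wx": 0,"wy": 0,"wz": 0},{"dx": 0,"dy": 0,"dz": -0.6,"wx": 0,"wy": 0,"wz": 0},{"dx": 0,"dy": 0,"dz": -0.9,"wx": 0,"wy": 0,"wz": 0},{"dx": 0,"dy": 0,"dz": -1.0,"wx": 0,"wy": 0,"wz": 0},{"dx": 0,"dy": 0,"dz": -1.0,"wx": 0,"wy": 0,"wz": 0}]}}

```text
time_s: 2.8
eef_pos: [0.4715, 0.2883, 0.1492]
eef_rot: [-0.002, 0.078, 0.997, -0.001]
wrist_force: [0.2, -0.8, -0.2]
opening: 0.5
grasp_force: 0.0
```

```bash
cat >> h.py <<'E'
def look(z=.019,r=None,pt=None):
    o=ctrl.get_obs(); c=cam("wrist"); p=o["eef_pos"] if pt is None else pt
    w,x,y,q=o["eef_rot"]; ty=np.arctan2(-(2*(x*y-w*q)),1-2*(x*x+q*q)) # yaw of tool y from world y
    if r is None: r=int(foc(c)*.027/(np.array(c["camera_from_world"])@np.r_[p[:2],z,1])[2]*-1)
    u,v=proj(c,[p[0],p[1],z]); m,yw,n,s,P=covers(c,u,v,r,z)
    print("tcp",o["eef_pos"].round(4),"yaw",round(ty,3),"| block",m.round(4),"yaw",round(yw,3),n,s.round(4),"| d",((m-o["eef_pos"][:2])*10).round(3),"dw",round((yw-ty)/np.pi,4))
    return c
E
python3 - <<'E'
from h import *
c=look(); save(c,"w2.png")
E
```

```text
tcp [0.4715 0.2883 0.1492] yaw -0.156 | block [0.4741 0.2889] yaw -0.152 8 [0.0365 0.0155] | d [0.025 0.006] dw 0.001
```

>>> {"api": "servo_tool", "payload": {"steps": [{"dx": 0.02,"dy": 0,"dz": -0.3,"wx": 0,"wy": 0,"wz": 0},{"dx": 0.02,"dy": 0,"dz": -0.6,"wx": 0,"wy": 0,"wz": 0},{"dx": 0.02,"dy": 0,"dz": -0.85,"wx": 0,"wy": 0,"wz": 0},{"dx": 0.02,"dy": 0,"dz": -1.0,"wx": 0,"wy": 0,"wz": 0},{"dx": 0.02,"dy": 0,"dz": -1.0,"wx": 0,"wy": 0,"wz": 0}]}}

```text
time_s: 3.27
eef_pos: [0.475, 0.2882, 0.0504]
eef_rot: [-0.001, 0.078, 0.997, -0.0]
wrist_force: [0.4, -0.2, 0.0]
opening: 0.5
grasp_force: 0.0
```

```bash
python3 - <<'E'
from h import *
c=look(); save(c,"w2.png",scale=1.42)
E
```

```text
tcp [0.475  0.2882 0.0504] yaw -0.156 | block [0.4742 0.2889] yaw -0.154 8 [0.0367 0.0155] | d [-0.008  0.007] dw 0.0007
```

View pics/w2.png

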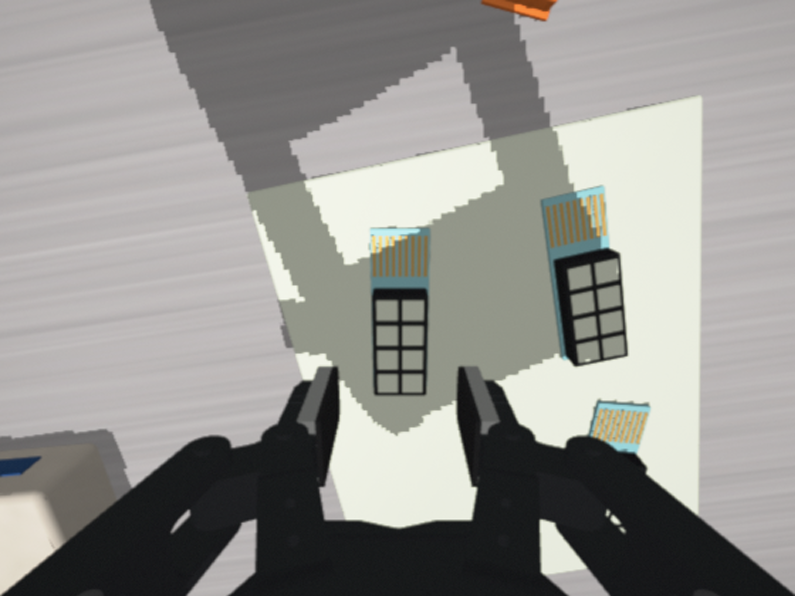

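The view shows the block centred between the open fingers at (400,340), and the measurements agree to 1 mm. I'll descend, close and lift.

>>> {"api": "servo_tool", "payload": {"steps": [{"dx": 0,"dy": 0,"dz": -0.2,"wx": 0,"wy": 0,"wz": 0},{"dx": 0,"dy": 0,"dz": -0.4,"wx": 0,"wy": 0,"wz": 0},{"dx": 0,"dy": 0,"dz": -0.41,"wx": 0,"wy": 0,"wz": 0},{"dx": 0,"dy": 0,"dz": -0.41,"wx": 0,"wy": 0,"wz": 0},{"dx": 0,"dy": 0,"dz": -0.41,"wx": 0,"wy": 0,"wz": 0}]}}

```text
time_s: 3.73
eef_pos: [0.4774, 0.2888, 0.0127]
eef_rot: [0.002, 0.078, 0.997, 0.001]
wrist_force: [-0.6, 0.3, -0.1]
opening: 0.498
grasp_force: 0.0
```

>>> {"api": "servo_tool", "payload": {"steps": [{"dx": 0,"dy": 0,"dz": 0,"wx": 0,"wy": 0,"wz": 0},{"dx": 0,"dy": 0,"dz": 0,"wx": 0,"wy": 0,"wz": 0},{"dx": 0,"dy": 0,"dz": 0,"wx": 0,"wy": 0,"wz": 0},{"dx": 0,"dy": 0,"dz": 0,"wx": 0,"wy": 0,"wz": 0},{"dx": 0,"dy": 0,"dz": 0,"wx": 0,"wy": 0,"wz": 0}], "jaw": 0}}

```text
time_s: 4.15
eef_pos: [0.4773, 0.2887, 0.0126]
eef_rot: [0.002, 0.078, 0.997, 0.001]
wrist_force: [-1.4, -0.6, 7.5]
opening: 0.256
grasp_force: 58.9
```

>>> {"api": "servo_tool", "payload": {"steps": [{"dx": 0,"dy": 0,"dz": 0.2,"wx": 0,"wy": 0,"wz": 0.01},{"dx": 0,"dy": 0,"dz": 0.4,"wx": 0,"wy": 0,"wz": 0.02},{"dx": 0,"dy": 0,"dz": 0.6,"wx": 0,"wy": 0,"wz": 0.03},{"dx": 0,"dy": 0,"dz": 0.8,"wx": 0,"wy": 0,"wz": 0.03},{"dx": 0,"dy": 0,"dz": 1.0,"wx": 0,"wy": 0,"wz": 0.03}]}}

```text
time_s: 4.57
eef_pos: [0.4759, 0.2881, 0.1123]
eef_rot: [0.001, 0.031, 1.0, 0.0]
wrist_force: [0.2, 0.7, 0.5]
opening: 0.252
grasp_force: 59.1
```

>>> {"api": "servo_tool", "payload": {"steps": [{"dx": 0.05,"dy": 0,"dz": 0.3,"wx": 0,"wy": 0,"wz": 0},{"dx": 0.15,"dy": -0.1,"dz": 0.6,"wx": 0,"wy": 0,"wz": 0},{"dx": 0.4,"dy": -0.2,"dz": 0.8,"wx": 0,"wy": 0,"wz": 0},{"dx": 0.65,"dy": -0.4,"dz": 1.0,"wx": 0,"wy": 0,"wz": 0},{"dx": 0.9,"dy": -0.6,"dz": 1.0,"wx": 0,"wy": 0,"wz": 0}]}}

```text
time_s: 4.98
eef_pos: [0.5692, 0.2285, 0.2172]
eef_rot: [0.005, 0.03, 1.0, 0.001]
wrist_force: [0.7, -0.5, 1.0]
opening: 0.254
grasp_force: 59.2
```

>>> {"api": "servo_tool", "payload": {"steps": [{"dx": 0.25,"dy": -0.2,"dz": 0.1,"wx": 0,"wy": 0,"wz": 0},{"dx": 0.5,"dy": -0.4,"dz": 0.2,"wx": 0,"wy": 0,"wz": 0},{"dx": 0.75,"dy": -0.6,"dz": 0.3,"wx": 0,"wy": 0,"wz": 0},{"dx": 1.0,"dy": -0.8,"dz": 0.4,"wx": 0,"wy": 0,"wz": 0},{"dx": 1.0,"dy": -1.0,"dz": 0.4,"wx": 0,"wy": 0,"wz": 0}]}}

```text
time_s: 5.4
eef_pos: [0.6701, 0.1261, 0.2536]
eef_rot: [0.003, 0.032, 0.999, 0.0]
wrist_force: [-0.2, -0.5, -0.1]
opening: 0.253
grasp_force: 59.2
```

>>> {"api": "servo_tool", "payload": {"steps": [{"dx": 0.2,"dy": -0.1,"dz": 0,"wx": 0,"wy": 0,"wz": 0},{"dx": 0.3,"dy": -0.3,"dz": 0,"wx": 0,"wy": 0,"wz": 0},{"dx": 0.3,"dy": -0.4,"dz": 0,"wx": 0,"wy": 0,"wz": 0},{"dx": 0.3,"dy": -0.4,"dz": 0,"wx": 0,"wy": 0,"wz": 0},{"dx": 0.3,"dy": -0.4,"dz": 0,"wx": 0,"wy": 0,"wz": 0}]}}

```text
time_s: 5.82
eef_pos: [0.6951, 0.088, 0.2506]
eef_rot: [-0.0, 0.032, 1.0, 0.0]
wrist_force: [0.3, 0.0, -0.2]
opening: 0.252
grasp_force: 59.2
```

```bash
python3 - <<'E'
from h import *
o=ctrl.get_obs(); print(o["eef_pos"],o["eef_rot"],o["opening"])
c=cam("wrist"); save(c,"w3.png",scale=1.42); np.save("w3.npy",c,allow_pickle=True)
E
```

```text
[0.69513431 0.08800877 0.25061093] [-1.58983791e-04  3.16154017e-02  9.99500068e-01  2.35791837e-04] 0.25203761488204507
```

View pics/w3.png

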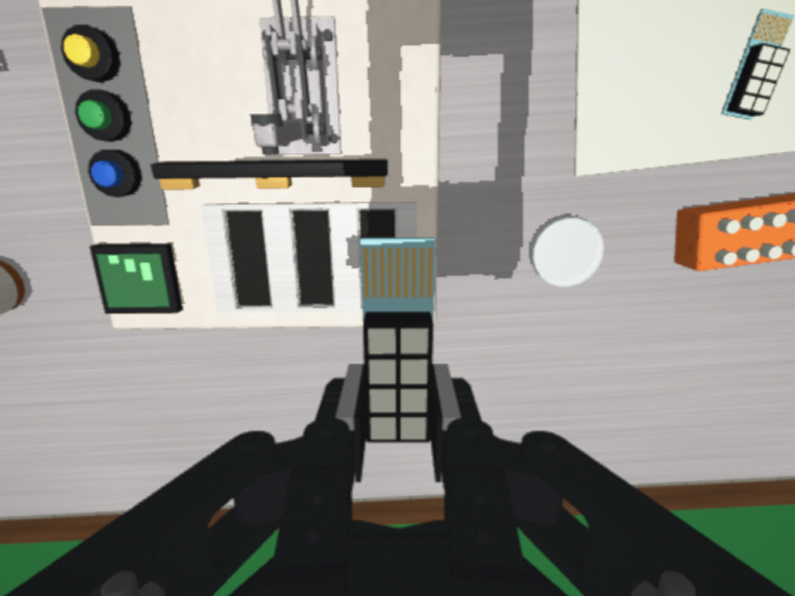

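The wrist view shows the held slide, gold end up, and the dark floors of the two free pockets at (248,258) and (313,257). The keys are at (81,50), (95,114) and (109,174). Next I measure these.

```bash
cat >> h.py <<'E'
def keys(c):
    hsv=cv2.cvtColor(c["frame"],cv2.COLOR_RGB2HSV); out=[]
    for lo,hi in(((22,120,100),(35,255,255)),((50,100,60),(75,255,255)),((100,120,80),(120,255,255))):
        m=cv2.inRange(hsv,np.array(lo),np.array(hi)); n,l,st,ce=cv2.connectedComponentsWithStats(m)
        out.append([(ce[i],st[i,4]) for i in np.argsort(-st[1:,4])[:3]+1])
    return out
E
python3 - <<'E'
from h import *
c=np.load("w3.npy",allow_pickle=True).item()
g=cv2.cvtColor(c["frame"],cv2.COLOR_RGB2GRAY)
m=(g<70).astype(np.uint8); n,l,st,ce=cv2.connectedComponentsWithStats(m,connectivity=4)
for u,v in((248,258),(313,257)):
    i=l[int(v/1.42),int(u/1.42)]; ct=np.argwhere(l==i)[:,::-1].astype(np.float32)
    for z in(.049,.053):
        w=np.array([onz(c,p[0],p[1],z)[:2] for p in ct],np.float32); (cx,cy),(a,b),an=cv2.minAreaRect(w); print(z,i,round(cx,4),round(cy,4),round(a,4),round(b,4),round(an,2))
for k in keys(c): print([(onz(c,*p,.066).round(4)[:2],a) for p,a in k])
look(z=.257)
E
```

```text
0.049 30 0.6853 -0.0323 0.0261 0.0764 86.92
0.053 30 0.6845 -0.0308 0.0258 0.0755 86.92
0.049 31 0.688 0.02 0.0263 0.0752 86.99
0.053 31 0.6872 0.0209 0.026 0.0743 86.99
[(array([ 0.5332, -0.1146]), np.int32(433)), (array([0.625 , 0.0088]), np.int32(3))]
[(array([0.9837, 0.4128]), np.int32(2966)), (array([ 0.6931, -0.1193]), np.int32(1545)), (array([ 0.9684, -0.2944]), np.int32(1158))]
[(array([ 0.6122, -0.1188]), np.int32(341))]
tcp [0.695  0.0888 0.2507] yaw -0.062 | block [0.6921 0.0887] yaw -0.061 8 [0.0365 0.0158] | d [-0.03  -0.001] dw 0.0005
```

>>> {"api": "servo_tool", "payload": {"steps": [{"dx": 0.05,"dy": -0.1,"dz": -0.2,"wx": 0,"wy": 0,"wz": 0.003},{"dx": 0.1,"dy": -0.17,"dz": -0.4,"wx": 0,"wy": 0,"wz": 0.003},{"dx": 0.1,"dy": -0.17,"dz": -0.6,"wx": 0,"wy": 0,"wz": 0.003},{"dx": 0.1,"dy": -0.17,"dz": -0.8,"wx": 0,"wy": 0,"wz": 0.003},{"dx": 0.1,"dy": -0.17,"dz": -1.0,"wx": 0,"wy": 0,"wz": 0.003}]}}

```text
time_s: 6.33
eef_pos: [0.7052, 0.0725, 0.1498]
eef_rot: [0.0, 0.026, 1.0, 0.0]
wrist_force: [-0.4, 0.8, 0.7]
opening: 0.252
grasp_force: 62.3
```

>>> {"api": "servo_tool", "payload": {"steps": [{"dx": 0,"dy": 0,"dz": -0.2,"wx": 0,"wy": 0,"wz": 0},{"dx": 0,"dy": 0,"dz": -0.4,"wx": 0,"wy": 0,"wz": 0},{"dx": 0,"dy": 0,"dz": -0.6,"wx": 0,"wy": 0,"wz": 0},{"dx": 0,"dy": 0,"dz": -0.65,"wx": 0,"wy": 0,"wz": 0},{"dx": 0,"dy": 0,"dz": -0.65,"wx": 0,"wy": 0,"wz": 0}]}}

```text
time_s: 6.75
eef_pos: [0.7038, 0.0724, 0.0832]
eef_rot: [-0.002, 0.026, 1.0, 0.0]
wrist_force: [-0.8, 0.3, 0.0]
opening: 0.255
grasp_force: 62.3
```

```bash
python3 - <<'E'
from h import *
o=ctrl.get_obs()
c=look(z=o["eef_pos"][2]+.0064); save(c,"w4.png",crop=(140,60,420,340),scale=2); np.save("w4.npy",c,allow_pickle=True)
E
```

```text
tcp [0.7038 0.0724 0.0832] yaw -0.052 | block [0.7007 0.0723] yaw -0.05 8 [0.0365 0.0159] | d [-0.03  -0.001] dw 0.0006
```

View pics/w4.png

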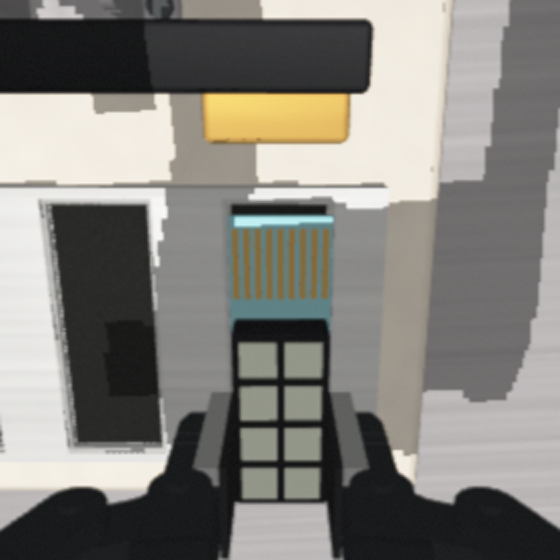

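The crop shows the slide over pocket 1, with the pocket's dark -x edge visible at row 205. Pocket 2's floor runs from (50,206) to (160,443). I'll check the fit from this closer view.

```bash
python3 - <<'E'
from h import *
c=np.load("w4.npy",allow_pickle=True).item()
P=lambda u,v,z:onz(c,140+u/2,60+v/2,z)[:2].round(4)
print("cam",ray(c,0,0)[0])
q=[P(*p,.049) for p in((51,206),(148,204),(161,443),(72,447))]; print(q,np.mean(q,0))
print("p1 edge",P(231,205,.0495),P(328,205,.0495))
E
```

```text
cam [0.62526748 0.07606417 0.22694292]
[array([0.6491, 0.0083]), array([0.65  , 0.0365]), array([0.7285, 0.0316]), array([0.7285, 0.0021])] [0.689025 0.019625]
p1 edge [0.6515 0.0606] [0.6529 0.0887]
```

>>> {"api": "servo_tool", "payload": {"steps": [{"dx": 0.02,"dy": 0,"dz": 0,"wx": 0,"wy": 0,"wz": 0},{"dx": 0.02,"dy": 0,"dz": -0.08,"wx": 0,"wy": 0,"wz": 0},{"dx": 0.02,"dy": 0,"dz": -0.14,"wx": 0,"wy": 0,"wz": 0},{"dx": 0.02,"dy": 0,"dz": -0.2,"wx": 0,"wy": 0,"wz": 0},{"dx": 0.02,"dy": 0,"dz": -0.25,"wx": 0,"wy": 0,"wz": 0}]}}

```text
time_s: 7.22
eef_pos: [0.7074, 0.071, 0.0596]
eef_rot: [-0.0, 0.026, 1.0, 0.0]
wrist_force: [-1.3, -0.4, -0.8]
opening: 0.251
grasp_force: 62.4
```

>>> {"api": "servo_tool", "payload": {"steps": [{"dx": 0,"dy": 0,"dz": 0,"wx": 0,"wy": 0,"wz": 0},{"dx": 0,"dy": 0,"dz": 0,"wx": 0,"wy": 0,"wz": 0},{"dx": 0,"dy": 0,"dz": 0,"wx": 0,"wy": 0,"wz": 0},{"dx": 0,"dy": 0,"dz": 0,"wx": 0,"wy": 0,"wz": 0},{"dx": 0,"dy": 0,"dz": 0,"wx": 0,"wy": 0,"wz": 0}]}}

```text
time_s: 7.63
eef_pos: [0.7075, 0.071, 0.0603]
eef_rot: [-0.0, 0.026, 1.0, -0.0]
wrist_force: [-0.5, 0.3, -1.2]
opening: 0.26
grasp_force: 62.3
```

```bash
python3 - <<'E'
from h import *
o=ctrl.get_obs(); print(o["wrist_force"])
c=look(z=.064)
E
```

```text
[-0.50820202  0.25085106 -1.24227341]
tcp [0.7075 0.071  0.0603] yaw -0.053 | block [0.7058 0.0709] yaw -0.052 8 [0.0367 0.0164] | d [-0.017 -0.002] dw 0.0002
```

>>> {"api": "servo_tool", "payload": {"steps": [{"dx": 0,"dy": 0,"dz": 0.06,"wx": 0,"wy": 0,"wz": 0},{"dx": -0.02,"dy": 0.01,"dz": 0.06,"wx": 0,"wy": 0,"wz": 0},{"dx": -0.03,"dy": 0.01,"dz": 0.06,"wx": 0,"wy": 0,"wz": 0},{"dx": -0.03,"dy": 0.01,"dz": 0.06,"wx": 0,"wy": 0,"wz": 0},{"dx": -0.03,"dy": 0.01,"dz": 0.06,"wx": 0,"wy": 0,"wz": 0}]}}

```text
time_s: 8.1
eef_pos: [0.7047, 0.0721, 0.0665]
eef_rot: [0.0, 0.026, 1.0, -0.0]
wrist_force: [0.5, 0.3, -1.5]
opening: 0.253
grasp_force: 62.4
```

```bash
python3 - <<'E'
from h import *
o=ctrl.get_obs()
c=look(z=o["eef_pos"][2]+.0064); save(c,"w5.png",crop=(140,60,420,340),scale=2)
E
```

```text
tcp [0.7047 0.0721 0.0665] yaw -0.053 | block [0.7015 0.072 ] yaw -0.05 8 [0.0361 0.0161] | d [-0.032 -0.001] dw 0.0009
```

View pics/w5.png

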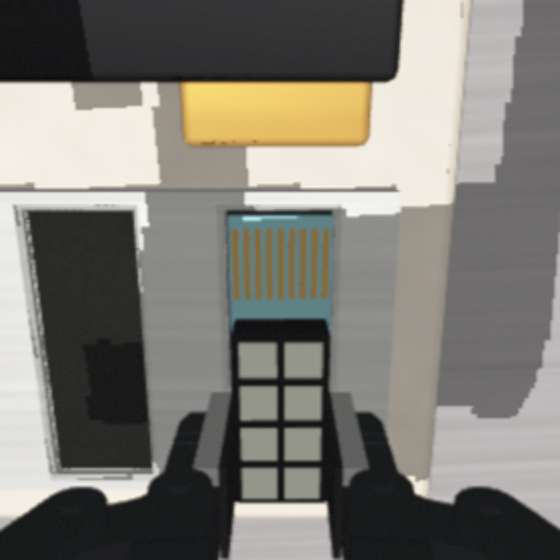

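The slide now lines up with the pocket walls; it needs about 1.5 mm more in +x and then lowering.

>>> {"api": "servo_tool", "payload": {"steps": [{"dx": 0.015,"dy": 0,"dz": 0,"wx": 0,"wy": 0,"wz": 0},{"dx": 0.015,"dy": 0,"dz": -0.04,"wx": 0,"wy": 0,"wz": 0},{"dx": 0.015,"dy": 0,"dz": -0.08,"wx": 0,"wy": 0,"wz": 0},{"dx": 0.015,"dy": 0,"dz": -0.09,"wx": 0,"wy": 0,"wz": 0},{"dx": 0.015,"dy": 0,"dz": -0.09,"wx": 0,"wy": 0,"wz": 0}]}}

```text
time_s: 8.57
eef_pos: [0.7065, 0.072, 0.0577]
eef_rot: [0.0, 0.026, 1.0, -0.0]
wrist_force: [-0.5, 0.1, 4.1]
opening: 0.257
grasp_force: 62.8
```

```bash
python3 - <<'E'
from h import *
o=ctrl.get_obs()
c=look(z=o["eef_pos"][2]+.0064)
E
```

```text
tcp [0.7065 0.072  0.0577] yaw -0.053 | block [0.7033 0.0719] yaw -0.049 8 [0.0361 0.0161] | d [-0.032 -0.001] dw 0.0013
```

>>> {"api": "servo_tool", "payload": {"steps": [{"dx": 0,"dy": 0,"dz": 0,"wx": 0,"wy": 0,"wz": 0},{"dx": 0,"dy": 0,"dz": 0,"wx": 0,"wy": 0,"wz": 0},{"dx": 0,"dy": 0,"dz": 0,"wx": 0,"wy": 0,"wz": 0},{"dx": 0,"dy": 0,"dz": 0,"wx": 0,"wy": 0,"wz": 0},{"dx": 0,"dy": 0,"dz": 0.05,"wx": 0,"wy": 0,"wz": 0}], "jaw": 0.45}}

```text
time_s: 9.03
eef_pos: [0.7051, 0.0721, 0.0609]
eef_rot: [-0.001, 0.026, 1.0, 0.0]
wrist_force: [-0.3, 0.9, -0.1]
opening: 0.449
grasp_force: 0.0
```

>>> {"api": "servo_tool", "payload": {"steps": [{"dx": 0,"dy": 0,"dz": 0.2,"wx": 0,"wy": 0,"wz": 0},{"dx": 0,"dy": 0,"dz": 0.5,"wx": 0,"wy": 0,"wz": 0},{"dx": 0,"dy": 0,"dz": 0.8,"wx": 0,"wy": 0,"wz": 0},{"dx": 0,"dy": 0,"dz": 1.0,"wx": 0,"wy": 0,"wz": 0},{"dx": 0,"dy": 0,"dz": 1.0,"wx": 0,"wy": 0,"wz": 0}]}}

```text
time_s: 9.45
eef_pos: [0.7096, 0.0719, 0.1695]
eef_rot: [0.005, 0.026, 1.0, -0.0]
wrist_force: [0.5, 0.8, 0.6]
opening: 0.449
grasp_force: 0.0
```

```bash
python3 - <<'E'
from h import *
c=look(z=.064); np.save("w6.npy",c,allow_pickle=True)
E
```

```text
tcp [0.7096 0.0719 0.1695] yaw -0.053 | block [0.7032 0.0718] yaw -0.051 8 [0.0359 0.0158] | d [-0.065 -0.001] dw 0.0004
```

>>> {"api": "servo_tool", "payload": {"steps": [{"dx": 0,"dy": 0.1,"dz": 0.2,"wx": 0,"wy": 0,"wz": 0},{"dx": -0.1,"dy": 0.3,"dz": 0.5,"wx": 0,"wy": 0,"wz": 0.01},{"dx": -0.2,"dy": 0.5,"dz": 0.7,"wx": 0,"wy": 0,"wz": 0.02},{"dx": -0.3,"dy": 0.8,"dz": 0.7,"wx": 0,"wy": 0,"wz": 0.03},{"dx": -0.5,"dy": 1.0,"dz": 0.7,"wx": 0,"wy": 0,"wz": 0.035}]}}

```text
time_s: 9.92
eef_pos: [0.6569, 0.1736, 0.233]
eef_rot: [0.001, -0.029, 1.0, 0.0]
wrist_force: [0.0, -0.2, -0.8]
opening: 0.449
grasp_force: 0.0
```

>>> {"api": "servo_tool", "payload": {"steps": [{"dx": -0.2,"dy": 0.25,"dz": 0,"wx": 0,"wy": 0,"wz": 0},{"dx": -0.45,"dy": 0.5,"dz": 0,"wx": 0,"wy": 0,"wz": 0},{"dx": -0.65,"dy": 0.75,"dz": 0,"wx": 0,"wy": 0,"wz": 0},{"dx": -0.9,"dy": 1.0,"dz": 0,"wx": 0,"wy": 0,"wz": 0},{"dx": -1.0,"dy": 1.0,"dz": 0,"wx": 0,"wy": 0,"wz": 0}]}}

```text
time_s: 10.33
eef_pos: [0.5521, 0.2759, 0.2307]
eef_rot: [-0.002, -0.031, 1.0, 0.001]
wrist_force: [0.7, 0.0, 0.0]
opening: 0.451
grasp_force: 0.0
```

>>> {"api": "servo_tool", "payload": {"steps": [{"dx": -0.2,"dy": 0.25,"dz": -0.1,"wx": 0,"wy": 0,"wz": 0},{"dx": -0.4,"dy": 0.5,"dz": -0.2,"wx": 0,"wy": 0,"wz": 0},{"dx": -0.65,"dy": 0.75,"dz": -0.4,"wx": 0,"wy": 0,"wz": 0},{"dx": -0.8,"dy": 1.0,"dz": -0.6,"wx": 0,"wy": 0,"wz": 0},{"dx": -0.8,"dy": 1.0,"dz": -0.7,"wx": 0,"wy": 0,"wz": 0}]}}

```text
time_s: 10.75
eef_pos: [0.4711, 0.3745, 0.1585]
eef_rot: [-0.003, -0.031, 1.0, -0.0]
wrist_force: [-0.5, -0.5, -0.1]
opening: 0.449
grasp_force: 0.0
```

```bash
python3 - <<'E'
from h import *
c=look(pt=np.array([.4725,.3748,.019])); np.save("w7.npy",c,allow_pickle=True)
E
```

```text
tcp [0.4711 0.3745 0.1585] yaw 0.061 | block [0.4709 0.3739] yaw 0.075 8 [0.0364 0.0154] | d [-0.002 -0.006] dw 0.0045
```

>>> {"api": "servo_tool", "payload": {"steps": [{"dx": -0.03,"dy": -0.006,"dz": -0.3,"wx": 0,"wy": 0,"wz": 0.004},{"dx": -0.03,"dy": -0.006,"dz": -0.6,"wx": 0,"wy": 0,"wz": 0.004},{"dx": -0.03,"dy": -0.006,"dz": -0.85,"wx": 0,"wy": 0,"wz": 0.004},{"dx": -0.03,"dy": -0.006,"dz": -1.0,"wx": 0,"wy": 0,"wz": 0.004},{"dx": -0.03,"dy": -0.006,"dz": -1.0,"wx": 0,"wy": 0,"wz": 0.004}]}}

```text
time_s: 11.22
eef_pos: [0.4712, 0.3687, 0.0579]
eef_rot: [-0.003, -0.034, 0.999, -0.002]
wrist_force: [-0.6, -0.6, 0.2]
opening: 0.449
grasp_force: 0.0
```

>>> {"api": "servo_tool", "payload": {"steps": [{"dx": 0,"dy": 0,"dz": -0.2,"wx": 0,"wy": 0,"wz": 0},{"dx": 0,"dy": 0,"dz": -0.35,"wx": 0,"wy": 0,"wz": 0},{"dx": 0,"dy": 0,"dz": -0.45,"wx": 0,"wy": 0,"wz": 0},{"dx": 0,"dy": 0,"dz": -0.48,"wx": 0,"wy": 0,"wz": 0},{"dx": 0,"dy": 0,"dz": -0.48,"wx": 0,"wy": 0,"wz": 0}]}}

```text
time_s: 11.63
eef_pos: [0.4734, 0.3709, 0.0142]
eef_rot: [-0.0, -0.035, 0.999, -0.0]
wrist_force: [1.0, -0.2, 0.0]
opening: 0.451
grasp_force: 0.0
```

```bash
python3 - <<'E'
from h import *
look()
E
```

```text
tcp [0.4734 0.3709 0.0142] yaw 0.069 | block [0.4715 0.3733] yaw -1.407 10 [0.0393 0.0367] | d [-0.019  0.025] dw -0.4697
```

>>> {"api": "servo_tool", "payload": {"steps": [{"dx": -0.02,"dy": 0.025,"dz": -0.03,"wx": 0,"wy": 0,"wz": 0},{"dx": -0.02,"dy": 0.025,"dz": -0.03,"wx": 0,"wy": 0,"wz": 0},{"dx": -0.02,"dy": 0.025,"dz": -0.03,"wx": 0,"wy": 0,"wz": 0},{"dx": -0.02,"dy": 0.025,"dz": -0.03,"wx": 0,"wy": 0,"wz": 0},{"dx": -0.02,"dy": 0.025,"dz": -0.03,"wx": 0,"wy": 0,"wz": 0}]}}

```text
time_s: 12.1
eef_pos: [0.4714, 0.3741, 0.0117]
eef_rot: [0.0, -0.035, 0.999, 0.0]
wrist_force: [0.2, 0.5, -0.5]
opening: 0.45
grasp_force: 0.0
```

>>> {"api": "servo_tool", "payload": {"steps": [{"dx": 0,"dy": 0,"dz": 0,"wx": 0,"wy": 0,"wz": 0},{"dx": 0,"dy": 0,"dz": 0,"wx": 0,"wy": 0,"wz": 0},{"dx": 0,"dy": 0,"dz": 0,"wx": 0,"wy": 0,"wz": 0},{"dx": 0,"dy": 0,"dz": 0,"wx": 0,"wy": 0,"wz": 0},{"dx": 0,"dy": 0,"dz": 0,"wx": 0,"wy": 0,"wz": 0}], "jaw": 0}}

```text
time_s: 12.52
eef_pos: [0.4716, 0.3741, 0.0118]
eef_rot: [0.0, -0.035, 0.999, 0.0]
wrist_force: [-0.8, 0.1, 5.0]
opening: 0.256
grasp_force: 59.4
```

>>> {"api": "servo_tool", "payload": {"steps": [{"dx": 0,"dy": 0,"dz": 0.2,"wx": 0,"wy": 0,"wz": -0.01},{"dx": 0,"dy": 0,"dz": 0.4,"wx": 0,"wy": 0,"wz": -0.02},{"dx": 0,"dy": 0,"dz": 0.6,"wx": 0,"wy": 0,"wz": -0.03},{"dx": 0,"dy": 0,"dz": 0.8,"wx": 0,"wy": 0,"wz": -0.039},{"dx": 0,"dy": 0,"dz": 1.0,"wx": 0,"wy": 0,"wz": -0.039}]}}

```text
time_s: 12.93
eef_pos: [0.4707, 0.3736, 0.1115]
eef_rot: [-0.001, 0.027, 1.0, -0.0]
wrist_force: [0.2, 0.8, -0.5]
opening: 0.258
grasp_force: 58.9
```

>>> {"api": "servo_tool", "payload": {"steps": [{"dx": 0,"dy": 0,"dz": 0.3,"wx": 0,"wy": 0,"wz": 0},{"dx": 0.1,"dy": -0.1,"dz": 0.6,"wx": 0,"wy": 0,"wz": 0},{"dx": 0.2,"dy": -0.2,"dz": 0.9,"wx": 0,"wy": 0,"wz": 0},{"dx": 0.4,"dy": -0.4,"dz": 1.0,"wx": 0,"wy": 0,"wz": 0},{"dx": 0.6,"dy": -0.6,"dz": 1.0,"wx": 0,"wy": 0,"wz": 0}]}}

```text
time_s: 13.35
eef_pos: [0.5332, 0.3146, 0.2155]
eef_rot: [0.003, 0.025, 1.0, 0.001]
wrist_force: [0.8, 0.5, -0.2]
opening: 0.264
grasp_force: 58.9
```

>>> {"api": "servo_tool", "payload": {"steps": [{"dx": 0.25,"dy": -0.25,"dz": 0,"wx": 0,"wy": 0,"wz": 0},{"dx": 0.5,"dy": -0.5,"dz": 0,"wx": 0,"wy": 0,"wz": 0},{"dx": 0.75,"dy": -0.75,"dz": 0,"wx": 0,"wy": 0,"wz": 0},{"dx": 0.9,"dy": -1.0,"dz": 0,"wx": 0,"wy": 0,"wz": 0},{"dx": 1.0,"dy": -1.0,"dz": 0,"wx": 0,"wy": 0,"wz": 0}]}}

```text
time_s: 13.77
eef_pos: [0.633, 0.2088, 0.2103]
eef_rot: [-0.0, 0.029, 1.0, -0.001]
wrist_force: [-0.5, 0.1, 0.4]
opening: 0.259
grasp_force: 59.0
```

>>> {"api": "servo_tool", "payload": {"steps": [{"dx": 0.2,"dy": -0.25,"dz": 0,"wx": 0,"wy": 0,"wz": 0},{"dx": 0.4,"dy": -0.5,"dz": 0,"wx": 0,"wy": 0,"wz": 0},{"dx": 0.6,"dy": -0.75,"dz": 0,"wx": 0,"wy": 0,"wz": 0},{"dx": 0.68,"dy": -1.0,"dz": 0,"wx": 0,"wy": 0,"wz": 0},{"dx": 0.68,"dy": -1.0,"dz": 0,"wx": 0,"wy": 0,"wz": 0}]}}

```text
time_s: 14.18
eef_pos: [0.7007, 0.1083, 0.21]
eef_rot: [-0.0, 0.029, 1.0, -0.001]
wrist_force: [-0.8, 0.3, -0.1]
opening: 0.255
grasp_force: 59.0
```

>>> {"api": "servo_tool", "payload": {"steps": [{"dx": 0,"dy": -0.3,"dz": 0,"wx": 0,"wy": 0,"wz": 0},{"dx": 0,"dy": -0.6,"dz": 0,"wx": 0,"wy": 0,"wz": 0},{"dx": 0,"dy": -0.9,"dz": -0.2,"wx": 0,"wy": 0,"wz": 0},{"dx": 0,"dy": -0.94,"dz": -0.5,"wx": 0,"wy": 0,"wz": 0},{"dx": 0,"dy": -0.94,"dz": -0.8,"wx": 0,"wy": 0,"wz": 0}]}}

```text
time_s: 14.6
eef_pos: [0.6997, 0.0174, 0.1312]
eef_rot: [0.001, 0.028, 1.0, -0.0]
wrist_force: [0.4, 1.3, -1.0]
opening: 0.258
grasp_force: 59.1
```

```bash
python3 - <<'E'
from h import *
o=ctrl.get_obs(); look(z=o["eef_pos"][2]+.007)
E
```

```text
tcp [0.6997 0.0174 0.1312] yaw -0.056 | block [0.6972 0.0198] yaw -0.39 9 [0.0446 0.0228] | d [-0.026  0.024] dw -0.1063
```

>>> {"api": "servo_tool", "payload": {"steps": [{"dx": 0,"dy": 0.02,"dz": -0.2,"wx": 0,"wy": 0,"wz": 0},{"dx": 0,"dy": 0.02,"dz": -0.4,"wx": 0,"wy": 0,"wz": 0},{"dx": 0,"dy": 0.02,"dz": -0.6,"wx": 0,"wy": 0,"wz": 0},{"dx": 0,"dy": 0.02,"dz": -0.62,"wx": 0,"wy": 0,"wz": 0},{"dx": 0,"dy": 0.02,"dz": -0.62,"wx": 0,"wy": 0,"wz": 0}]}}

```text
time_s: 15.07
eef_pos: [0.6976, 0.0228, 0.0677]
eef_rot: [-0.002, 0.026, 1.0, 0.0]
wrist_force: [0.5, 0.7, -0.8]
opening: 0.254
grasp_force: 59.0
```

```bash
sed -i 's/<.03\]/<.023]/' h.py; python3 - <<'E'
from h import *
o=ctrl.get_obs(); c=look(z=o["eef_pos"][2]+.007); np.save("w8.npy",c,allow_pickle=True); save(c,"w8.png",crop=(140,60,420,340),scale=2)
E
```

```text
tcp [0.6976 0.0228 0.0677] yaw -0.052 | block [0.6974 0.0226] yaw -0.049 8 [0.036  0.0162] | d [-0.002 -0.003] dw 0.0009
```

View pics/w8.png

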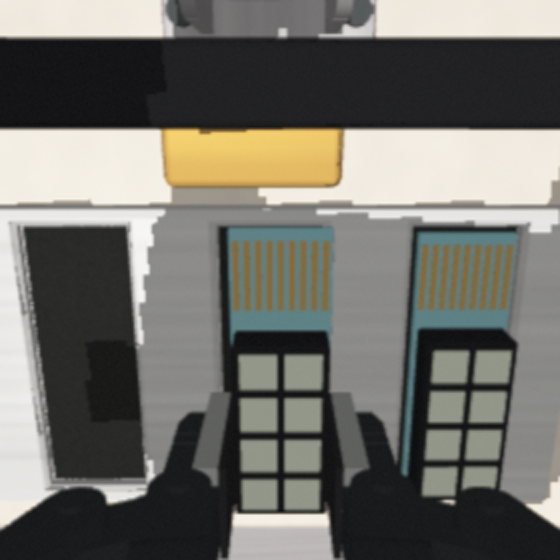

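The crop confirms that slide A is seated. Slide B is about 3 mm short in x and 2.7 mm too far in +y, so I'll correct and lower.

>>> {"api": "servo_tool", "payload": {"steps": [{"dx": 0.03,"dy": -0.027,"dz": 0,"wx": 0,"wy": 0,"wz": 0},{"dx": 0.03,"dy": -0.027,"dz": 0,"wx": 0,"wy": 0,"wz": 0},{"dx": 0.03,"dy": -0.027,"dz": -0.03,"wx": 0,"wy": 0,"wz": 0},{"dx": 0.03,"dy": -0.027,"dz": -0.05,"wx": 0,"wy": 0,"wz": 0},{"dx": 0.03,"dy": -0.027,"dz": -0.05,"wx": 0,"wy": 0,"wz": 0}]}}

```text
time_s: 15.53
eef_pos: [0.702, 0.0192, 0.0641]
eef_rot: [-0.0, 0.026, 1.0, 0.0]
wrist_force: [0.4, -0.8, 0.0]
opening: 0.256
grasp_force: 59.0
```

```bash
python3 - <<'E'
from h import *
o=ctrl.get_obs(); c=look(z=o["eef_pos"][2]+.007)
E
```

```text
tcp [0.702  0.0192 0.0641] yaw -0.053 | block [0.7018 0.019 ] yaw -0.053 8 [0.0363 0.0161] | d [-0.002 -0.002] dw 0.0
```

>>> {"api": "servo_tool", "payload": {"steps": [{"dx": -0.013,"dy": 0.008,"dz": 0,"wx": 0,"wy": 0,"wz": 0},{"dx": -0.013,"dy": 0.008,"dz": -0.03,"wx": 0,"wy": 0,"wz": 0},{"dx": -0.013,"dy": 0.008,"dz": -0.06,"wx": 0,"wy": 0,"wz": 0},{"dx": -0.013,"dy": 0.008,"dz": -0.075,"wx": 0,"wy": 0,"wz": 0},{"dx": -0.013,"dy": 0.008,"dz": -0.075,"wx": 0,"wy": 0,"wz": 0}]}}

```text
time_s: 16.0
eef_pos: [0.7007, 0.0201, 0.0569]
eef_rot: [-0.0, 0.026, 1.0, 0.0]
wrist_force: [-2.4, 0.3, 1.5]
opening: 0.254
grasp_force: 59.3
```

```bash
python3 - <<'E'
from h import *
o=ctrl.get_obs(); c=look(z=o["eef_pos"][2]+.007)
E
```

```text
tcp [0.7007 0.0201 0.0569] yaw -0.053 | block [0.7005 0.0199] yaw -0.051 8 [0.036  0.0161] | d [-0.003 -0.002] dw 0.0005
```

>>> {"api": "servo_tool", "payload": {"steps": [{"dx": 0,"dy": 0,"dz": 0,"wx": 0,"wy": 0,"wz": 0},{"dx": 0,"dy": 0,"dz": 0,"wx": 0,"wy": 0,"wz": 0},{"dx": 0,"dy": 0,"dz": 0,"wx": 0,"wy": 0,"wz": 0},{"dx": 0,"dy": 0,"dz": 0,"wx": 0,"wy": 0,"wz": 0},{"dx": 0,"dy": 0,"dz": 0.05,"wx": 0,"wy": 0,"wz": 0}], "jaw": 0.42}}

```text
time_s: 16.47
eef_pos: [0.7, 0.0201, 0.0606]
eef_rot: [-0.001, 0.026, 1.0, 0.0]
wrist_force: [0.3, 0.8, 0.1]
opening: 0.421
grasp_force: 0.0
```

>>> {"api": "servo_tool", "payload": {"steps": [{"dx": 0,"dy": 0,"dz": 0.2,"wx": 0,"wy": 0,"wz": 0},{"dx": 0,"dy": 0,"dz": 0.5,"wx": 0,"wy": 0,"wz": 0},{"dx": 0,"dy": 0,"dz": 0.8,"wx": 0,"wy": 0,"wz": 0},{"dx": 0,"dy": 0,"dz": 1.0,"wx": 0,"wy": 0,"wz": 0},{"dx": 0,"dy": 0,"dz": 1.0,"wx": 0,"wy": 0,"wz": 0}]}}

```text
time_s: 16.88
eef_pos: [0.7044, 0.0196, 0.169]
eef_rot: [0.005, 0.026, 1.0, -0.001]
wrist_force: [1.3, -0.1, 0.9]
opening: 0.422
grasp_force: 0.0
```

```bash
python3 - <<'E'
from h import *
c=look(z=.064); look(z=.064,pt=np.array([.7032,.0718,.064]))
E
```

```text
tcp [0.7044 0.0196 0.169 ] yaw -0.053 | block [0.7001 0.0199] yaw -0.049 8 [0.0363 0.0158] | d [-0.042  0.003] dw 0.0011
tcp [0.7031 0.0198 0.1661] yaw -0.053 | block [0.703 0.072] yaw -0.048 8 [0.0363 0.0158] | d [-0.001  0.522] dw 0.0016
```

>>> {"api": "servo_tool", "payload": {"steps": [{"dx": 0,"dy": 0.1,"dz": 0.2,"wx": 0,"wy": 0,"wz": 0},{"dx": 0,"dy": 0.3,"dz": 0.5,"wx": 0,"wy": 0,"wz": -0.01},{"dx": 0,"dy": 0.5,"dz": 0.6,"wx": 0,"wy": 0,"wz": -0.02},{"dx": -0.1,"dy": 0.8,"dz": 0.6,"wx": 0,"wy": 0,"wz": -0.03},{"dx": -0.2,"dy": 1.0,"dz": 0.6,"wx": 0,"wy": 0,"wz": -0.04}]}}

```text
time_s: 17.4
eef_pos: [0.6805, 0.1218, 0.2211]
eef_rot: [-0.0, 0.09, 0.996, 0.0]
wrist_force: [0.4, 1.4, 0.2]
opening: 0.424
grasp_force: 0.0
```

>>> {"api": "servo_tool", "payload": {"steps": [{"dx": -0.1,"dy": 0.3,"dz": 0,"wx": 0,"wy": 0,"wz": -0.01},{"dx": -0.2,"dy": 0.6,"dz": 0,"wx": 0,"wy": 0,"wz": -0.019},{"dx": -0.4,"dy": 0.9,"dz": 0,"wx": 0,"wy": 0,"wz": -0.019},{"dx": -0.5,"dy": 1.0,"dz": 0,"wx": 0,"wy": 0,"wz": -0.019},{"dx": -0.5,"dy": 1.0,"dz": 0,"wx": 0,"wy": 0,"wz": -0.019}]}}

```text
time_s: 17.82
eef_pos: [0.6277, 0.2231, 0.2198]
eef_rot: [-0.002, 0.117, 0.993, -0.0]
wrist_force: [-0.0, 0.5, 0.4]
opening: 0.421
grasp_force: 0.0
```

>>> {"api": "servo_tool", "payload": {"steps": [{"dx": -0.1,"dy": 0.3,"dz": 0,"wx": 0,"wy": 0,"wz": 0},{"dx": -0.2,"dy": 0.6,"dz": 0,"wx": 0,"wy": 0,"wz": 0},{"dx": -0.4,"dy": 0.9,"dz": -0.2,"wx": 0,"wy": 0,"wz": 0},{"dx": -0.57,"dy": 1.0,"dz": -0.4,"wx": 0,"wy": 0,"wz": 0},{"dx": -0.57,"dy": 1.0,"dz": -0.6,"wx": 0,"wy": 0,"wz": 0}]}}

```text
time_s: 18.23
eef_pos: [0.5709, 0.322, 0.16]
eef_rot: [-0.001, 0.117, 0.993, -0.0]
wrist_force: [0.0, 0.0, -1.0]
opening: 0.419
grasp_force: 0.0
```

>>> {"api": "servo_tool", "payload": {"steps": [{"dx": 0,"dy": 0.2,"dz": 0,"wx": 0,"wy": 0,"wz": 0},{"dx": 0,"dy": 0.4,"dz": 0,"wx": 0,"wy": 0,"wz": 0},{"dx": 0,"dy": 0.6,"dz": 0,"wx": 0,"wy": 0,"wz": 0},{"dx": 0,"dy": 0.6,"dz": 0,"wx": 0,"wy": 0,"wz": 0},{"dx": 0,"dy": 0.6,"dz": 0,"wx": 0,"wy": 0,"wz": 0}]}}

```text
time_s: 18.65
eef_pos: [0.5738, 0.3795, 0.1603]
eef_rot: [-0.001, 0.118, 0.993, -0.001]
wrist_force: [-0.2, 0.7, -0.4]
opening: 0.418
grasp_force: 0.0
```

```bash
python3 - <<'E'
from h import *
c=look(pt=np.array([.5749,.3801,.019])); np.save("w7.npy",c,allow_pickle=True)
E
```

```text
tcp [0.5738 0.3795 0.1603] yaw -0.237 | block [0.5749 0.38  ] yaw -0.238 8 [0.0364 0.0151] | d [0.011 0.005] dw -0.0003
```

>>> {"api": "servo_tool", "payload": {"steps": [{"dx": 0.005,"dy": 0.005,"dz": -0.3,"wx": 0,"wy": 0,"wz": 0},{"dx": 0.005,"dy": 0.005,"dz": -0.6,"wx": 0,"wy": 0,"wz": 0},{"dx": 0.005,"dy": 0.005,"dz": -0.85,"wx": 0,"wy": 0,"wz": 0},{"dx": 0.005,"dy": 0.005,"dz": -1.0,"wx": 0,"wy": 0,"wz": 0},{"dx": 0.005,"dy": 0.005,"dz": -1.0,"wx": 0,"wy": 0,"wz": 0}]}}

```text
time_s: 19.12
eef_pos: [0.5719, 0.3778, 0.057]
eef_rot: [-0.003, 0.12, 0.993, -0.002]
wrist_force: [-0.8, -0.4, -0.9]
opening: 0.421
grasp_force: 0.0
```

>>> {"api": "servo_tool", "payload": {"steps": [{"dx": 0,"dy": 0,"dz": -0.2,"wx": 0,"wy": 0,"wz": 0},{"dx": 0,"dy": 0,"dz": -0.35,"wx": 0,"wy": 0,"wz": 0},{"dx": 0,"dy": 0,"dz": -0.43,"wx": 0,"wy": 0,"wz": 0},{"dx": 0,"dy": 0,"dz": -0.43,"wx": 0,"wy": 0,"wz": 0},{"dx": 0,"dy": 0,"dz": -0.43,"wx": 0,"wy": 0,"wz": 0}]}}

```text
time_s: 19.53
eef_pos: [0.5744, 0.3803, 0.0189]
eef_rot: [-0.0, 0.119, 0.993, -0.0]
wrist_force: [0.9, -0.5, 0.2]
opening: 0.422
grasp_force: 0.0
```

```bash
python3 - <<'E'
from h import *
c=look(r=35)
E
```

```text
tcp [0.5744 0.3803 0.0189] yaw -0.238 | block [0.5751 0.3799] yaw -0.244 8 [0.0352 0.0156] | d [ 0.007 -0.005] dw -0.0018
```

>>> {"api": "servo_tool", "payload": {"steps": [{"dx": 0.005,"dy": 0,"dz": -0.04,"wx": 0,"wy": 0,"wz": 0},{"dx": 0.005,"dy": 0,"dz": -0.07,"wx": 0,"wy": 0,"wz": 0},{"dx": 0.005,"dy": 0,"dz": -0.07,"wx": 0,"wy": 0,"wz": 0},{"dx": 0.005,"dy": 0,"dz": -0.07,"wx": 0,"wy": 0,"wz": 0},{"dx": 0.005,"dy": 0,"dz": -0.07,"wx": 0,"wy": 0,"wz": 0}]}}

```text
time_s: 20.0
eef_pos: [0.5749, 0.3806, 0.0119]
eef_rot: [0.0, 0.119, 0.993, 0.0]
wrist_force: [0.4, -0.3, -0.4]
opening: 0.424
grasp_force: 0.0
```

>>> {"api": "servo_tool", "payload": {"steps": [{"dx": 0,"dy": 0,"dz": 0,"wx": 0,"wy": 0,"wz": 0},{"dx": 0,"dy": 0,"dz": 0,"wx": 0,"wy": 0,"wz": 0},{"dx": 0,"dy": 0,"dz": 0,"wx": 0,"wy": 0,"wz": 0},{"dx": 0,"dy": 0,"dz": 0,"wx": 0,"wy": 0,"wz": 0},{"dx": 0,"dy": 0,"dz": 0,"wx": 0,"wy": 0,"wz": 0}], "jaw": 0}}

```text
time_s: 20.42
eef_pos: [0.5753, 0.3807, 0.0123]
eef_rot: [0.0, 0.119, 0.993, 0.0]
wrist_force: [-0.4, 0.2, 3.7]
opening: 0.255
grasp_force: 59.3
```

>>> {"api": "servo_tool", "payload": {"steps": [{"dx": 0,"dy": 0,"dz": 0.2,"wx": 0,"wy": 0,"wz": 0.015},{"dx": 0,"dy": 0,"dz": 0.4,"wx": 0,"wy": 0,"wz": 0.03},{"dx": 0,"dy": 0,"dz": 0.6,"wx": 0,"wy": 0,"wz": 0.045},{"dx": 0,"dy": 0,"dz": 0.8,"wx": 0,"wy": 0,"wz": 0.059},{"dx": 0,"dy": 0,"dz": 1.0,"wx": 0,"wy": 0,"wz": 0.059}]}}

```text
time_s: 20.83
eef_pos: [0.5744, 0.3803, 0.112]
eef_rot: [-0.001, 0.025, 1.0, -0.0]
wrist_force: [0.1, 0.3, -1.4]
opening: 0.254
grasp_force: 58.9
```

>>> {"api": "servo_tool", "payload": {"steps": [{"dx": 0,"dy": 0,"dz": 0.3,"wx": 0,"wy": 0,"wz": 0},{"dx": 0,"dy": -0.1,"dz": 0.6,"wx": 0,"wy": 0,"wz": 0},{"dx": 0.1,"dy": -0.2,"dz": 0.9,"wx": 0,"wy": 0,"wz": 0},{"dx": 0.2,"dy": -0.4,"dz": 1.0,"wx": 0,"wy": 0,"wz": 0},{"dx": 0.3,"dy": -0.6,"dz": 1.0,"wx": 0,"wy": 0,"wz": 0}]}}

```text
time_s: 21.25
eef_pos: [0.6069, 0.3212, 0.2165]
eef_rot: [0.003, 0.026, 1.0, 0.001]
wrist_force: [0.7, 0.4, -0.3]
opening: 0.259
grasp_force: 58.9
```

>>> {"api": "servo_tool", "payload": {"steps": [{"dx": 0.2,"dy": -0.3,"dz": 0,"wx": 0,"wy": 0,"wz": 0},{"dx": 0.4,"dy": -0.6,"dz": 0,"wx": 0,"wy": 0,"wz": 0},{"dx": 0.6,"dy": -0.9,"dz": 0,"wx": 0,"wy": 0,"wz": 0},{"dx": 0.7,"dy": -1.0,"dz": 0,"wx": 0,"wy": 0,"wz": 0},{"dx": 0.7,"dy": -1.0,"dz": 0,"wx": 0,"wy": 0,"wz": 0}]}}

```text
time_s: 21.67
eef_pos: [0.6768, 0.2166, 0.2109]
eef_rot: [-0.0, 0.029, 1.0, -0.001]
wrist_force: [-0.4, 0.2, -0.2]
opening: 0.26
grasp_force: 58.9
```

>>> {"api": "servo_tool", "payload": {"steps": [{"dx": 0.1,"dy": -0.3,"dz": 0,"wx": 0,"wy": 0,"wz": 0},{"dx": 0.2,"dy": -0.6,"dz": 0,"wx": 0,"wy": 0,"wz": 0},{"dx": 0.22,"dy": -0.9,"dz": 0,"wx": 0,"wy": 0,"wz": 0},{"dx": 0.22,"dy": -1.0,"dz": 0,"wx": 0,"wy": 0,"wz": 0},{"dx": 0.22,"dy": -1.0,"dz": 0,"wx": 0,"wy": 0,"wz": 0}]}}

```text
time_s: 22.08
eef_pos: [0.6966, 0.1187, 0.2112]
eef_rot: [-0.001, 0.028, 1.0, -0.0]
wrist_force: [-0.4, 0.2, -0.8]
opening: 0.255
grasp_force: 59.0
```

>>> {"api": "servo_tool", "payload": {"steps": [{"dx": 0,"dy": -0.3,"dz": 0,"wx": 0,"wy": 0,"wz": 0},{"dx": 0,"dy": -0.6,"dz": 0,"wx": 0,"wy": 0,"wz": 0},{"dx": 0,"dy": -0.9,"dz": 0,"wx": 0,"wy": 0,"wz": 0},{"dx": 0,"dy": -1.0,"dz": 0,"wx": 0,"wy": 0,"wz": 0},{"dx": 0,"dy": -1.0,"dz": 0,"wx": 0,"wy": 0,"wz": 0}]}}

```text
time_s: 22.5
eef_pos: [0.6967, 0.0199, 0.2117]
eef_rot: [-0.0, 0.027, 1.0, 0.0]
wrist_force: [-0.1, 0.2, -1.1]
opening: 0.261
grasp_force: 59.0
```

```bash
python3 - <<'E'
from h import *
o=ctrl.get_obs(); c=look(z=o["eef_pos"][2]+.007)
E
```

```text
tcp [0.6967 0.0199 0.2117] yaw -0.055 | block [0.6968 0.0197] yaw -0.054 8 [0.0365 0.0158] | d [ 0.001 -0.003] dw 0.0003
```

>>> {"api": "servo_tool", "payload": {"steps": [{"dx": 0.01,"dy": -0.3,"dz": 0,"wx": 0,"wy": 0,"wz": 0},{"dx": 0.01,"dy": -0.52,"dz": -0.1,"wx": 0,"wy": 0,"wz": 0},{"dx": 0.01,"dy": -0.52,"dz": -0.4,"wx": 0,"wy": 0,"wz": 0},{"dx": 0.01,"dy": -0.52,"dz": -0.7,"wx": 0,"wy": 0,"wz": 0},{"dx": 0.01,"dy": -0.52,"dz": -0.9,"wx": 0,"wy": 0,"wz": 0}]}}

```text
time_s: 22.97
eef_pos: [0.6967, -0.0285, 0.119]
eef_rot: [-0.001, 0.026, 1.0, 0.001]
wrist_force: [-0.5, 0.3, -1.8]
opening: 0.26
grasp_force: 59.1
```

>>> {"api": "servo_tool", "payload": {"steps": [{"dx": 0,"dy": 0,"dz": -0.2,"wx": 0,"wy": 0,"wz": 0},{"dx": 0,"dy": 0,"dz": -0.4,"wx": 0,"wy": 0,"wz": 0},{"dx": 0,"dy": 0,"dz": -0.53,"wx": 0,"wy": 0,"wz": 0},{"dx": 0,"dy": 0,"dz": -0.53,"wx": 0,"wy": 0,"wz": 0},{"dx": 0,"dy": 0,"dz": -0.53,"wx": 0,"wy": 0,"wz": 0}]}}

```text
time_s: 23.38
eef_pos: [0.6975, -0.0297, 0.0682]
eef_rot: [-0.001, 0.026, 1.0, 0.0]
wrist_force: [0.5, -0.9, -0.8]
opening: 0.258
grasp_force: 59.1
```

```bash
python3 - <<'E'
from h import *
o=ctrl.get_obs(); c=look(z=o["eef_pos"][2]+.007)
E
```

```text
tcp [ 0.6975 -0.0297  0.0682] yaw -0.051 | block [ 0.6976 -0.0299] yaw -0.048 8 [0.0363 0.016 ] | d [ 0.    -0.002] dw 0.001
```

>>> {"api": "servo_tool", "payload": {"steps": [{"dx": 0,"dy": -0.02,"dz": 0,"wx": 0,"wy": 0,"wz": 0},{"dx": 0,"dy": -0.02,"dz": 0,"wx": 0,"wy": 0,"wz": 0},{"dx": 0,"dy": -0.02,"dz": -0.03,"wx": 0,"wy": 0,"wz": 0},{"dx": 0,"dy": -0.02,"dz": -0.05,"wx": 0,"wy": 0,"wz": 0},{"dx": 0,"dy": -0.02,"dz": -0.05,"wx": 0,"wy": 0,"wz": 0}]}}

```text
time_s: 23.85
eef_pos: [0.6976, -0.0336, 0.0635]
eef_rot: [-0.0, 0.027, 1.0, 0.0]
wrist_force: [-0.4, -0.0, -0.3]
opening: 0.26
grasp_force: 59.1
```

```bash
python3 - <<'E'
from h import *
o=ctrl.get_obs(); c=look(z=o["eef_pos"][2]+.007)
E
```

```text
tcp [ 0.6976 -0.0336  0.0635] yaw -0.053 | block [ 0.6976 -0.0338] yaw -0.054 8 [0.0359 0.0161] | d [-0.001 -0.002] dw -0.0002
```

>>> {"api": "servo_tool", "payload": {"steps": [{"dx": 0,"dy": 0.016,"dz": 0,"wx": 0,"wy": 0,"wz": 0},{"dx": 0,"dy": 0.016,"dz": -0.03,"wx": 0,"wy": 0,"wz": 0},{"dx": 0,"dy": 0.016,"dz": -0.05,"wx": 0,"wy": 0,"wz": 0},{"dx": 0,"dy": 0.016,"dz": -0.065,"wx": 0,"wy": 0,"wz": 0},{"dx": 0,"dy": 0.016,"dz": -0.065,"wx": 0,"wy": 0,"wz": 0}]}}

```text
time_s: 24.32
eef_pos: [0.6978, -0.0318, 0.0573]
eef_rot: [-0.0, 0.026, 1.0, 0.0]
wrist_force: [-0.9, 0.8, 2.4]
opening: 0.256
grasp_force: 59.3
```

```bash
python3 - <<'E'
from h import *
o=ctrl.get_obs(); c=look(z=o["eef_pos"][2]+.007)
E
```

```text
tcp [ 0.6978 -0.0318  0.0573] yaw -0.053 | block [ 0.6977 -0.032 ] yaw -0.051 8 [0.0359 0.0161] | d [-0.001 -0.002] dw 0.0007
```

>>> {"api": "servo_tool", "payload": {"steps": [{"dx": 0,"dy": 0,"dz": 0,"wx": 0,"wy": 0,"wz": 0},{"dx": 0,"dy": 0,"dz": 0,"wx": 0,"wy": 0,"wz": 0},{"dx": 0,"dy": 0,"dz": 0,"wx": 0,"wy": 0,"wz": 0},{"dx": 0,"dy": 0,"dz": 0,"wx": 0,"wy": 0,"wz": 0},{"dx": 0,"dy": 0,"dz": 0.05,"wx": 0,"wy": 0,"wz": 0}], "jaw": 0.42}}

```text
time_s: 24.78
eef_pos: [0.6971, -0.0317, 0.0612]
eef_rot: [-0.001, 0.026, 1.0, 0.0]
wrist_force: [-0.4, -0.4, -0.4]
opening: 0.421
grasp_force: 0.0
```

>>> {"api": "servo_tool", "payload": {"steps": [{"dx": 0,"dy": 0,"dz": 0.2,"wx": 0,"wy": 0,"wz": 0},{"dx": 0,"dy": 0,"dz": 0.5,"wx": 0,"wy": 0,"wz": 0},{"dx": 0,"dy": 0,"dz": 0.8,"wx": 0,"wy": 0,"wz": 0},{"dx": 0,"dy": 0,"dz": 1.0,"wx": 0,"wy": 0,"wz": 0},{"dx": 0,"dy": 0,"dz": 1.0,"wx": 0,"wy": 0,"wz": 0}]}}

```text
time_s: 25.2
eef_pos: [0.7013, -0.0325, 0.1695]
eef_rot: [0.005, 0.026, 1.0, -0.001]
wrist_force: [0.7, 0.0, 1.3]
opening: 0.422
grasp_force: 0.0
```

>>> {"api": "servo_tool", "payload": {"steps": [{"dx": 0,"dy": 0,"dz": 0.4,"wx": 0,"wy": 0,"wz": 0},{"dx": 0,"dy": 0.1,"dz": 0.8,"wx": 0,"wy": 0,"wz": 0},{"dx": 0,"dy": 0.2,"dz": 1.0,"wx": 0,"wy": 0,"wz": 0},{"dx": 0,"dy": 0.4,"dz": 1.0,"wx": 0,"wy": 0,"wz": 0},{"dx": 0,"dy": 0.5,"dz": 1.0,"wx": 0,"wy": 0,"wz": 0}]}}

```text
time_s: 25.62
eef_pos: [0.6987, 0.0196, 0.2646]
eef_rot: [0.002, 0.026, 1.0, 0.0]
wrist_force: [-0.3, 0.1, -1.1]
opening: 0.418
grasp_force: 0.0
```

```bash
python3 - <<'E'
from h import *
for p in((.703,.072),(.7003,.0199),(.6977,-.032)): look(z=.064,pt=np.array([*p,.064]))
E
```

```text
tcp [0.6987 0.0196 0.2646] yaw -0.052 | block [0.7028 0.0723] yaw -0.053 8 [0.036  0.0159] | d [0.041 0.527] dw -0.0001
tcp [0.6977 0.0214 0.2625] yaw -0.051 | block [0.7003 0.02  ] yaw -0.04 8 [0.0366 0.0157] | d [ 0.026 -0.014] dw 0.0033
tcp [0.6972 0.02   0.2612] yaw -0.05 | block [ 0.6977 -0.0321] yaw -0.052 8 [0.0366 0.016 ] | d [ 0.006 -0.521] dw -0.0005
```

>>> {"api": "servo_tool", "payload": {"steps": [{"dx": -0.3,"dy": 0,"dz": 0,"wx": 0,"wy": 0,"wz": 0},{"dx": -0.6,"dy": 0,"dz": 0.1,"wx": 0,"wy": 0,"wz": 0},{"dx": -0.9,"dy": 0,"dz": 0.2,"wx": 0,"wy": 0,"wz": 0},{"dx": -1.0,"dy": 0,"dz": 0.2,"wx": 0,"wy": 0,"wz": 0},{"dx": -1.0,"dy": 0,"dz": 0.2,"wx": 0,"wy": 0,"wz": 0}]}}

```text
time_s: 26.18
eef_pos: [0.5958, 0.0174, 0.2818]
eef_rot: [-0.001, 0.027, 1.0, -0.0]
wrist_force: [0.6, 0.3, 0.3]
opening: 0.42
grasp_force: 0.0
```

>>> {"api": "servo_tool", "payload": {"steps": [{"dx": -0.2,"dy": 0,"dz": 0,"wx": 0,"wy": 0,"wz": 0},{"dx": -0.4,"dy": 0,"dz": 0,"wx": 0,"wy": 0,"wz": 0},{"dx": -0.5,"dy": 0,"dz": 0,"wx": 0,"wy": 0,"wz": 0},{"dx": -0.5,"dy": 0,"dz": 0,"wx": 0,"wy": 0,"wz": 0},{"dx": -0.5,"dy": 0,"dz": 0,"wx": 0,"wy": 0,"wz": 0}]}}

```text
time_s: 26.6
eef_pos: [0.5483, 0.0177, 0.2819]
eef_rot: [-0.0, 0.027, 1.0, -0.0]
wrist_force: [0.9, 0.1, 0.3]
opening: 0.423
grasp_force: 0.0
```

```bash
cat >> h.py <<'E'
def red(c):
    h=cv2.cvtColor(c["frame"],cv2.COLOR_RGB2HSV); m=((h[...,0]<6)|(h[...,0]>174))&(h[...,1]>150)&(h[...,2]>60)
    n,l,st,ce=cv2.connectedComponentsWithStats(m.astype(np.uint8)); i=1+np.argmax(st[1:,4])
    p=np.argwhere(l==i)[:,::-1].astype(np.float32); return ce[i],cv2.boxPoints(cv2.minAreaRect(p)),st[i]
def tri(cs):
    A=np.zeros((3,3));b=np.zeros(3)
    for c,p in cs:
        o,d=ray(c,*p); d=d/np.linalg.norm(d); M=np.eye(3)-np.outer(d,d); A+=M;b+=M@o
    return np.linalg.solve(A,b)
E
python3 - <<'E'
from h import *
print(ctrl.get_obs()["eef_pos"])
w=cam("wrist"); s=cam("side"); np.save("w9.npy",w,allow_pickle=True)
for c in(w,s): print(red(c)); print([onz(c,*p,.105).round(4)[:2] for p in red(c)[1]],onz(c,*red(c)[0],.095))
print(tri([(w,red(w)[0]),(s,red(s)[0])]))
for k in keys(w): print([(onz(w,*p,.066).round(4)[:2],a) for p,a in k])
save(w,"w9.png",scale=1.42)
E
```

```text
[0.54834683 0.01768354 0.28191076]
(array([289.9       , 110.13010753]), array([[283.,  79.],
       [298.,  79.],
       [298., 143.],
       [283., 143.]], dtype=float32), array([283,  79,  16,  65, 930], dtype=int32))
[array([0.439 , 0.0263]), array([0.4397, 0.0407]), array([0.5002, 0.0386]), array([0.4994, 0.0232])] [0.4677583  0.03199506 0.095     ]
(array([292.6969697 , 229.45454545]), array([[285.84705, 229.01175],
       [301.90588, 227.77646],
       [302.07062, 229.91763],
       [286.01178, 231.15292]], dtype=float32), array([286, 228,  17,   4,  33], dtype=int32))
[array([0.4849, 0.0353]), array([0.4402, 0.0281]), array([0.4396, 0.0364]), array([0.4841, 0.0436])] [0.46579301 0.02628274 0.095     ]
[0.4667795  0.03180964 0.10065805]
[(array([ 0.7108, -0.2992]), np.int32(1117)), (array([ 0.5317, -0.1156]), np.int32(237))]
[(array([ 0.689 , -0.1221]), np.int32(950)), (array([0.9186, 0.1867]), np.int32(581)), (array([0.9161, 0.4129]), np.int32(515))]
[(array([ 0.8531, -0.4125]), np.int32(756)), (array([ 0.6108, -0.1196]), np.int32(206)), (array([ 0.4903, -0.0905]), np.int32(15))]
```

View pics/w9.png

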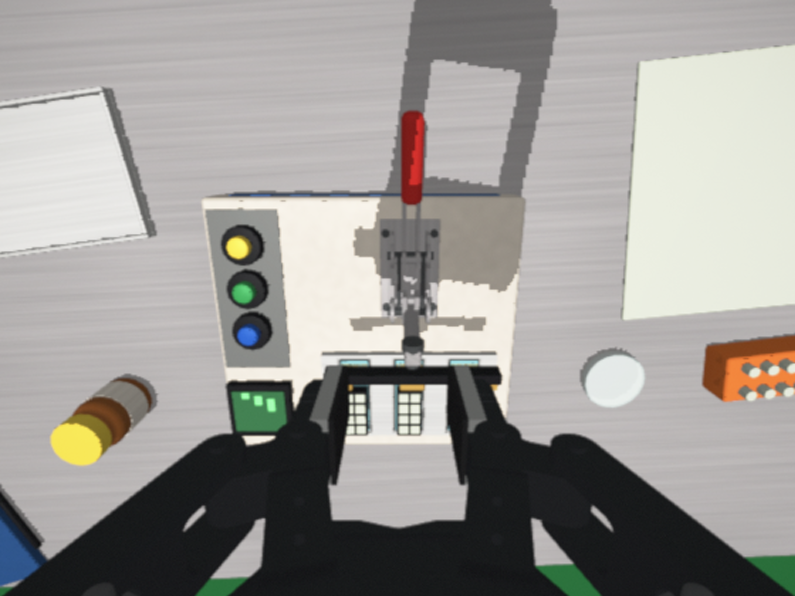

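All three slides are seated at the three pocket positions, 52 mm apart. The red handle runs from about (412,112) to (412,203) on the clamp's centre line, which puts the pivot near (0.544, 0.028, 0.071). I'll move over the grip point.

>>> {"api": "servo_tool", "payload": {"steps": [{"dx": -0.3,"dy": 0.05,"dz": 0,"wx": 0,"wy": 0,"wz": 0},{"dx": -0.6,"dy": 0.1,"dz": 0,"wx": 0,"wy": 0,"wz": 0},{"dx": -0.85,"dy": 0.15,"dz": -0.2,"wx": 0,"wy": 0,"wz": 0},{"dx": -0.85,"dy": 0.15,"dz": -0.5,"wx": 0,"wy": 0,"wz": 0},{"dx": -0.85,"dy": 0.15,"dz": -0.8,"wx": 0,"wy": 0,"wz": 0}]}}

```text
time_s: 27.12
eef_pos: [0.4637, 0.0332, 0.2027]
eef_rot: [0.002, 0.026, 1.0, -0.0]
wrist_force: [0.1, 0.3, -0.0]
opening: 0.419
grasp_force: 0.0
```

>>> {"api": "servo_tool", "payload": {"steps": [{"dx": 0,"dy": 0,"dz": -0.2,"wx": 0,"wy": 0,"wz": 0},{"dx": 0,"dy": 0,"dz": -0.4,"wx": 0,"wy": 0,"wz": 0},{"dx": 0,"dy": 0,"dz": -0.6,"wx": 0,"wy": 0,"wz": 0},{"dx": 0,"dy": 0,"dz": -0.7,"wx": 0,"wy": 0,"wz": 0},{"dx": 0,"dy": 0,"dz": -0.7,"wx": 0,"wy": 0,"wz": 0}]}}

```text
time_s: 27.53
eef_pos: [0.4617, 0.0333, 0.1299]
eef_rot: [-0.002, 0.026, 1.0, 0.0]
wrist_force: [-0.4, -0.9, 0.9]
opening: 0.426
grasp_force: 0.0
```

```bash
python3 - <<'E'
from h import *
o=ctrl.get_obs();print(o["eef_pos"])
w=cam("wrist"); ce,bx,st=red(w); print(ce,st,bx.tolist()); print(onz(w,*ce,.098)); print([onz(w,*p,.1).round(4)[:2] for p in bx])
E
```

```text
[0.46172935 0.03331189 0.12994884]
[278.55826972 252.1653944 ] [ 266  212   26   85 1965] [[266.0, 212.0], [291.0, 212.0], [291.0, 296.0], [266.0, 296.0]]
[0.46611451 0.03201374 0.098     ]
[array([0.4385, 0.026 ]), array([0.4393, 0.0409]), array([0.497 , 0.0385]), array([0.4961, 0.0222])]
```

>>> {"api": "servo_tool", "payload": {"steps": [{"dx": 0.01,"dy": -0.01,"dz": -0.2,"wx": 0,"wy": 0,"wz": 0},{"dx": 0.01,"dy": -0.01,"dz": -0.4,"wx": 0,"wy": 0,"wz": 0},{"dx": 0.01,"dy": -0.01,"dz": -0.51,"wx": 0,"wy": 0,"wz": 0},{"dx": 0.01,"dy": -0.01,"dz": -0.51,"wx": 0,"wy": 0,"wz": 0},{"dx": 0.01,"dy": -0.01,"dz": -0.51,"wx": 0,"wy": 0,"wz": 0}]}}

```text
time_s: 28.0
eef_pos: [0.4647, 0.032, 0.0822]
eef_rot: [0.0, 0.026, 1.0, -0.0]
wrist_force: [-0.3, -0.3, -0.2]
opening: 0.42
grasp_force: 0.0
```

>>> {"api": "servo_tool", "payload": {"steps": [{"dx": 0,"dy": 0,"dz": 0,"wx": 0,"wy": 0,"wz": 0},{"dx": 0,"dy": 0,"dz": 0,"wx": 0,"wy": 0,"wz": 0},{"dx": 0,"dy": 0,"dz": 0,"wx": 0,"wy": 0,"wz": 0},{"dx": 0,"dy": 0,"dz": 0,"wx": 0,"wy": 0,"wz": 0},{"dx": 0,"dy": 0,"dz": 0,"wx": 0,"wy": 0,"wz": 0}], "jaw": 0.12}}

```text
time_s: 28.42
eef_pos: [0.4654, 0.0322, 0.083]
eef_rot: [0.002, 0.026, 1.0, -0.0]
wrist_force: [-1.0, 1.3, 6.3]
opening: 0.176
grasp_force: 60.3
```

>>> {"api": "servo_tool", "payload": {"steps": [{"dx": 0.03,"dy": 0,"dz": 0.08,"wx": 0,"wy": 0,"wz": 0},{"dx": 0.07,"dy": 0,"dz": 0.155,"wx": 0,"wy": 0,"wz": 0},{"dx": 0.12,"dy": -0.01,"dz": 0.235,"wx": 0,"wy": 0,"wz": 0},{"dx": 0.17,"dy": -0.01,"dz": 0.3,"wx": 0,"wy": 0,"wz": 0},{"dx": 0.23,"dy": -0.012,"dz": 0.36,"wx": 0,"wy": 0,"wz": 0}]}}

```text
time_s: 28.83
eef_pos: [0.4857, 0.0312, 0.1167]
eef_rot: [-0.002, 0.026, 1.0, 0.0]
wrist_force: [2.1, -0.9, -13.1]
opening: 0.172
grasp_force: 58.8
```

>>> {"api": "servo_tool", "payload": {"steps": [{"dx": 0.065,"dy": 0,"dz": 0.055,"wx": 0,"wy": 0,"wz": 0},{"dx": 0.17,"dy": -0.01,"dz": 0.124,"wx": 0,"wy": 0,"wz": 0},{"dx": 0.265,"dy": -0.014,"dz": 0.167,"wx": 0,"wy": 0,"wz": 0},{"dx": 0.37,"dy": -0.02,"dz": 0.2,"wx": 0,"wy": 0,"wz": 0},{"dx": 0.48,"dy": -0.025,"dz": 0.22,"wx": 0,"wy": 0,"wz": 0}]}}

```text
time_s: 29.25
eef_pos: [0.5332, 0.0287, 0.1391]
eef_rot: [-0.003, 0.026, 1.0, 0.0]
wrist_force: [-6.7, -1.0, -5.1]
opening: 0.17
grasp_force: 58.5
```

```bash
python3 - <<'E'
from h import *
o=ctrl.get_obs();print(o["eef_pos"],o["wrist_force"])
w=cam("wrist"); save(w,"w10.png"); s=cam("side"); cv2.imwrite("pics/s10.png",np.hstack([cv2.resize(w["frame"][:,:,::-1],(400,300)),cv2.resize(s["frame"][130:300,160:387,::-1],(400,300))]))
E
```

```text
[0.53320169 0.02867614 0.13905039] [-6.73616089 -0.95128202 -5.122068  ]
```

View pics/s10.png

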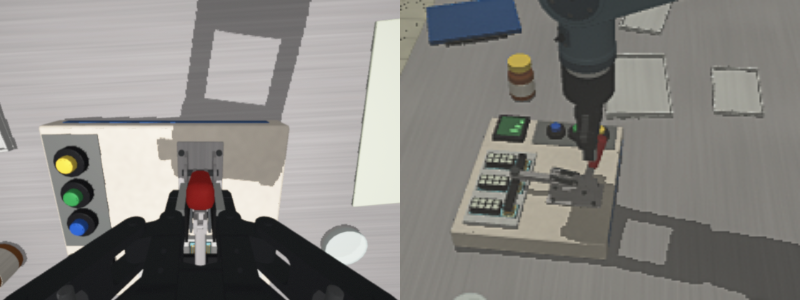

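The handle follows with some lag, still leaning back a little, and the bar is near the slides. I'll continue over centre.

>>> {"api": "servo_tool", "payload": {"steps": [{"dx": 0.06,"dy": 0,"dz": 0.006,"wx": 0,"wy": 0,"wz": 0},{"dx": 0.12,"dy": -0.006,"dz": 0.006,"wx": 0,"wy": 0,"wz": 0},{"dx": 0.18,"dy": -0.01,"dz": 0.003,"wx": 0,"wy": 0,"wz": 0},{"dx": 0.24,"dy": -0.012,"dz": 0,"wx": 0,"wy": 0,"wz": 0},{"dx": 0.27,"dy": -0.014,"dz": 0,"wx": 0,"wy": 0,"wz": 0}]}}

```text
time_s: 29.77
eef_pos: [0.56, 0.0272, 0.1385]
eef_rot: [-0.003, 0.026, 1.0, 0.0]
wrist_force: [-6.3, 0.9, -9.9]
opening: 0.167
grasp_force: 58.5
```

>>> {"api": "servo_tool", "payload": {"steps": [{"dx": 0.03,"dy": 0,"dz": 0,"wx": 0,"wy": 0,"wz": 0},{"dx": 0.05,"dy": 0,"dz": -0.01,"wx": 0,"wy": 0,"wz": 0},{"dx": 0.05,"dy": 0,"dz": -0.01,"wx": 0,"wy": 0,"wz": 0},{"dx": 0.05,"dy": 0,"dz": -0.01,"wx": 0,"wy": 0,"wz": 0},{"dx": 0.05,"dy": 0,"dz": -0.01,"wx": 0,"wy": 0,"wz": 0}]}}

```text
time_s: 30.18
eef_pos: [0.5654, 0.027, 0.1377]
eef_rot: [-0.002, 0.026, 1.0, -0.0]
wrist_force: [-3.8, -1.1, -6.7]
opening: 0.16
grasp_force: 58.4
```

```bash
python3 - <<'E'
from h import *
w=cam("wrist"); s=cam("side"); np.save("s11.npy",s,allow_pickle=True)
for c in(w,s): print(red(c)[0],red(c)[2],red(c)[1].tolist())
ce,bx,st=red(s); 
# intersect side rays with handle plane (through pivot, normal station y)
n=np.array([.053,.9986,0]);pv=np.array([.5445,.0282,.071])
for p in list(bx)+[ce]:
    o,d=ray(s,*p); q=o+d*((pv-o)@n/(d@n))-pv; print("x %.3f z %.3f"%(q[0],q[2]))
E
```

```text
[279.79842157 261.63038474] [ 260  215   41   89 3041] [[260.0, 215.0], [300.0, 215.0], [300.0, 303.0], [260.0, 303.0]]
[341.84615385  40.76923077] [341  39   3   5  13] [[341.0, 39.0], [343.0, 39.0], [343.0, 43.0], [341.0, 43.0]]
x -0.157 z 0.550
x -0.161 z 0.550
x -0.162 z 0.543
x -0.158 z 0.543
x -0.159 z 0.547
```

```bash
python3 - <<'E'
from h import *
w=cam("wrist"); ce,bx,st=red(w)
pv=np.array([.5445,.0282,.071]); ex=np.array([.9986,-.053,0])
for a in(1.0,1.1,1.2,1.26,1.3,1.35,1.45):
    f=1.26-a; ax=-np.sin(f)*ex+np.array([0,0,np.cos(f)]); nx=np.cos(f)*ex+np.array([0,0,np.sin(f)])
    pts=[proj(w,pv+ax*r+nx*s+np.array([0,t,0])) for r in(.046,.112) for s in(-.008,.008) for t in(-.008,.008)]
    print(a,np.min(pts,0).round(),np.max(pts,0).round(),proj(w,pv+ax*.112).round())
print(st)
E
```

```text
1.0 [258. 177.] [304. 225.] [281. 201.]
1.1 [258. 192.] [304. 256.] [281. 233.]
1.2 [258. 201.] [304. 285.] [281. 263.]
1.26 [258. 206.] [303. 300.] [281. 280.]
1.3 [259. 209.] [303. 310.] [281. 291.]
1.35 [259. 213.] [303. 321.] [281. 303.]
1.45 [260. 221.] [302. 340.] [281. 325.]
[ 260  215   41   88 3039]
```

>>> {"api": "servo_tool", "payload": {"steps": [{"dx": 0.04,"dy": 0,"dz": 0,"wx": 0,"wy": 0,"wz": 0},{"dx": 0.08,"dy": 0,"dz": -0.01,"wx": 0,"wy": 0,"wz": 0},{"dx": 0.08,"dy": 0,"dz": -0.01,"wx": 0,"wy": 0,"wz": 0},{"dx": 0.08,"dy": 0,"dz": -0.01,"wx": 0,"wy": 0,"wz": 0},{"dx": 0.08,"dy": 0,"dz": -0.01,"wx": 0,"wy": 0,"wz": 0}]}}

```text
time_s: 30.75
eef_pos: [0.5715, 0.0267, 0.1367]
eef_rot: [-0.004, 0.026, 1.0, -0.0]
wrist_force: [-14.5, -2.8, 0.5]
opening: 0.14
grasp_force: 57.2
```

```bash
python3 - <<'E'
from h import *
w=cam("wrist"); ce,bx,st=red(w)
pv=np.array([.5445,.0282,.071]); ex=np.array([.9986,-.053,0])
for a in(1.2,1.26,1.3,1.35,1.45):
    f=1.26-a; ax=-np.sin(f)*ex+np.array([0,0,np.cos(f)]); nx=np.cos(f)*ex+np.array([0,0,np.sin(f)])
    pts=[proj(w,pv+ax*r+nx*s+np.array([0,t,0])) for r in(.046,.112) for s in(-.008,.008) for t in(-.008,.008)]
    print(a,np.min(pts,0).round(),np.max(pts,0).round(),proj(w,pv+ax*.112).round())
print(st)
E
```

```text
1.2 [258. 191.] [304. 270.] [281. 248.]
1.26 [258. 196.] [304. 287.] [281. 266.]
1.3 [258. 199.] [304. 297.] [281. 277.]
1.35 [258. 203.] [303. 308.] [281. 290.]
1.45 [259. 211.] [302. 329.] [281. 313.]
[ 260  210   41   94 3239]
```

>>> {"api": "servo_tool", "payload": {"steps": [{"dx": -0.05,"dy": 0,"dz": 0,"wx": 0,"wy": 0,"wz": 0},{"dx": -0.08,"dy": 0,"dz": 0,"wx": 0,"wy": 0,"wz": 0},{"dx": -0.08,"dy": 0,"dz": 0,"wx": 0,"wy": 0,"wz": 0},{"dx": -0.08,"dy": 0,"dz": 0,"wx": 0,"wy": 0,"wz": 0},{"dx": -0.08,"dy": 0,"dz": 0,"wx": 0,"wy": 0,"wz": 0}], "jaw": 0.5}}

```text
time_s: 31.22
eef_pos: [0.5679, 0.0269, 0.1382]
eef_rot: [0.001, 0.026, 1.0, -0.0]
wrist_force: [0.3, 0.4, -0.5]
opening: 0.502
grasp_force: 0.0
```

>>> {"api": "servo_tool", "payload": {"steps": [{"dx": 0,"dy": 0,"dz": 0.3,"wx": 0,"wy": 0,"wz": 0},{"dx": 0,"dy": 0,"dz": 0.6,"wx": 0,"wy": 0,"wz": 0},{"dx": 0,"dy": 0,"dz": 0.9,"wx": 0,"wy": 0,"wz": 0},{"dx": 0,"dy": 0,"dz": 1.0,"wx": 0,"wy": 0,"wz": 0},{"dx": 0,"dy": 0,"dz": 1.0,"wx": 0,"wy": 0,"wz": 0}]}}

```text
time_s: 31.63
eef_pos: [0.5694, 0.0267, 0.2414]
eef_rot: [0.004, 0.026, 1.0, -0.001]
wrist_force: [0.6, 0.5, -1.0]
opening: 0.503
grasp_force: 0.0
```

```bash
cat >> h.py <<'E'
def handle():
    s=cam("side"); h=cv2.cvtColor(s["frame"],cv2.COLOR_RGB2HSV); pv=np.array([.5445,.0282,.071]); ex=np.array([.9986,-.053,0]); n=np.array([.053,.9986,0])
    m=((h[...,0]<6)|(h[...,0]>174))&(h[...,1]>130)&(h[...,2]>50); m[:120]=0;m[320:]=0
    P=[]
    for v,u in np.argwhere(m):
        o,d=ray(s,u,v); q=o+d*((pv-o)@n/(d@n))-pv
        if .03<np.hypot(q@ex,q[2])<.14: P.append([q@ex,q[2]])
    P=np.array(P); r=np.hypot(*P.T); a=np.arctan2(P[:,0],P[:,1]) 
    c=P.mean(0); print("red px",len(P),"r",r.min().round(3),r.max().round(3),"angle",round(1.26+np.arctan2(c[0],c[1]),3))
    _,_,vt=np.linalg.svd(P-c); d=vt[0]*np.sign(vt[0][1]); print("axis angle",round(1.26+np.arctan2(d[0],d[1]),3),"cent",c)
    return s
E
python3 - <<'E'
from h import *
s=handle(); cv2.imwrite("pics/s12.png",cv2.resize(s["frame"][130:300,160:387,::-1],None,fx=3,fy=3,interpolation=cv2.INTER_CUBIC))
E
```

```text
red px 46 r 0.047 0.115 angle 1.351
axis angle 1.377 cent [0.00724936 0.07949686]
```

View pics/s12.png

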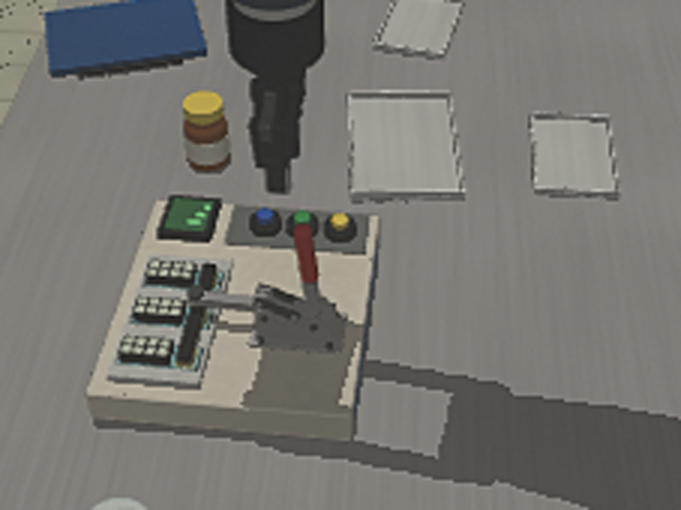

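Locked: the handle reads 1.35 rad and the bar lies on the gold ends of all three slides. Next, the keys with shut fingers, yellow first.

>>> {"api": "servo_tool", "payload": {"steps": [{"dx": 0,"dy": -0.3,"dz": 0,"wx": 0,"wy": 0,"wz": 0},{"dx": -0.1,"dy": -0.6,"dz": 0,"wx": 0,"wy": 0,"wz": 0},{"dx": -0.2,"dy": -0.9,"dz": 0,"wx": 0,"wy": 0,"wz": 0},{"dx": -0.3,"dy": -1.0,"dz": 0,"wx": 0,"wy": 0,"wz": 0},{"dx": -0.36,"dy": -1.0,"dz": 0,"wx": 0,"wy": 0,"wz": 0}], "jaw": 0}}

```text
time_s: 32.1
eef_pos: [0.5291, -0.0747, 0.235]
eef_rot: [-0.002, 0.028, 1.0, 0.0]
wrist_force: [0.2, -0.7, 0.6]
opening: -0.001
grasp_force: 0.0
```

>>> {"api": "servo_tool", "payload": {"steps": [{"dx": 0,"dy": -0.2,"dz": -0.2,"wx": 0,"wy": 0,"wz": 0},{"dx": 0,"dy": -0.42,"dz": -0.5,"wx": 0,"wy": 0,"wz": 0},{"dx": 0,"dy": -0.42,"dz": -0.8,"wx": 0,"wy": 0,"wz": 0},{"dx": 0,"dy": -0.42,"dz": -1.0,"wx": 0,"wy": 0,"wz": 0},{"dx": 0,"dy": -0.42,"dz": -1.0,"wx": 0,"wy": 0,"wz": 0}]}}

```text
time_s: 32.52
eef_pos: [0.5268, -0.1125, 0.1313]
eef_rot: [-0.005, 0.027, 1.0, 0.002]
wrist_force: [-0.4, 0.9, 0.4]
opening: 0.001
grasp_force: 0.0
```

```bash
python3 - <<'E'
from h import *
o=ctrl.get_obs();print(o["eef_pos"],o["opening"])
w=cam("wrist")
for k in keys(w): print([(onz(w,*p,.066).round(4)[:2],p.round(),a) for p,a in k])
E
```

```text
[ 0.52684115 -0.11245115  0.13126217] 0.0005933705680677718
[(array([ 0.5306, -0.1167]), array([274., 232.]), np.int32(521))]
[]
[(array([ 0.4899, -0.0236]), array([406., 171.]), np.int32(499))]
```

>>> {"api": "servo_tool", "payload": {"steps": [{"dx": 0.03,"dy": -0.02,"dz": -0.15,"wx": 0,"wy": 0,"wz": 0},{"dx": 0.03,"dy": -0.02,"dz": -0.35,"wx": 0,"wy": 0,"wz": 0},{"dx": 0.03,"dy": -0.02,"dz": -0.55,"wx": 0,"wy": 0,"wz": 0},{"dx": 0.03,"dy": -0.02,"dz": -0.55,"wx": 0,"wy": 0,"wz": 0},{"dx": 0.03,"dy": -0.02,"dz": -0.55,"wx": 0,"wy": 0,"wz": 0}]}}

```text
time_s: 32.98
eef_pos: [0.5339, -0.1162, 0.0828]
eef_rot: [-0.0, 0.026, 1.0, 0.0]
wrist_force: [-0.3, -0.0, -0.2]
opening: -0.0
grasp_force: 0.0
```

>>> {"api": "servo_tool", "payload": {"steps": [{"dx": -0.01,"dy": 0,"dz": -0.08,"wx": 0,"wy": 0,"wz": 0},{"dx": -0.01,"dy": 0,"dz": -0.15,"wx": 0,"wy": 0,"wz": 0},{"dx": -0.01,"dy": 0,"dz": -0.19,"wx": 0,"wy": 0,"wz": 0},{"dx": -0.01,"dy": 0,"dz": -0.21,"wx": 0,"wy": 0,"wz": 0},{"dx": -0.01,"dy": 0,"dz": -0.21,"wx": 0,"wy": 0,"wz": 0}]}}

```text
time_s: 33.4
eef_pos: [0.5335, -0.1171, 0.0617]
eef_rot: [0.001, 0.026, 1.0, -0.0]
wrist_force: [-0.1, 1.1, 3.5]
opening: -0.0
grasp_force: 1.7
```

>>> {"api": "servo_tool", "payload": {"steps": [{"dx": 0,"dy": 0,"dz": -0.01,"wx": 0,"wy": 0,"wz": 0},{"dx": 0,"dy": 0,"dz": -0.012,"wx": 0,"wy": 0,"wz": 0},{"dx": 0,"dy": 0,"dz": -0.012,"wx": 0,"wy": 0,"wz": 0},{"dx": 0,"dy": 0,"dz": -0.012,"wx": 0,"wy": 0,"wz": 0},{"dx": 0,"dy": 0,"dz": -0.012,"wx": 0,"wy": 0,"wz": 0}]}}

```text
time_s: 33.82
eef_pos: [0.5335, -0.1171, 0.061]
eef_rot: [0.001, 0.026, 1.0, -0.0]
wrist_force: [0.1, 2.2, 6.1]
opening: -0.002
grasp_force: 3.1
```

>>> {"api": "servo_tool", "payload": {"steps": [{"dx": 0,"dy": 0,"dz": 0.1,"wx": 0,"wy": 0,"wz": 0},{"dx": 0,"dy": 0,"dz": 0.25,"wx": 0,"wy": 0,"wz": 0},{"dx": 0.15,"dy": -0.01,"dz": 0.25,"wx": 0,"wy": 0,"wz": 0},{"dx": 0.395,"dy": -0.02,"dz": 0.25,"wx": 0,"wy": 0,"wz": 0},{"dx": 0.395,"dy": -0.02,"dz": 0.25,"wx": 0,"wy": 0,"wz": 0}]}}

```text
time_s: 34.23
eef_pos: [0.5757, -0.1198, 0.0867]
eef_rot: [0.002, 0.027, 1.0, -0.001]
wrist_force: [-0.3, 0.3, 0.4]
opening: 0.002
grasp_force: 0.0
```

>>> {"api": "servo_tool", "payload": {"steps": [{"dx": 0,"dy": 0,"dz": -0.06,"wx": 0,"wy": 0,"wz": 0},{"dx": 0,"dy": 0,"dz": -0.12,"wx": 0,"wy": 0,"wz": 0},{"dx": 0,"dy": 0,"dz": -0.15,"wx": 0,"wy": 0,"wz": 0},{"dx": 0,"dy": 0,"dz": -0.15,"wx": 0,"wy": 0,"wz": 0},{"dx": 0,"dy": 0,"dz": -0.15,"wx": 0,"wy": 0,"wz": 0}]}}

```text
time_s: 34.65
eef_pos: [0.5714, -0.1187, 0.0694]
eef_rot: [-0.001, 0.027, 1.0, 0.0]
wrist_force: [-0.7, -0.3, 0.7]
opening: 0.0
grasp_force: 0.0
```

Yellow went fully down (6 N at z = 0.061). Green is next.

>>> {"api": "servo_tool", "payload": {"steps": [{"dx": 0,"dy": 0,"dz": -0.03,"wx": 0,"wy": 0,"wz": 0},{"dx": 0,"dy": 0,"dz": -0.06,"wx": 0,"wy": 0,"wz": 0},{"dx": 0,"dy": 0,"dz": -0.085,"wx": 0,"wy": 0,"wz": 0},{"dx": 0,"dy": 0,"dz": -0.09,"wx": 0,"wy": 0,"wz": 0},{"dx": 0,"dy": 0,"dz": -0.09,"wx": 0,"wy": 0,"wz": 0}]}}

```text
time_s: 35.07
eef_pos: [0.5726, -0.1192, 0.0613]
eef_rot: [0.0, 0.026, 1.0, -0.0]
wrist_force: [-0.4, -2.3, 4.4]
opening: -0.003
grasp_force: 1.8
```

>>> {"api": "servo_tool", "payload": {"steps": [{"dx": 0,"dy": 0,"dz": -0.01,"wx": 0,"wy": 0,"wz": 0},{"dx": 0,"dy": 0,"dz": -0.012,"wx": 0,"wy": 0,"wz": 0},{"dx": 0,"dy": 0,"dz": -0.012,"wx": 0,"wy": 0,"wz": 0},{"dx": 0,"dy": 0,"dz": -0.012,"wx": 0,"wy": 0,"wz": 0},{"dx": 0,"dy": 0,"dz": -0.012,"wx": 0,"wy": 0,"wz": 0}]}}

```text
time_s: 35.48
eef_pos: [0.5726, -0.1192, 0.061]
eef_rot: [0.0, 0.026, 1.0, -0.0]
wrist_force: [-3.1, 0.4, 9.2]
opening: 0.002
grasp_force: 4.6
```

>>> {"api": "servo_tool", "payload": {"steps": [{"dx": 0,"dy": 0,"dz": 0.1,"wx": 0,"wy": 0,"wz": 0},{"dx": 0,"dy": 0,"dz": 0.25,"wx": 0,"wy": 0,"wz": 0},{"dx": 0.15,"dy": -0.01,"dz": 0.25,"wx": 0,"wy": 0,"wz": 0},{"dx": 0.395,"dy": -0.02,"dz": 0.25,"wx": 0,"wy": 0,"wz": 0},{"dx": 0.395,"dy": -0.02,"dz": 0.25,"wx": 0,"wy": 0,"wz": 0}]}}

```text
time_s: 35.9
eef_pos: [0.6153, -0.1216, 0.0862]
eef_rot: [0.002, 0.026, 1.0, -0.001]
wrist_force: [-1.1, -0.8, 0.6]
opening: -0.006
grasp_force: 0.0
```

>>> {"api": "servo_tool", "payload": {"steps": [{"dx": 0,"dy": 0,"dz": -0.06,"wx": 0,"wy": 0,"wz": 0},{"dx": 0,"dy": 0,"dz": -0.12,"wx": 0,"wy": 0,"wz": 0},{"dx": 0,"dy": 0,"dz": -0.15,"wx": 0,"wy": 0,"wz": 0},{"dx": 0,"dy": 0,"dz": -0.15,"wx": 0,"wy": 0,"wz": 0},{"dx": 0,"dy": 0,"dz": -0.15,"wx": 0,"wy": 0,"wz": 0}]}}

```text
time_s: 36.32
eef_pos: [0.6109, -0.1207, 0.0691]
eef_rot: [-0.001, 0.027, 1.0, 0.0]
wrist_force: [-0.1, 0.2, 0.1]
opening: 0.001
grasp_force: 0.0
```

>>> {"api": "servo_tool", "payload": {"steps": [{"dx": 0,"dy": 0,"dz": -0.03,"wx": 0,"wy": 0,"wz": 0},{"dx": 0,"dy": 0,"dz": -0.06,"wx": 0,"wy": 0,"wz": 0},{"dx": 0,"dy": 0,"dz": -0.085,"wx": 0,"wy": 0,"wz": 0},{"dx": 0,"dy": 0,"dz": -0.09,"wx": 0,"wy": 0,"wz": 0},{"dx": 0,"dy": 0,"dz": -0.09,"wx": 0,"wy": 0,"wz": 0}]}}

```text
time_s: 36.73
eef_pos: [0.6121, -0.1212, 0.0613]
eef_rot: [0.0, 0.026, 1.0, -0.0]
wrist_force: [-0.8, 0.1, 3.1]
opening: 0.003
grasp_force: 1.8
```

>>> {"api": "servo_tool", "payload": {"steps": [{"dx": 0,"dy": 0,"dz": -0.01,"wx": 0,"wy": 0,"wz": 0},{"dx": 0,"dy": 0,"dz": -0.012,"wx": 0,"wy": 0,"wz": 0},{"dx": 0,"dy": 0,"dz": -0.012,"wx": 0,"wy": 0,"wz": 0},{"dx": 0,"dy": 0,"dz": -0.012,"wx": 0,"wy": 0,"wz": 0},{"dx": 0,"dy": 0,"dz": -0.012,"wx": 0,"wy": 0,"wz": 0}]}}

```text
time_s: 37.15
eef_pos: [0.6122, -0.1212, 0.061]
eef_rot: [0.0, 0.026, 1.0, -0.0]
wrist_force: [-4.0, 0.6, 9.8]
opening: 0.001
grasp_force: 4.9
```

>>> {"api": "servo_tool", "payload": {"steps": [{"dx": 0,"dy": 0,"dz": 0.1,"wx": 0,"wy": 0,"wz": 0},{"dx": 0,"dy": 0,"dz": 0.3,"wx": 0,"wy": 0,"wz": 0},{"dx": 0,"dy": 0,"dz": 0.6,"wx": 0,"wy": 0,"wz": 0},{"dx": 0,"dy": 0,"dz": 0.9,"wx": 0,"wy": 0,"wz": 0},{"dx": 0,"dy": 0,"dz": 1.0,"wx": 0,"wy": 0,"wz": 0}]}}

```text
time_s: 37.57
eef_pos: [0.6141, -0.1217, 0.1647]
eef_rot: [0.003, 0.026, 1.0, -0.001]
wrist_force: [1.2, -0.8, 1.2]
opening: 0.004
grasp_force: 0.0
```

>>> {"api": "servo_tool", "payload": {"steps": [{"dx": 0,"dy": 0,"dz": 0.3,"wx": 0,"wy": 0,"wz": 0},{"dx": 0,"dy": 0,"dz": 0.6,"wx": 0,"wy": 0,"wz": 0},{"dx": -0.1,"dy": 0.1,"dz": 0.8,"wx": 0,"wy": 0,"wz": 0},{"dx": -0.3,"dy": 0.3,"dz": 0.9,"wx": 0,"wy": 0,"wz": 0},{"dx": -0.59,"dy": 0.5,"dz": 0.9,"wx": 0,"wy": 0,"wz": 0}], "jaw": 0.5}}

```text
time_s: 37.98
eef_pos: [0.5546, -0.0715, 0.2525]
eef_rot: [0.003, 0.027, 1.0, -0.001]
wrist_force: [-0.1, 0.1, 0.4]
opening: 0.502
grasp_force: 0.0
```

```bash
python3 - <<'E'
from h import *
handle()
E
```

```text
red px 31 r 0.047 0.115 angle 1.362
axis angle 1.363 cent [0.00924105 0.0902437 ]
```

>>> {"api": "servo_tool", "payload": {"steps": [{"dx": 0,"dy": 0.3,"dz": 0,"wx": 0,"wy": 0,"wz": 0},{"dx": 0,"dy": 0.6,"dz": 0,"wx": 0,"wy": 0,"wz": 0},{"dx": 0,"dy": 0.9,"dz": 0,"wx": 0,"wy": 0,"wz": 0},{"dx": 0,"dy": 0.99,"dz": 0,"wx": 0,"wy": 0,"wz": 0},{"dx": 0,"dy": 0.99,"dz": 0,"wx": 0,"wy": 0,"wz": 0}]}}

```text
time_s: 38.45
eef_pos: [0.5524, 0.0302, 0.2492]
eef_rot: [-0.0, 0.025, 1.0, 0.0]
wrist_force: [-0.1, 0.2, 0.4]
opening: 0.498
grasp_force: 0.0
```

>>> {"api": "servo_tool", "payload": {"steps": [{"dx": 0,"dy": -0.02,"dz": -0.3,"wx": 0,"wy": 0,"wz": 0},{"dx": 0,"dy": -0.02,"dz": -0.6,"wx": 0,"wy": 0,"wz": 0},{"dx": 0,"dy": -0.02,"dz": -0.9,"wx": 0,"wy": 0,"wz": 0},{"dx": 0,"dy": -0.02,"dz": -1.0,"wx": 0,"wy": 0,"wz": 0},{"dx": 0,"dy": -0.02,"dz": -1.0,"wx": 0,"wy": 0,"wz": 0}]}}

```text
time_s: 38.87
eef_pos: [0.5505, 0.0253, 0.1462]
eef_rot: [-0.003, 0.027, 1.0, 0.0]
wrist_force: [-0.3, -0.0, -0.7]
opening: 0.498
grasp_force: 0.0
```

>>> {"api": "servo_tool", "payload": {"steps": [{"dx": 0,"dy": 0,"dz": -0.12,"wx": 0,"wy": 0,"wz": 0},{"dx": 0,"dy": 0,"dz": -0.12,"wx": 0,"wy": 0,"wz": 0},{"dx": 0,"dy": 0,"dz": -0.12,"wx": 0,"wy": 0,"wz": 0},{"dx": 0,"dy": 0,"dz": -0.12,"wx": 0,"wy": 0,"wz": 0},{"dx": 0,"dy": 0,"dz": -0.12,"wx": 0,"wy": 0,"wz": 0}]}}

```text
time_s: 39.28
eef_pos: [0.5537, 0.0259, 0.139]
eef_rot: [0.001, 0.026, 1.0, -0.0]
wrist_force: [0.5, 0.1, -0.0]
opening: 0.502
grasp_force: 0.0
```

>>> {"api": "servo_tool", "payload": {"steps": [{"dx": 0,"dy": 0,"dz": 0,"wx": 0,"wy": 0,"wz": 0},{"dx": 0,"dy": 0,"dz": 0,"wx": 0,"wy": 0,"wz": 0},{"dx": 0,"dy": 0,"dz": 0,"wx": 0,"wy": 0,"wz": 0},{"dx": 0,"dy": 0,"dz": 0,"wx": 0,"wy": 0,"wz": 0},{"dx": 0,"dy": 0,"dz": 0,"wx": 0,"wy": 0,"wz": 0}], "jaw": 0.12}}

```text
time_s: 39.7
eef_pos: [0.5533, 0.0274, 0.1386]
eef_rot: [0.001, 0.026, 1.0, 0.001]
wrist_force: [-0.5, 5.9, 3.6]
opening: 0.182
grasp_force: 59.1
```

>>> {"api": "servo_tool", "payload": {"steps": [{"dx": -0.12,"dy": 0.006,"dz": 0,"wx": 0,"wy": 0,"wz": 0},{"dx": -0.245,"dy": 0.012,"dz": -0.014,"wx": 0,"wy": 0,"wz": 0},{"dx": -0.37,"dy": 0.02,"dz": -0.05,"wx": 0,"wy": 0,"wz": 0},{"dx": -0.48,"dy": 0.025,"dz": -0.1,"wx": 0,"wy": 0,"wz": 0},{"dx": -0.56,"dy": 0.03,"dz": -0.145,"wx": 0,"wy": 0,"wz": 0}]}}

```text
time_s: 40.12
eef_pos: [0.5003, 0.0303, 0.1263]
eef_rot: [0.005, 0.026, 1.0, 0.001]
wrist_force: [4.5, 7.4, 10.9]
opening: 0.181
grasp_force: 62.3
```

>>> {"api": "servo_tool", "payload": {"steps": [{"dx": -0.1,"dy": 0.005,"dz": -0.08,"wx": 0,"wy": 0,"wz": 0},{"dx": -0.186,"dy": 0.01,"dz": -0.174,"wx": 0,"wy": 0,"wz": 0},{"dx": -0.257,"dy": 0.013,"dz": -0.28,"wx": 0,"wy": 0,"wz": 0},{"dx": -0.31,"dy": 0.016,"dz": -0.39,"wx": 0,"wy": 0,"wz": 0},{"dx": -0.33,"dy": 0.017,"dz": -0.44,"wx": 0,"wy": 0,"wz": 0}]}}

```text
time_s: 40.53
eef_pos: [0.4646, 0.0321, 0.0801]
eef_rot: [0.002, 0.026, 1.0, 0.001]
wrist_force: [-1.4, 7.4, 10.2]
opening: 0.18
grasp_force: 62.6
```

>>> {"api": "servo_tool", "payload": {"steps": [{"dx": -0.01,"dy": 0,"dz": -0.05,"wx": 0,"wy": 0,"wz": 0},{"dx": -0.02,"dy": 0,"dz": -0.08,"wx": 0,"wy": 0,"wz": 0},{"dx": -0.02,"dy": 0,"dz": -0.1,"wx": 0,"wy": 0,"wz": 0},{"dx": -0.02,"dy": 0,"dz": -0.1,"wx": 0,"wy": 0,"wz": 0},{"dx": -0.02,"dy": 0,"dz": -0.1,"wx": 0,"wy": 0,"wz": 0}]}}

```text
time_s: 40.95
eef_pos: [0.4619, 0.0323, 0.0699]
eef_rot: [0.0, 0.026, 1.0, 0.001]
wrist_force: [-3.4, 8.1, 7.5]
opening: 0.183
grasp_force: 62.4
```

>>> {"api": "servo_tool", "payload": {"steps": [{"dx": 0,"dy": 0,"dz": -0.04,"wx": 0,"wy": 0,"wz": 0},{"dx": 0,"dy": 0,"dz": -0.08,"wx": 0,"wy": 0,"wz": 0},{"dx": 0,"dy": 0,"dz": -0.08,"wx": 0,"wy": 0,"wz": 0},{"dx": 0,"dy": 0,"dz": -0.08,"wx": 0,"wy": 0,"wz": 0},{"dx": 0,"dy": 0,"dz": -0.08,"wx": 0,"wy": 0,"wz": 0}]}}

```text
time_s: 41.37
eef_pos: [0.4629, 0.0322, 0.0674]
eef_rot: [0.0, 0.026, 1.0, 0.001]
wrist_force: [-28.1, 10.8, 67.3]
opening: 0.183
grasp_force: 71.1
```

```bash
python3 - <<'E'
from h import *
handle()
w=cam("wrist"); ce,bx,st=red(w); print(st,ce)
pv=np.array([.5445,.0282,.071]); ex=np.array([.9986,-.053,0])
for a in(0,.1,.2,.3):
    f=1.26-a; ax=-np.sin(f)*ex+np.array([0,0,np.cos(f)]); nx=np.cos(f)*ex+np.array([0,0,np.sin(f)])
    pts=[proj(w,pv+ax*r+nx*s+np.array([0,t,0])) for r in(.046,.112) for s in(-.008,.008) for t in(-.008,.008)]
    print(a,np.min(pts,0).round(),np.max(pts,0).round())
E
```

```text
red px 58 r 0.047 0.112 angle 0.004
axis angle -0.019 cent [-0.07192084  0.02341015]
[ 260  255   41  111 3902] [280.19425935 307.24833419]
0 [260. 246.] [304. 370.]
0.1 [258. 266.] [306. 381.]
0.2 [256. 291.] [308. 392.]
0.3 [255. 323.] [310. 404.]
```

The handle is hard against its open stop (angle 0.00). I'll ease off and release.

>>> {"api": "servo_tool", "payload": {"steps": [{"dx": 0,"dy": 0,"dz": 0.07,"wx": 0,"wy": 0,"wz": 0},{"dx": 0,"dy": 0,"dz": 0.07,"wx": 0,"wy": 0,"wz": 0},{"dx": 0,"dy": 0,"dz": 0.07,"wx": 0,"wy": 0,"wz": 0},{"dx": 0,"dy": 0,"dz": 0.07,"wx": 0,"wy": 0,"wz": 0},{"dx": 0,"dy": 0,"dz": 0.07,"wx": 0,"wy": 0,"wz": 0}], "jaw": 0.5}}

```text
time_s: 41.88
eef_pos: [0.4614, 0.0307, 0.0676]
eef_rot: [-0.001, 0.027, 1.0, 0.0]
wrist_force: [-0.7, 1.1, -0.2]
opening: 0.496
grasp_force: 0.0
```

>>> {"api": "servo_tool", "payload": {"steps": [{"dx": 0,"dy": 0,"dz": 0.2,"wx": 0,"wy": 0,"wz": 0},{"dx": 0,"dy": 0,"dz": 0.4,"wx": 0,"wy": 0,"wz": 0},{"dx": 0,"dy": 0,"dz": 0.7,"wx": 0,"wy": 0,"wz": 0},{"dx": 0,"dy": 0,"dz": 1.0,"wx": 0,"wy": 0,"wz": 0},{"dx": 0,"dy": 0,"dz": 1.0,"wx": 0,"wy": 0,"wz": 0}]}}

```text
time_s: 42.3
eef_pos: [0.4653, 0.0301, 0.1733]
eef_rot: [0.004, 0.026, 1.0, -0.001]
wrist_force: [1.6, -0.6, 0.6]
opening: 0.501
grasp_force: 0.0
```

>>> {"api": "servo_tool", "payload": {"steps": [{"dx": 0,"dy": 0,"dz": 0.3,"wx": 0,"wy": 0,"wz": 0},{"dx": 0.2,"dy": 0,"dz": 0.6,"wx": 0,"wy": 0,"wz": 0},{"dx": 0.4,"dy": 0,"dz": 0.9,"wx": 0,"wy": 0,"wz": 0},{"dx": 0.7,"dy": 0,"dz": 1.0,"wx": 0,"wy": 0,"wz": 0},{"dx": 1.0,"dy": 0,"dz": 1.0,"wx": 0,"wy": 0,"wz": 0}]}}

```text
time_s: 42.72
eef_pos: [0.5647, 0.0304, 0.2716]
eef_rot: [0.003, 0.027, 1.0, -0.0]
wrist_force: [0.1, 0.2, 0.4]
opening: 0.496
grasp_force: 0.0
```

>>> {"api": "servo_tool", "payload": {"steps": [{"dx": 0.3,"dy": 0,"dz": 0,"wx": 0,"wy": 0,"wz": 0},{"dx": 0.6,"dy": 0,"dz": 0,"wx": 0,"wy": 0,"wz": 0},{"dx": 0.8,"dy": -0.1,"dz": 0,"wx": 0,"wy": 0,"wz": 0},{"dx": 1.0,"dy": -0.2,"dz": 0,"wx": 0,"wy": 0,"wz": 0},{"dx": 1.0,"dy": -0.3,"dz": 0,"wx": 0,"wy": 0,"wz": 0}]}}

```text
time_s: 43.13
eef_pos: [0.664, 0.0, 0.2655]
eef_rot: [-0.001, 0.026, 1.0, 0.0]
wrist_force: [-1.2, -0.2, -0.2]
opening: 0.503
grasp_force: 0.0
```

```bash
python3 - <<'E'
from h import *
handle()
for p in((.703,.072),(.7003,.0199),(.6977,-.032)): look(z=.064,pt=np.array([*p,.064]))
E
```

```text
red px 51 r 0.049 0.112 angle 0.03
axis angle 0.032 cent [-0.07343044  0.02605275]
tcp [ 0.6626 -0.0019  0.2657] yaw -0.054 | block [0.6979 0.069 ] yaw 0.195 8 [0.0375 0.0217] | d [0.354 0.709] dw 0.0794
tcp [ 0.6617 -0.0008  0.2661] yaw -0.055 | block [0.7001 0.0199] yaw -0.052 8 [0.0371 0.0159] | d [0.385 0.207] dw 0.0009
tcp [6.612e-01 1.000e-04 2.666e-01] yaw -0.054 | block [ 0.6978 -0.0321] yaw -0.049 8 [0.0365 0.0159] | d [ 0.366 -0.322] dw 0.0017
```

>>> {"api": "servo_tool", "payload": {"steps": [{"dx": 0.2,"dy": -0.2,"dz": 0,"wx": 0,"wy": 0,"wz": 0},{"dx": 0.365,"dy": -0.32,"dz": -0.1,"wx": 0,"wy": 0,"wz": 0},{"dx": 0.365,"dy": -0.32,"dz": -0.4,"wx": 0,"wy": 0,"wz": 0},{"dx": 0.365,"dy": -0.32,"dz": -0.7,"wx": 0,"wy": 0,"wz": 0},{"dx": 0.365,"dy": -0.32,"dz": -1.0,"wx": 0,"wy": 0,"wz": 0}], "jaw": 0.42}}

```text
time_s: 43.75
eef_pos: [0.698, -0.0308, 0.1678]
eef_rot: [0.001, 0.026, 1.0, 0.0]
wrist_force: [-0.6, 0.0, 0.1]
opening: 0.419
grasp_force: 0.0
```

>>> {"api": "servo_tool", "payload": {"steps": [{"dx": 0,"dy": 0,"dz": -0.2,"wx": 0,"wy": 0,"wz": 0},{"dx": 0,"dy": 0,"dz": -0.4,"wx": 0,"wy": 0,"wz": 0},{"dx": 0,"dy": 0,"dz": -0.6,"wx": 0,"wy": 0,"wz": 0},{"dx": 0,"dy": 0,"dz": -0.8,"wx": 0,"wy": 0,"wz": 0},{"dx": 0,"dy": 0,"dz": -0.8,"wx": 0,"wy": 0,"wz": 0}]}}

```text
time_s: 44.17
eef_pos: [0.6945, -0.0298, 0.0834]
eef_rot: [-0.004, 0.026, 1.0, 0.001]
wrist_force: [-0.7, 1.2, -0.5]
opening: 0.42
grasp_force: 0.0
```

```bash
python3 - <<'E'
from h import *
look(z=.064)
E
```

```text
tcp [ 0.6945 -0.0298  0.0834] yaw -0.052 | block [ 0.6978 -0.032 ] yaw -0.048 8 [0.0357 0.0157] | d [ 0.033 -0.022] dw 0.0014
```

>>> {"api": "servo_tool", "payload": {"steps": [{"dx": 0.01,"dy": -0.01,"dz": -0.1,"wx": 0,"wy": 0,"wz": 0},{"dx": 0.01,"dy": -0.01,"dz": -0.2,"wx": 0,"wy": 0,"wz": 0},{"dx": 0.01,"dy": -0.01,"dz": -0.27,"wx": 0,"wy": 0,"wz": 0},{"dx": 0.01,"dy": -0.01,"dz": -0.27,"wx": 0,"wy": 0,"wz": 0},{"dx": 0.01,"dy": -0.01,"dz": -0.27,"wx": 0,"wy": 0,"wz": 0}]}}

```text
time_s: 44.63
eef_pos: [0.6991, -0.0322, 0.0608]
eef_rot: [-0.0, 0.026, 1.0, 0.0]
wrist_force: [0.4, -0.2, -0.1]
opening: 0.422
grasp_force: 0.0
```

>>> {"api": "servo_tool", "payload": {"steps": [{"dx": 0,"dy": 0,"dz": 0,"wx": 0,"wy": 0,"wz": 0},{"dx": 0,"dy": 0,"dz": 0,"wx": 0,"wy": 0,"wz": 0},{"dx": 0,"dy": 0,"dz": 0,"wx": 0,"wy": 0,"wz": 0},{"dx": 0,"dy": 0,"dz": 0,"wx": 0,"wy": 0,"wz": 0},{"dx": 0,"dy": 0,"dz": 0,"wx": 0,"wy": 0,"wz": 0}]}}

```text
time_s: 45.05
eef_pos: [0.6996, -0.0323, 0.0615]
eef_rot: [0.0, 0.026, 1.0, -0.0]
wrist_force: [-0.2, -0.4, 0.7]
opening: 0.424
grasp_force: 0.0
```

>>> {"api": "servo_tool", "payload": {"steps": [{"dx": -0.015,"dy": 0,"dz": -0.02,"wx": 0,"wy": 0,"wz": 0},{"dx": -0.015,"dy": 0,"dz": -0.04,"wx": 0,"wy": 0,"wz": 0},{"dx": -0.015,"dy": 0,"dz": -0.04,"wx": 0,"wy": 0,"wz": 0},{"dx": -0.015,"dy": 0,"dz": -0.04,"wx": 0,"wy": 0,"wz": 0},{"dx": -0.015,"dy": 0,"dz": -0.04,"wx": 0,"wy": 0,"wz": 0}]}}

```text
time_s: 45.47
eef_pos: [0.6978, -0.0323, 0.057]
eef_rot: [-0.0, 0.026, 1.0, 0.0]
wrist_force: [0.6, 0.7, 1.0]
opening: 0.424
grasp_force: 0.0
```

>>> {"api": "servo_tool", "payload": {"steps": [{"dx": 0,"dy": 0,"dz": 0,"wx": 0,"wy": 0,"wz": 0},{"dx": 0,"dy": 0,"dz": 0,"wx": 0,"wy": 0,"wz": 0},{"dx": 0,"dy": 0,"dz": 0,"wx": 0,"wy": 0,"wz": 0},{"dx": 0,"dy": 0,"dz": 0,"wx": 0,"wy": 0,"wz": 0},{"dx": 0,"dy": 0,"dz": 0,"wx": 0,"wy": 0,"wz": 0}], "jaw": 0}}

```text
time_s: 45.88
eef_pos: [0.6982, -0.0323, 0.0576]
eef_rot: [0.0, 0.026, 1.0, -0.0]
wrist_force: [-0.5, 0.3, 2.9]
opening: 0.257
grasp_force: 59.1
```

>>> {"api": "servo_tool", "payload": {"steps": [{"dx": 0,"dy": 0,"dz": 0.1,"wx": 0,"wy": 0,"wz": 0},{"dx": 0,"dy": 0,"dz": 0.3,"wx": 0,"wy": 0,"wz": 0},{"dx": 0,"dy": 0,"dz": 0.6,"wx": 0,"wy": 0,"wz": 0},{"dx": 0,"dy": 0,"dz": 0.9,"wx": 0,"wy": 0,"wz": 0},{"dx": 0,"dy": 0,"dz": 1.0,"wx": 0,"wy": 0,"wz": 0}]}}

```text
time_s: 46.3
eef_pos: [0.7003, -0.0327, 0.1631]
eef_rot: [0.004, 0.026, 1.0, -0.001]
wrist_force: [1.3, -1.4, 1.5]
opening: 0.254
grasp_force: 58.8
```

>>> {"api": "servo_tool", "payload": {"steps": [{"dx": 0,"dy": -0.1,"dz": 0.2,"wx": 0,"wy": 0,"wz": 0},{"dx": 0,"dy": -0.3,"dz": 0.4,"wx": 0,"wy": 0,"wz": 0.01},{"dx": -0.1,"dy": -0.5,"dz": 0.6,"wx": 0,"wy": 0,"wz": 0.02},{"dx": -0.3,"dy": -0.8,"dz": 0.6,"wx": 0,"wy": 0,"wz": 0.03},{"dx": -0.5,"dy": -1.0,"dz": 0.6,"wx": 0,"wy": 0,"wz": 0.038}]}}

```text
time_s: 46.72
eef_pos: [0.6482, -0.1344, 0.219]
eef_rot: [0.001, -0.034, 0.999, -0.001]
wrist_force: [0.1, -0.8, -0.2]
opening: 0.256
grasp_force: 58.9
```

>>> {"api": "servo_tool", "payload": {"steps": [{"dx": -0.2,"dy": -0.25,"dz": 0,"wx": 0,"wy": 0,"wz": 0},{"dx": -0.4,"dy": -0.5,"dz": 0,"wx": 0,"wy": 0,"wz": 0},{"dx": -0.6,"dy": -0.75,"dz": 0,"wx": 0,"wy": 0,"wz": 0},{"dx": -0.8,"dy": -1.0,"dz": 0,"wx": 0,"wy": 0,"wz": 0},{"dx": -0.8,"dy": -1.0,"dz": 0,"wx": 0,"wy": 0,"wz": 0}]}}

```text
time_s: 47.13
eef_pos: [0.5646, -0.2364, 0.2169]
eef_rot: [-0.001, -0.031, 1.0, -0.001]
wrist_force: [1.6, 0.2, 0.1]
opening: 0.259
grasp_force: 58.9
```

>>> {"api": "servo_tool", "payload": {"steps": [{"dx": -0.2,"dy": -0.25,"dz": 0,"wx": 0,"wy": 0,"wz": 0},{"dx": -0.4,"dy": -0.5,"dz": 0,"wx": 0,"wy": 0,"wz": 0},{"dx": -0.6,"dy": -0.75,"dz": 0,"wx": 0,"wy": 0,"wz": 0},{"dx": -0.8,"dy": -1.0,"dz": 0,"wx": 0,"wy": 0,"wz": 0},{"dx": -0.85,"dy": -1.0,"dz": 0,"wx": 0,"wy": 0,"wz": 0}]}}

```text
time_s: 47.55
eef_pos: [0.4803, -0.336, 0.217]
eef_rot: [-0.001, -0.031, 1.0, -0.001]
wrist_force: [-0.2, 0.7, -0.3]
opening: 0.256
grasp_force: 59.0
```

```bash
python3 - <<'E'
from h import *
o=ctrl.get_obs(); print(o["opening"],o["grasp_force"])
w=look(z=o["eef_pos"][2]+.007); save(w,"w13.png",scale=1.42); np.save("w13.npy",w,allow_pickle=True)
E
```

```text
0.2558166343294628 58.96457076072693
tcp [ 0.4803 -0.336   0.217 ] yaw 0.063 | block [ 0.48   -0.3363] yaw 0.062 8 [0.0364 0.0158] | d [-0.003 -0.002] dw -0.0003
```

View pics/w13.png

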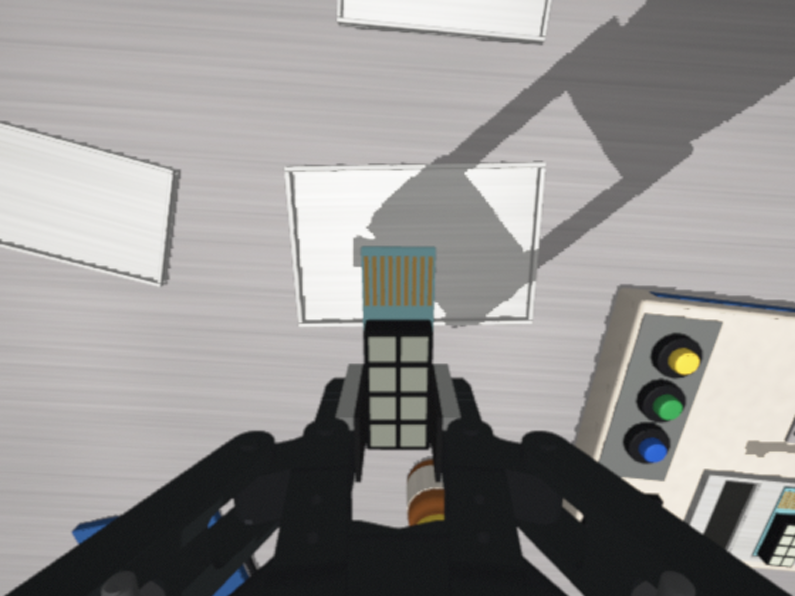

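The wrist view shows the largest tray under the tool, rim corners at about (285,168), (545,162), (530,322) and (300,327). The held slide is upright, its gold end towards the robot.

```bash
python3 - <<'E'
from h import *
w=np.load("w13.npy",allow_pickle=True).item()
q=np.array([onz(w,u/1.42,v/1.42,.014)[:2] for u,v in((285,168),(545,162),(530,322),(300,327))]); print(q.round(4)); c=q.mean(0); print(c)
ey=(q[1]-q[0]+q[2]-q[3]); ey/=np.linalg.norm(ey); ex=np.array([ey[1],-ey[0]]); print("yaw",np.arctan2(ex[1],ex[0]),np.linalg.norm(q[1]-q[0]),np.linalg.norm(q[3]-q[0]))
for y in(-.055,0,.055): print((c+.012*ex+y*ey).round(4))
E
```

```text
[[ 0.4127 -0.4269]
 [ 0.3958 -0.2295]
 [ 0.5254 -0.2205]
 [ 0.5424 -0.4162]]
[ 0.46908854 -0.32328874]
yaw 0.08599581449072392 0.19804629010882366 0.13020193110710812
[ 0.4858 -0.3771]
[ 0.481  -0.3223]
[ 0.4763 -0.2675]
```

>>> {"api": "servo_tool", "payload": {"steps": [{"dx": 0.03,"dy": -0.2,"dz": 0,"wx": 0,"wy": 0,"wz": 0.007},{"dx": 0.055,"dy": -0.41,"dz": -0.1,"wx": 0,"wy": 0,"wz": 0.007},{"dx": 0.055,"dy": -0.41,"dz": -0.4,"wx": 0,"wy": 0,"wz": 0.007},{"dx": 0.055,"dy": -0.41,"dz": -0.7,"wx": 0,"wy": 0,"wz": 0.007},{"dx": 0.055,"dy": -0.41,"dz": -1.0,"wx": 0,"wy": 0,"wz": 0.007}]}}

```text
time_s: 48.02
eef_pos: [0.4894, -0.3725, 0.1163]
eef_rot: [0.0, -0.044, 0.999, -0.0]
wrist_force: [0.4, 0.2, -0.7]
opening: 0.257
grasp_force: 59.0
```

>>> {"api": "servo_tool", "payload": {"steps": [{"dx": 0,"dy": 0,"dz": -0.2,"wx": 0,"wy": 0,"wz": 0},{"dx": 0,"dy": 0,"dz": -0.4,"wx": 0,"wy": 0,"wz": 0},{"dx": 0,"dy": 0,"dz": -0.6,"wx": 0,"wy": 0,"wz": 0},{"dx": 0,"dy": 0,"dz": -0.75,"wx": 0,"wy": 0,"wz": 0},{"dx": 0,"dy": 0,"dz": -0.75,"wx": 0,"wy": 0,"wz": 0}]}}

```text
time_s: 48.43
eef_pos: [0.4872, -0.3698, 0.0382]
eef_rot: [-0.002, -0.045, 0.999, 0.003]
wrist_force: [-0.6, 1.6, -0.5]
opening: 0.254
grasp_force: 59.0
```

```bash
python3 - <<'E'
from h import *
o=ctrl.get_obs(); w=look(z=o["eef_pos"][2]+.007)
E
```

```text
tcp [ 0.4872 -0.3698  0.0382] yaw 0.089 | block [ 0.4869 -0.3701] yaw 0.088 8 [0.0363 0.0159] | d [-0.003 -0.003] dw -0.0003
```

>>> {"api": "servo_tool", "payload": {"steps": [{"dx": 0,"dy": -0.04,"dz": 0,"wx": 0,"wy": 0,"wz": 0},{"dx": 0,"dy": -0.04,"dz": -0.08,"wx": 0,"wy": 0,"wz": 0},{"dx": 0,"dy": -0.04,"dz": -0.16,"wx": 0,"wy": 0,"wz": 0},{"dx": 0,"dy": -0.04,"dz": -0.23,"wx": 0,"wy": 0,"wz": 0},{"dx": 0,"dy": -0.04,"dz": -0.23,"wx": 0,"wy": 0,"wz": 0}]}}

```text
time_s: 48.9
eef_pos: [0.4875, -0.3764, 0.0175]
eef_rot: [-0.001, -0.044, 0.999, 0.001]
wrist_force: [-0.4, 0.5, -1.0]
opening: 0.257
grasp_force: 59.0
```

>>> {"api": "servo_tool", "payload": {"steps": [{"dx": 0,"dy": 0,"dz": 0,"wx": 0,"wy": 0,"wz": 0},{"dx": 0,"dy": 0,"dz": 0,"wx": 0,"wy": 0,"wz": 0},{"dx": 0,"dy": 0,"dz": 0,"wx": 0,"wy": 0,"wz": 0},{"dx": 0,"dy": 0,"dz": 0,"wx": 0,"wy": 0,"wz": 0},{"dx": 0,"dy": 0,"dz": 0,"wx": 0,"wy": 0,"wz": 0}]}}

```text
time_s: 49.32
eef_pos: [0.4886, -0.3775, 0.0196]
eef_rot: [0.0, -0.044, 0.999, -0.0]
wrist_force: [-0.2, -0.1, -1.4]
opening: 0.252
grasp_force: 59.0
```

>>> {"api": "servo_tool", "payload": {"steps": [{"dx": 0,"dy": 0,"dz": -0.03,"wx": 0,"wy": 0,"wz": 0},{"dx": 0,"dy": 0,"dz": -0.05,"wx": 0,"wy": 0,"wz": 0},{"dx": 0,"dy": 0,"dz": -0.065,"wx": 0,"wy": 0,"wz": 0},{"dx": 0,"dy": 0,"dz": -0.065,"wx": 0,"wy": 0,"wz": 0},{"dx": 0,"dy": 0,"dz": -0.065,"wx": 0,"wy": 0,"wz": 0}]}}

```text
time_s: 49.73
eef_pos: [0.4883, -0.3772, 0.0126]
eef_rot: [-0.0, -0.044, 0.999, 0.0]
wrist_force: [-0.2, -0.1, 1.1]
opening: 0.256
grasp_force: 59.1
```

>>> {"api": "servo_tool", "payload": {"steps": [{"dx": 0,"dy": 0,"dz": 0,"wx": 0,"wy": 0,"wz": 0},{"dx": 0,"dy": 0,"dz": 0,"wx": 0,"wy": 0,"wz": 0},{"dx": 0,"dy": 0,"dz": 0,"wx": 0,"wy": 0,"wz": 0},{"dx": 0,"dy": 0,"dz": 0,"wx": 0,"wy": 0,"wz": 0},{"dx": 0,"dy": 0,"dz": 0.05,"wx": 0,"wy": 0,"wz": 0}], "jaw": 0.42}}

```text
time_s: 50.15
eef_pos: [0.4878, -0.3767, 0.0169]
eef_rot: [-0.001, -0.044, 0.999, 0.001]
wrist_force: [-1.0, 0.5, -0.1]
opening: 0.42
grasp_force: 0.0
```

>>> {"api": "servo_tool", "payload": {"steps": [{"dx": 0,"dy": 0,"dz": 0.2,"wx": 0,"wy": 0,"wz": 0},{"dx": 0,"dy": 0,"dz": 0.5,"wx": 0,"wy": 0,"wz": 0},{"dx": 0,"dy": 0,"dz": 0.8,"wx": 0,"wy": 0,"wz": 0},{"dx": 0,"dy": 0,"dz": 1.0,"wx": 0,"wy": 0,"wz": 0},{"dx": 0,"dy": 0,"dz": 1.0,"wx": 0,"wy": 0,"wz": 0}]}}

```text
time_s: 50.57
eef_pos: [0.4909, -0.38, 0.1239]
eef_rot: [0.003, -0.044, 0.999, -0.004]
wrist_force: [0.5, -0.3, 0.4]
opening: 0.421
grasp_force: 0.0
```

>>> {"api": "servo_tool", "payload": {"steps": [{"dx": 0,"dy": 0.1,"dz": 0.3,"wx": 0,"wy": 0,"wz": 0},{"dx": 0.1,"dy": 0.3,"dz": 0.6,"wx": 0,"wy": 0,"wz": -0.01},{"dx": 0.2,"dy": 0.5,"dz": 0.9,"wx": 0,"wy": 0,"wz": -0.02},{"dx": 0.4,"dy": 0.75,"dz": 1.0,"wx": 0,"wy": 0,"wz": -0.03},{"dx": 0.5,"dy": 1.0,"dz": 1.0,"wx": 0,"wy": 0,"wz": -0.045}]}}

```text
time_s: 50.98
eef_pos: [0.5411, -0.2778, 0.222]
eef_rot: [0.003, 0.028, 1.0, -0.002]
wrist_force: [-0.4, -0.7, -0.2]
opening: 0.423
grasp_force: 0.0
```

>>> {"api": "servo_tool", "payload": {"steps": [{"dx": 0.2,"dy": 0.25,"dz": 0,"wx": 0,"wy": 0,"wz": 0},{"dx": 0.4,"dy": 0.5,"dz": 0,"wx": 0,"wy": 0,"wz": 0},{"dx": 0.6,"dy": 0.75,"dz": 0,"wx": 0,"wy": 0,"wz": 0},{"dx": 0.8,"dy": 1.0,"dz": 0,"wx": 0,"wy": 0,"wz": 0},{"dx": 0.8,"dy": 1.0,"dz": 0,"wx": 0,"wy": 0,"wz": 0}]}}

```text
time_s: 51.4
eef_pos: [0.6208, -0.1723, 0.2172]
eef_rot: [0.0, 0.024, 1.0, 0.001]
wrist_force: [-1.0, 0.1, 0.6]
opening: 0.421
grasp_force: 0.0
```

>>> {"api": "servo_tool", "payload": {"steps": [{"dx": 0.2,"dy": 0.25,"dz": 0,"wx": 0,"wy": 0,"wz": 0},{"dx": 0.4,"dy": 0.5,"dz": 0,"wx": 0,"wy": 0,"wz": 0},{"dx": 0.6,"dy": 0.75,"dz": 0,"wx": 0,"wy": 0,"wz": 0},{"dx": 0.8,"dy": 1.0,"dz": 0,"wx": 0,"wy": 0,"wz": 0},{"dx": 0.8,"dy": 1.0,"dz": 0,"wx": 0,"wy": 0,"wz": 0}]}}

```text
time_s: 51.82
eef_pos: [0.7004, -0.0724, 0.2169]
eef_rot: [0.0, 0.024, 1.0, 0.001]
wrist_force: [-0.5, -0.2, -0.2]
opening: 0.419
grasp_force: 0.0
```

>>> {"api": "servo_tool", "payload": {"steps": [{"dx": 0,"dy": 0.3,"dz": 0,"wx": 0,"wy": 0,"wz": 0},{"dx": 0,"dy": 0.6,"dz": 0,"wx": 0,"wy": 0,"wz": 0},{"dx": 0,"dy": 0.9,"dz": 0,"wx": 0,"wy": 0,"wz": 0},{"dx": 0,"dy": 0.97,"dz": -0.2,"wx": 0,"wy": 0,"wz": 0},{"dx": 0,"dy": 0.97,"dz": -0.5,"wx": 0,"wy": 0,"wz": 0}]}}

```text
time_s: 52.23
eef_pos: [0.7004, 0.022, 0.1711]
eef_rot: [0.004, 0.025, 1.0, -0.0]
wrist_force: [0.4, -0.4, 0.1]
opening: 0.425
grasp_force: 0.0
```

```bash
python3 - <<'E'
from h import *
for p in((.703,.072),(.7003,.0199)): look(z=.064,pt=np.array([*p,.064]))
t=cam("top"); np.save("t14.npy",t,allow_pickle=True)
E
```

```text
tcp [0.7004 0.022  0.1711] yaw -0.049 | block [0.7025 0.0716] yaw -0.053 8 [0.0356 0.0158] | d [0.02  0.495] dw -0.0011
tcp [0.6955 0.0212 0.1609] yaw -0.051 | block [0.6997 0.0198] yaw -0.059 8 [0.0358 0.0158] | d [ 0.042 -0.015] dw -0.0028
```

>>> {"api": "servo_tool", "payload": {"steps": [{"dx": 0,"dy": 0,"dz": -0.2,"wx": 0,"wy": 0,"wz": 0},{"dx": 0,"dy": 0,"dz": -0.4,"wx": 0,"wy": 0,"wz": 0},{"dx": 0,"dy": 0,"dz": -0.6,"wx": 0,"wy": 0,"wz": 0},{"dx": 0,"dy": 0,"dz": -0.8,"wx": 0,"wy": 0,"wz": 0},{"dx": 0,"dy": 0,"dz": -0.8,"wx": 0,"wy": 0,"wz": 0}]}}

```text
time_s: 52.8
eef_pos: [0.6962, 0.0187, 0.0846]
eef_rot: [-0.003, 0.027, 1.0, 0.0]
wrist_force: [-0.9, 0.1, -1.1]
opening: 0.418
grasp_force: 0.0
```

>>> {"api": "servo_tool", "payload": {"steps": [{"dx": 0,"dy": 0,"dz": -0.1,"wx": 0,"wy": 0,"wz": 0},{"dx": 0,"dy": 0,"dz": -0.2,"wx": 0,"wy": 0,"wz": 0},{"dx": 0,"dy": 0,"dz": -0.22,"wx": 0,"wy": 0,"wz": 0},{"dx": 0,"dy": 0,"dz": -0.22,"wx": 0,"wy": 0,"wz": 0},{"dx": 0,"dy": 0,"dz": -0.22,"wx": 0,"wy": 0,"wz": 0}]}}

```text
time_s: 53.22
eef_pos: [0.6988, 0.0196, 0.0664]
eef_rot: [0.0, 0.026, 1.0, -0.0]
wrist_force: [-0.5, -0.7, 0.4]
opening: 0.416
grasp_force: 0.0
```

```bash
python3 - <<'E'
from h import *
look(z=.064)
E
```

```text
tcp [0.6988 0.0196 0.0664] yaw -0.053 | block [0.7003 0.0199] yaw -0.051 8 [0.0356 0.0156] | d [0.015 0.003] dw 0.0007
```

>>> {"api": "servo_tool", "payload": {"steps": [{"dx": 0.01,"dy": 0,"dz": -0.04,"wx": 0,"wy": 0,"wz": 0},{"dx": 0.01,"dy": 0,"dz": -0.08,"wx": 0,"wy": 0,"wz": 0},{"dx": 0.01,"dy": 0,"dz": -0.095,"wx": 0,"wy": 0,"wz": 0},{"dx": 0.01,"dy": 0,"dz": -0.095,"wx": 0,"wy": 0,"wz": 0},{"dx": 0.01,"dy": 0,"dz": -0.095,"wx": 0,"wy": 0,"wz": 0}]}}

```text
time_s: 53.68
eef_pos: [0.6992, 0.0198, 0.0558]
eef_rot: [-0.0, 0.026, 1.0, 0.0]
wrist_force: [-0.5, 0.2, -0.3]
opening: 0.419
grasp_force: 0.0
```

>>> {"api": "servo_tool", "payload": {"steps": [{"dx": 0,"dy": 0,"dz": 0,"wx": 0,"wy": 0,"wz": 0},{"dx": 0,"dy": 0,"dz": 0,"wx": 0,"wy": 0,"wz": 0},{"dx": 0,"dy": 0,"dz": 0,"wx": 0,"wy": 0,"wz": 0},{"dx": 0,"dy": 0,"dz": 0,"wx": 0,"wy": 0,"wz": 0},{"dx": 0,"dy": 0,"dz": 0,"wx": 0,"wy": 0,"wz": 0}], "jaw": 0}}

```text
time_s: 54.1
eef_pos: [0.6997, 0.0197, 0.0566]
eef_rot: [0.0, 0.026, 1.0, -0.0]
wrist_force: [0.2, 0.8, 3.3]
opening: 0.258
grasp_force: 59.7
```

>>> {"api": "servo_tool", "payload": {"steps": [{"dx": 0,"dy": 0,"dz": 0.1,"wx": 0,"wy": 0,"wz": 0},{"dx": 0,"dy": 0,"dz": 0.3,"wx": 0,"wy": 0,"wz": 0},{"dx": 0,"dy": 0,"dz": 0.6,"wx": 0,"wy": 0,"wz": 0},{"dx": 0,"dy": 0,"dz": 0.9,"wx": 0,"wy": 0,"wz": 0},{"dx": 0,"dy": 0,"dz": 1.0,"wx": 0,"wy": 0,"wz": 0}]}}

```text
time_s: 54.52
eef_pos: [0.7019, 0.0195, 0.1623]
eef_rot: [0.004, 0.026, 1.0, -0.0]
wrist_force: [1.5, -0.4, 0.5]
opening: 0.257
grasp_force: 59.4
```

>>> {"api": "servo_tool", "payload": {"steps": [{"dx": 0,"dy": -0.1,"dz": 0.2,"wx": 0,"wy": 0,"wz": 0},{"dx": 0,"dy": -0.3,"dz": 0.4,"wx": 0,"wy": 0,"wz": 0.01},{"dx": 0,"dy": -0.5,"dz": 0.6,"wx": 0,"wy": 0,"wz": 0.02},{"dx": -0.1,"dy": -0.8,"dz": 0.6,"wx": 0,"wy": 0,"wz": 0.03},{"dx": -0.2,"dy": -1.0,"dz": 0.6,"wx": 0,"wy": 0,"wz": 0.044}]}}

```text
time_s: 54.93
eef_pos: [0.6801, -0.0824, 0.2183]
eef_rot: [0.002, -0.043, 0.999, -0.001]
wrist_force: [0.5, 0.1, -0.7]
opening: 0.256
grasp_force: 59.4
```

>>> {"api": "servo_tool", "payload": {"steps": [{"dx": -0.25,"dy": -0.25,"dz": 0,"wx": 0,"wy": 0,"wz": 0},{"dx": -0.5,"dy": -0.5,"dz": 0,"wx": 0,"wy": 0,"wz": 0},{"dx": -0.75,"dy": -0.75,"dz": 0,"wx": 0,"wy": 0,"wz": 0},{"dx": -1.0,"dy": -1.0,"dz": 0,"wx": 0,"wy": 0,"wz": 0},{"dx": -1.0,"dy": -1.0,"dz": 0,"wx": 0,"wy": 0,"wz": 0}]}}

```text
time_s: 55.35
eef_pos: [0.5755, -0.1842, 0.2159]
eef_rot: [-0.001, -0.041, 0.999, -0.001]
wrist_force: [0.0, -0.5, -1.1]
opening: 0.256
grasp_force: 59.4
```

>>> {"api": "servo_tool", "payload": {"steps": [{"dx": -0.25,"dy": -0.25,"dz": 0,"wx": 0,"wy": 0,"wz": 0},{"dx": -0.5,"dy": -0.5,"dz": 0,"wx": 0,"wy": 0,"wz": 0},{"dx": -0.75,"dy": -0.75,"dz": 0,"wx": 0,"wy": 0,"wz": 0},{"dx": -0.98,"dy": -1.0,"dz": 0,"wx": 0,"wy": 0,"wz": 0},{"dx": -0.98,"dy": -1.0,"dz": 0,"wx": 0,"wy": 0,"wz": 0}]}}

```text
time_s: 55.77
eef_pos: [0.478, -0.2839, 0.2161]
eef_rot: [-0.001, -0.04, 0.999, -0.001]
wrist_force: [0.2, -0.3, -0.9]
opening: 0.257
grasp_force: 59.4
```

>>> {"api": "servo_tool", "payload": {"steps": [{"dx": 0,"dy": -0.25,"dz": 0,"wx": 0,"wy": 0,"wz": 0},{"dx": 0,"dy": -0.42,"dz": -0.1,"wx": 0,"wy": 0,"wz": 0},{"dx": 0,"dy": -0.42,"dz": -0.4,"wx": 0,"wy": 0,"wz": 0},{"dx": 0,"dy": -0.42,"dz": -0.7,"wx": 0,"wy": 0,"wz": 0},{"dx": 0,"dy": -0.42,"dz": -1.0,"wx": 0,"wy": 0,"wz": 0}]}}

```text
time_s: 56.18
eef_pos: [0.4818, -0.3224, 0.1154]
eef_rot: [0.0, -0.042, 0.999, -0.0]
wrist_force: [0.5, 0.4, -1.0]
opening: 0.256
grasp_force: 59.4
```

```bash
python3 - <<'E'
from h import *
o=ctrl.get_obs(); w=look(z=o["eef_pos"][2]+.007)
look(z=.019,pt=np.array([.4875,-.377,.019]))
E
```

```text
tcp [ 0.4818 -0.3224  0.1154] yaw 0.085 | block [ 0.4831 -0.3226] yaw 0.08 8 [0.0366 0.0159] | d [ 0.014 -0.001] dw -0.0014
tcp [ 0.4785 -0.3192  0.1084] yaw 0.085 | block [ 0.4854 -0.3768] yaw 0.225 7 [0.0318 0.0139] | d [ 0.069 -0.576] dw 0.0447
```

>>> {"api": "servo_tool", "payload": {"steps": [{"dx": 0,"dy": 0,"dz": -0.2,"wx": 0,"wy": 0,"wz": 0},{"dx": 0,"dy": 0,"dz": -0.4,"wx": 0,"wy": 0,"wz": 0},{"dx": 0,"dy": 0,"dz": -0.6,"wx": 0,"wy": 0,"wz": 0},{"dx": 0,"dy": 0,"dz": -0.8,"wx": 0,"wy": 0,"wz": 0},{"dx": 0,"dy": 0,"dz": -0.85,"wx": 0,"wy": 0,"wz": 0}]}}

```text
time_s: 56.7
eef_pos: [0.4809, -0.3212, 0.0299]
eef_rot: [-0.001, -0.043, 0.999, 0.001]
wrist_force: [-0.7, 0.5, -1.0]
opening: 0.256
grasp_force: 59.4
```

>>> {"api": "servo_tool", "payload": {"steps": [{"dx": 0,"dy": 0,"dz": 0,"wx": 0,"wy": 0,"wz": 0},{"dx": 0,"dy": 0,"dz": -0.03,"wx": 0,"wy": 0,"wz": 0},{"dx": 0,"dy": 0,"dz": -0.07,"wx": 0,"wy": 0,"wz": 0},{"dx": 0,"dy": 0,"dz": -0.09,"wx": 0,"wy": 0,"wz": 0},{"dx": 0,"dy": 0,"dz": -0.09,"wx": 0,"wy": 0,"wz": 0}]}}

```text
time_s: 57.12
eef_pos: [0.4816, -0.3225, 0.0227]
eef_rot: [0.0, -0.043, 0.999, -0.0]
wrist_force: [-0.7, 0.8, 0.1]
opening: 0.26
grasp_force: 59.4
```

```bash
python3 - <<'E'
from h import *
o=ctrl.get_obs(); w=look(z=o["eef_pos"][2]+.007)
E
```

```text
tcp [ 0.4816 -0.3225  0.0227] yaw 0.085 | block [ 0.4829 -0.3226] yaw 0.084 8 [0.0363 0.0161] | d [ 0.013 -0.001] dw -0.0003
```

>>> {"api": "servo_tool", "payload": {"steps": [{"dx": 0,"dy": 0,"dz": -0.04,"wx": 0,"wy": 0,"wz": 0},{"dx": 0,"dy": 0,"dz": -0.08,"wx": 0,"wy": 0,"wz": 0},{"dx": 0,"dy": 0,"dz": -0.1,"wx": 0,"wy": 0,"wz": 0},{"dx": 0,"dy": 0,"dz": -0.1,"wx": 0,"wy": 0,"wz": 0},{"dx": 0,"dy": 0,"dz": -0.1,"wx": 0,"wy": 0,"wz": 0}]}}

```text
time_s: 57.58
eef_pos: [0.4813, -0.3222, 0.0119]
eef_rot: [-0.0, -0.043, 0.999, 0.0]
wrist_force: [-0.2, 0.1, -0.7]
opening: 0.256
grasp_force: 59.4
```

>>> {"api": "servo_tool", "payload": {"steps": [{"dx": 0,"dy": 0,"dz": 0,"wx": 0,"wy": 0,"wz": 0},{"dx": 0,"dy": 0,"dz": 0,"wx": 0,"wy": 0,"wz": 0},{"dx": 0,"dy": 0,"dz": 0,"wx": 0,"wy": 0,"wz": 0},{"dx": 0,"dy": 0,"dz": 0,"wx": 0,"wy": 0,"wz": 0},{"dx": 0,"dy": 0,"dz": 0,"wx": 0,"wy": 0,"wz": 0}]}}

```text
time_s: 58.0
eef_pos: [0.4814, -0.3223, 0.0122]
eef_rot: [0.0, -0.043, 0.999, -0.0]
wrist_force: [-0.2, -0.4, -0.8]
opening: 0.255
grasp_force: 59.4
```

>>> {"api": "servo_tool", "payload": {"steps": [{"dx": 0,"dy": 0,"dz": -0.005,"wx": 0,"wy": 0,"wz": 0},{"dx": 0,"dy": 0,"dz": -0.005,"wx": 0,"wy": 0,"wz": 0},{"dx": 0,"dy": 0,"dz": -0.005,"wx": 0,"wy": 0,"wz": 0},{"dx": 0,"dy": 0,"dz": -0.005,"wx": 0,"wy": 0,"wz": 0},{"dx": 0,"dy": 0,"dz": 0.05,"wx": 0,"wy": 0,"wz": 0}], "jaw": 0.42}}

```text
time_s: 58.42
eef_pos: [0.4808, -0.3217, 0.0164]
eef_rot: [-0.001, -0.043, 0.999, 0.001]
wrist_force: [0.5, -0.1, -0.2]
opening: 0.422
grasp_force: 0.0
```

>>> {"api": "servo_tool", "payload": {"steps": [{"dx": 0,"dy": 0,"dz": 0.2,"wx": 0,"wy": 0,"wz": 0},{"dx": 0,"dy": 0,"dz": 0.5,"wx": 0,"wy": 0,"wz": 0},{"dx": 0,"dy": 0,"dz": 0.8,"wx": 0,"wy": 0,"wz": 0},{"dx": 0,"dy": 0,"dz": 1.0,"wx": 0,"wy": 0,"wz": 0},{"dx": 0,"dy": 0,"dz": 1.0,"wx": 0,"wy": 0,"wz": 0}]}}

```text
time_s: 58.83
eef_pos: [0.484, -0.3247, 0.1231]
eef_rot: [0.003, -0.043, 0.999, -0.004]
wrist_force: [1.0, 0.1, 0.9]
opening: 0.419
grasp_force: 0.0
```

>>> {"api": "servo_tool", "payload": {"steps": [{"dx": 0,"dy": 0.1,"dz": 0.3,"wx": 0,"wy": 0,"wz": 0},{"dx": 0.1,"dy": 0.3,"dz": 0.6,"wx": 0,"wy": 0,"wz": -0.01},{"dx": 0.2,"dy": 0.5,"dz": 0.9,"wx": 0,"wy": 0,"wz": -0.02},{"dx": 0.4,"dy": 0.75,"dz": 1.0,"wx": 0,"wy": 0,"wz": -0.03},{"dx": 0.6,"dy": 1.0,"dz": 1.0,"wx": 0,"wy": 0,"wz": -0.044}]}}

```text
time_s: 59.25
eef_pos: [0.5434, -0.2227, 0.2214]
eef_rot: [0.003, 0.028, 1.0, -0.002]
wrist_force: [1.2, -0.8, -0.1]
opening: 0.422
grasp_force: 0.0
```

>>> {"api": "servo_tool", "payload": {"steps": [{"dx": 0.2,"dy": 0.25,"dz": 0,"wx": 0,"wy": 0,"wz": 0},{"dx": 0.4,"dy": 0.5,"dz": 0,"wx": 0,"wy": 0,"wz": 0},{"dx": 0.6,"dy": 0.75,"dz": 0,"wx": 0,"wy": 0,"wz": 0},{"dx": 0.8,"dy": 1.0,"dz": 0,"wx": 0,"wy": 0,"wz": 0},{"dx": 0.8,"dy": 1.0,"dz": 0,"wx": 0,"wy": 0,"wz": 0}]}}

```text
time_s: 59.67
eef_pos: [0.6236, -0.1175, 0.2167]
eef_rot: [0.0, 0.024, 1.0, 0.001]
wrist_force: [-0.5, -0.8, 0.4]
opening: 0.415
grasp_force: 0.0
```

>>> {"api": "servo_tool", "payload": {"steps": [{"dx": 0.2,"dy": 0.25,"dz": 0,"wx": 0,"wy": 0,"wz": 0},{"dx": 0.4,"dy": 0.5,"dz": 0,"wx": 0,"wy": 0,"wz": 0},{"dx": 0.6,"dy": 0.75,"dz": 0,"wx": 0,"wy": 0,"wz": 0},{"dx": 0.8,"dy": 1.0,"dz": 0,"wx": 0,"wy": 0,"wz": 0},{"dx": 0.8,"dy": 1.0,"dz": 0,"wx": 0,"wy": 0,"wz": 0}]}}

```text
time_s: 60.08
eef_pos: [0.7033, -0.0175, 0.2163]
eef_rot: [0.0, 0.024, 1.0, 0.001]
wrist_force: [-0.5, -0.3, -0.3]
opening: 0.42
grasp_force: 0.0
```

>>> {"api": "servo_tool", "payload": {"steps": [{"dx": 0,"dy": 0.3,"dz": 0,"wx": 0,"wy": 0,"wz": 0},{"dx": 0,"dy": 0.6,"dz": 0,"wx": 0,"wy": 0,"wz": 0},{"dx": 0,"dy": 0.9,"dz": 0,"wx": 0,"wy": 0,"wz": 0},{"dx": 0,"dy": 0.95,"dz": -0.2,"wx": 0,"wy": 0,"wz": 0},{"dx": 0,"dy": 0.95,"dz": -0.5,"wx": 0,"wy": 0,"wz": 0}]}}

```text
time_s: 60.5
eef_pos: [0.7034, 0.0751, 0.1706]
eef_rot: [0.004, 0.025, 1.0, 0.0]
wrist_force: [0.5, 0.3, 0.1]
opening: 0.422
grasp_force: 0.0
```

>>> {"api": "servo_tool", "payload": {"steps": [{"dx": 0,"dy": 0,"dz": -0.2,"wx": 0,"wy": 0,"wz": 0},{"dx": 0,"dy": 0,"dz": -0.4,"wx": 0,"wy": 0,"wz": 0},{"dx": 0,"dy": 0,"dz": -0.6,"wx": 0,"wy": 0,"wz": 0},{"dx": 0,"dy": 0,"dz": -0.8,"wx": 0,"wy": 0,"wz": 0},{"dx": 0,"dy": 0,"dz": -0.8,"wx": 0,"wy": 0,"wz": 0}]}}

```text
time_s: 60.92
eef_pos: [0.6975, 0.0723, 0.0814]
eef_rot: [-0.005, 0.027, 1.0, 0.0]
wrist_force: [-1.3, 0.6, -1.3]
opening: 0.423
grasp_force: 0.0
```

```bash
python3 - <<'E'
from h import *
look(z=.064,pt=np.array([.7028,.072,.064]))
E
```

```text
tcp [0.6975 0.0723 0.0814] yaw -0.053 | block [0.7033 0.0718] yaw -0.051 8 [0.0357 0.0157] | d [ 0.058 -0.005] dw 0.0008
```

>>> {"api": "servo_tool", "payload": {"steps": [{"dx": 0.02,"dy": 0,"dz": -0.1,"wx": 0,"wy": 0,"wz": 0},{"dx": 0.02,"dy": 0,"dz": -0.2,"wx": 0,"wy": 0,"wz": 0},{"dx": 0.02,"dy": 0,"dz": -0.27,"wx": 0,"wy": 0,"wz": 0},{"dx": 0.02,"dy": 0,"dz": -0.27,"wx": 0,"wy": 0,"wz": 0},{"dx": 0.02,"dy": 0,"dz": -0.27,"wx": 0,"wy": 0,"wz": 0}]}}

```text
time_s: 61.38
eef_pos: [0.7031, 0.0728, 0.0598]
eef_rot: [-0.0, 0.026, 1.0, 0.0]
wrist_force: [-0.6, 0.2, -1.1]
opening: 0.417
grasp_force: 0.0
```

>>> {"api": "servo_tool", "payload": {"steps": [{"dx": 0,"dy": 0,"dz": 0,"wx": 0,"wy": 0,"wz": 0},{"dx": 0,"dy": 0,"dz": 0,"wx": 0,"wy": 0,"wz": 0},{"dx": 0,"dy": 0,"dz": 0,"wx": 0,"wy": 0,"wz": 0},{"dx": 0,"dy": 0,"dz": 0,"wx": 0,"wy": 0,"wz": 0},{"dx": 0,"dy": 0,"dz": 0,"wx": 0,"wy": 0,"wz": 0}]}}

```text
time_s: 61.8
eef_pos: [0.7036, 0.0727, 0.0606]
eef_rot: [0.0, 0.026, 1.0, -0.0]
wrist_force: [0.2, -0.6, 0.4]
opening: 0.419
grasp_force: 0.0
```

>>> {"api": "servo_tool", "payload": {"steps": [{"dx": 0,"dy": -0.005,"dz": -0.02,"wx": 0,"wy": 0,"wz": 0},{"dx": 0,"dy": -0.005,"dz": -0.032,"wx": 0,"wy": 0,"wz": 0},{"dx": 0,"dy": -0.005,"dz": -0.032,"wx": 0,"wy": 0,"wz": 0},{"dx": 0,"dy": -0.005,"dz": -0.032,"wx": 0,"wy": 0,"wz": 0},{"dx": 0,"dy": -0.005,"dz": -0.032,"wx": 0,"wy": 0,"wz": 0}]}}

```text
time_s: 62.22
eef_pos: [0.7034, 0.0722, 0.0569]
eef_rot: [-0.0, 0.026, 1.0, 0.0]
wrist_force: [0.3, 0.9, -0.5]
opening: 0.419
grasp_force: 0.0
```

>>> {"api": "servo_tool", "payload": {"steps": [{"dx": 0,"dy": 0,"dz": 0,"wx": 0,"wy": 0,"wz": 0},{"dx": 0,"dy": 0,"dz": 0,"wx": 0,"wy": 0,"wz": 0},{"dx": 0,"dy": 0,"dz": 0,"wx": 0,"wy": 0,"wz": 0},{"dx": 0,"dy": 0,"dz": 0,"wx": 0,"wy": 0,"wz": 0},{"dx": 0,"dy": 0,"dz": 0,"wx": 0,"wy": 0,"wz": 0}], "jaw": 0}}

```text
time_s: 62.63
eef_pos: [0.7036, 0.0722, 0.0573]
eef_rot: [0.0, 0.026, 1.0, -0.0]
wrist_force: [-0.5, -0.4, 1.5]
opening: 0.256
grasp_force: 59.2
```

>>> {"api": "servo_tool", "payload": {"steps": [{"dx": 0,"dy": 0,"dz": 0.1,"wx": 0,"wy": 0,"wz": 0},{"dx": 0,"dy": 0,"dz": 0.3,"wx": 0,"wy": 0,"wz": 0},{"dx": 0,"dy": 0,"dz": 0.6,"wx": 0,"wy": 0,"wz": 0},{"dx": 0,"dy": 0,"dz": 0.9,"wx": 0,"wy": 0,"wz": 0},{"dx": 0,"dy": 0,"dz": 1.0,"wx": 0,"wy": 0,"wz": 0}]}}

```text
time_s: 63.05
eef_pos: [0.7059, 0.0722, 0.1631]
eef_rot: [0.004, 0.026, 1.0, -0.0]
wrist_force: [1.8, -0.3, 0.5]
opening: 0.257
grasp_force: 58.9
```

>>> {"api": "servo_tool", "payload": {"steps": [{"dx": 0,"dy": -0.1,"dz": 0.2,"wx": 0,"wy": 0,"wz": 0},{"dx": 0,"dy": -0.3,"dz": 0.4,"wx": 0,"wy": 0,"wz": 0.01},{"dx": 0,"dy": -0.5,"dz": 0.6,"wx": 0,"wy": 0,"wz": 0.02},{"dx": 0,"dy": -0.8,"dz": 0.6,"wx": 0,"wy": 0,"wz": 0.03},{"dx": 0,"dy": -1.0,"dz": 0.6,"wx": 0,"wy": 0,"wz": 0.044}]}}

```text
time_s: 63.47
eef_pos: [0.7041, -0.0299, 0.2192]
eef_rot: [0.002, -0.043, 0.999, -0.001]
wrist_force: [0.4, -0.6, -0.9]
opening: 0.258
grasp_force: 58.9
```

>>> {"api": "servo_tool", "payload": {"steps": [{"dx": -0.25,"dy": -0.25,"dz": 0,"wx": 0,"wy": 0,"wz": 0},{"dx": -0.5,"dy": -0.5,"dz": 0,"wx": 0,"wy": 0,"wz": 0},{"dx": -0.75,"dy": -0.75,"dz": 0,"wx": 0,"wy": 0,"wz": 0},{"dx": -1.0,"dy": -1.0,"dz": 0,"wx": 0,"wy": 0,"wz": 0},{"dx": -1.0,"dy": -1.0,"dz": 0,"wx": 0,"wy": 0,"wz": 0}]}}

```text
time_s: 63.88
eef_pos: [0.5994, -0.1317, 0.2164]
eef_rot: [-0.002, -0.041, 0.999, -0.001]
wrist_force: [0.2, 0.5, -0.5]
opening: 0.256
grasp_force: 58.9
```

>>> {"api": "servo_tool", "payload": {"steps": [{"dx": -0.25,"dy": -0.25,"dz": 0,"wx": 0,"wy": 0,"wz": 0},{"dx": -0.5,"dy": -0.5,"dz": 0,"wx": 0,"wy": 0,"wz": 0},{"dx": -0.75,"dy": -0.75,"dz": 0,"wx": 0,"wy": 0,"wz": 0},{"dx": -1.0,"dy": -1.0,"dz": 0,"wx": 0,"wy": 0,"wz": 0},{"dx": -1.0,"dy": -1.0,"dz": 0,"wx": 0,"wy": 0,"wz": 0}]}}

```text
time_s: 64.3
eef_pos: [0.4998, -0.2313, 0.2168]
eef_rot: [-0.001, -0.041, 0.999, -0.001]
wrist_force: [0.7, -0.9, -0.5]
opening: 0.256
grasp_force: 59.0
```

>>> {"api": "servo_tool", "payload": {"steps": [{"dx": -0.15,"dy": -0.25,"dz": 0,"wx": 0,"wy": 0,"wz": 0},{"dx": -0.26,"dy": -0.4,"dz": -0.1,"wx": 0,"wy": 0,"wz": 0},{"dx": -0.26,"dy": -0.4,"dz": -0.4,"wx": 0,"wy": 0,"wz": 0},{"dx": -0.26,"dy": -0.4,"dz": -0.7,"wx": 0,"wy": 0,"wz": 0},{"dx": -0.26,"dy": -0.4,"dz": -1.0,"wx": 0,"wy": 0,"wz": 0}]}}

```text
time_s: 64.72
eef_pos: [0.4775, -0.2681, 0.1164]
eef_rot: [0.001, -0.042, 0.999, -0.0]
wrist_force: [-0.1, 0.2, -0.7]
opening: 0.257
grasp_force: 59.0
```

```bash
python3 - <<'E'
from h import *
o=ctrl.get_obs(); w=look(z=o["eef_pos"][2]+.007)
look(z=.019,pt=np.array([.4825,-.3225,.019]))
E
```

```text
tcp [ 0.4775 -0.2681  0.1164] yaw 0.084 | block [ 0.4774 -0.2684] yaw 0.083 8 [0.0364 0.0158] | d [-0.002 -0.002] dw -0.0004
tcp [ 0.4741 -0.2651  0.1097] yaw 0.084 | block [ 0.4821 -0.3224] yaw 0.085 8 [0.0367 0.0156] | d [ 0.08  -0.574] dw 0.0002
```

>>> {"api": "servo_tool", "payload": {"steps": [{"dx": 0,"dy": 0,"dz": -0.2,"wx": 0,"wy": 0,"wz": 0},{"dx": 0,"dy": 0,"dz": -0.4,"wx": 0,"wy": 0,"wz": 0},{"dx": 0,"dy": 0,"dz": -0.6,"wx": 0,"wy": 0,"wz": 0},{"dx": 0,"dy": 0,"dz": -0.8,"wx": 0,"wy": 0,"wz": 0},{"dx": 0,"dy": 0,"dz": -0.85,"wx": 0,"wy": 0,"wz": 0}]}}

```text
time_s: 65.23
eef_pos: [0.4769, -0.2668, 0.0308]
eef_rot: [-0.001, -0.043, 0.999, 0.001]
wrist_force: [-0.3, -0.0, -0.5]
opening: 0.256
grasp_force: 59.0
```

>>> {"api": "servo_tool", "payload": {"steps": [{"dx": 0,"dy": 0,"dz": 0,"wx": 0,"wy": 0,"wz": 0},{"dx": 0,"dy": 0,"dz": -0.05,"wx": 0,"wy": 0,"wz": 0},{"dx": 0,"dy": 0,"dz": -0.1,"wx": 0,"wy": 0,"wz": 0},{"dx": 0,"dy": 0,"dz": -0.15,"wx": 0,"wy": 0,"wz": 0},{"dx": 0,"dy": 0,"dz": -0.15,"wx": 0,"wy": 0,"wz": 0}]}}

```text
time_s: 65.65
eef_pos: [0.4773, -0.2677, 0.0168]
eef_rot: [-0.0, -0.043, 0.999, 0.0]
wrist_force: [-0.7, 0.7, -0.8]
opening: 0.253
grasp_force: 59.0
```

```bash
python3 - <<'E'
from h import *
o=ctrl.get_obs(); w=look(z=o["eef_pos"][2]+.007)
E
```

```text
tcp [ 0.4773 -0.2677  0.0168] yaw 0.085 | block [ 0.477  -0.2679] yaw 0.087 8 [0.036 0.016] | d [-0.003 -0.003] dw 0.0005
```

>>> {"api": "servo_tool", "payload": {"steps": [{"dx": 0,"dy": 0,"dz": -0.02,"wx": 0,"wy": 0,"wz": 0},{"dx": 0,"dy": 0,"dz": -0.04,"wx": 0,"wy": 0,"wz": 0},{"dx": 0,"dy": 0,"dz": -0.05,"wx": 0,"wy": 0,"wz": 0},{"dx": 0,"dy": 0,"dz": -0.05,"wx": 0,"wy": 0,"wz": 0},{"dx": 0,"dy": 0,"dz": -0.05,"wx": 0,"wy": 0,"wz": 0}]}}

```text
time_s: 66.12
eef_pos: [0.4774, -0.2678, 0.0122]
eef_rot: [0.0, -0.043, 0.999, -0.0]
wrist_force: [-1.6, 1.4, 3.6]
opening: 0.257
grasp_force: 59.4
```

>>> {"api": "servo_tool", "payload": {"steps": [{"dx": 0,"dy": 0,"dz": 0,"wx": 0,"wy": 0,"wz": 0},{"dx": 0,"dy": 0,"dz": 0,"wx": 0,"wy": 0,"wz": 0},{"dx": 0,"dy": 0,"dz": 0,"wx": 0,"wy": 0,"wz": 0},{"dx": 0,"dy": 0,"dz": 0,"wx": 0,"wy": 0,"wz": 0},{"dx": 0,"dy": 0,"dz": 0.05,"wx": 0,"wy": 0,"wz": 0}], "jaw": 0.42}}

```text
time_s: 66.53
eef_pos: [0.4767, -0.2672, 0.0162]
eef_rot: [-0.001, -0.043, 0.999, 0.001]
wrist_force: [-0.8, 1.0, -0.2]
opening: 0.421
grasp_force: 0.0
```

>>> {"api": "servo_tool", "payload": {"steps": [{"dx": 0,"dy": 0,"dz": 0.2,"wx": 0,"wy": 0,"wz": 0},{"dx": 0,"dy": 0,"dz": 0.5,"wx": 0,"wy": 0,"wz": 0},{"dx": 0,"dy": 0,"dz": 0.8,"wx": 0,"wy": 0,"wz": 0},{"dx": 0,"dy": 0,"dz": 1.0,"wx": 0,"wy": 0,"wz": 0},{"dx": 0,"dy": 0,"dz": 1.0,"wx": 0,"wy": 0,"wz": 0}]}}

```text
time_s: 66.95
eef_pos: [0.4801, -0.27, 0.1225]
eef_rot: [0.003, -0.043, 0.999, -0.003]
wrist_force: [0.3, -0.9, 0.5]
opening: 0.419
grasp_force: 0.0
```

>>> {"api": "servo_tool", "payload": {"steps": [{"dx": 0,"dy": -0.1,"dz": 0.3,"wx": 0,"wy": 0,"wz": 0},{"dx": 0,"dy": -0.2,"dz": 0.6,"wx": 0,"wy": 0,"wz": 0},{"dx": 0,"dy": -0.3,"dz": 0.9,"wx": 0,"wy": 0,"wz": 0},{"dx": 0,"dy": -0.4,"dz": 1.0,"wx": 0,"wy": 0,"wz": 0},{"dx": 0,"dy": -0.4,"dz": 1.0,"wx": 0,"wy": 0,"wz": 0}]}}

```text
time_s: 67.37
eef_pos: [0.4787, -0.3107, 0.2202]
eef_rot: [0.002, -0.042, 0.999, -0.003]
wrist_force: [0.1, -0.1, -0.3]
opening: 0.42
grasp_force: 0.0
```

>>> {"api": "servo_tool", "payload": {"steps": [{"dx": 0,"dy": 0,"dz": 0.3,"wx": 0,"wy": 0,"wz": 0},{"dx": 0,"dy": 0,"dz": 0.6,"wx": 0,"wy": 0,"wz": 0},{"dx": 0,"dy": 0,"dz": 0.8,"wx": 0,"wy": 0,"wz": 0},{"dx": 0,"dy": 0,"dz": 0.8,"wx": 0,"wy": 0,"wz": 0},{"dx": 0,"dy": 0,"dz": 0.8,"wx": 0,"wy": 0,"wz": 0}]}}

```text
time_s: 67.78
eef_pos: [0.4773, -0.3074, 0.2959]
eef_rot: [-0.0, -0.043, 0.999, 0.0]
wrist_force: [-0.6, 0.0, -0.8]
opening: 0.42
grasp_force: 0.0
```

```bash
python3 - <<'E'
from h import *
for p in((.477,-.268),(.4825,-.3225),(.487,-.377)): w=look(z=.019,pt=np.array([*p,.019]))
s=handle()
a=cv2.resize(w["frame"][:,:,::-1],(480,360)); b=cv2.resize(s["frame"][130:300,160:387,::-1],(480,360)); cv2.imwrite("pics/fin.png",np.vstack([a[:300],b[60:360]]))
E
```

```text
tcp [ 0.4773 -0.3074  0.2959] yaw 0.085 | block [ 0.4771 -0.2681] yaw 0.093 8 [0.0363 0.0155] | d [-0.003  0.393] dw 0.0025
tcp [ 0.4768 -0.3069  0.2946] yaw 0.085 | block [ 0.482  -0.3225] yaw 0.076 8 [0.0361 0.0155] | d [ 0.052 -0.156] dw -0.003
tcp [ 0.4766 -0.3067  0.2941] yaw 0.085 | block [ 0.4879 -0.3774] yaw 0.088 8 [0.0363 0.0158] | d [ 0.113 -0.706] dw 0.0009
red px 112 r 0.049 0.112 angle 0.049
axis angle 0.038 cent [-0.07522141  0.02826062]
```

View pics/fin.png

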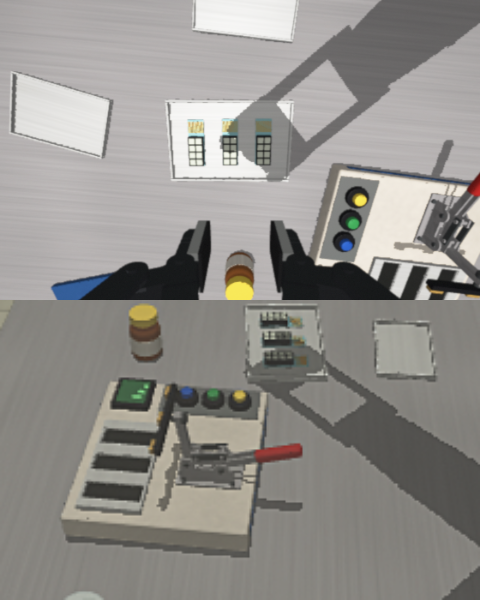

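The slides lie flat in the tray and the clamp stands back. I'll compare the handle with the very first side picture to make sure it is fully open.

```bash
python3 - <<'E'
from h import *
import h
s=cam("side"); im=cv2.resize(cv2.imread("pics/side0.png"),(560,420),interpolation=cv2.INTER_AREA)[:,:,::-1]
f=dict(s); f["frame"]=np.ascontiguousarray(im)
h.cam=lambda n:f; handle(); h.cam=lambda n:s; handle()
for c in(f,s):
    q=cv2.cvtColor(c["frame"],cv2.COLOR_RGB2HSV); m=((q[...,0]<6)|(q[...,0]>174))&(q[...,1]>110)&(q[...,2]>50); m[:200]=0;m[260:]=0;m[:,:260]=0;m[:,330:]=0
    p=np.argwhere(m); print(len(p),p.mean(0),p.min(0),p.max(0))
print(np.abs(f["frame"].astype(int)-s["frame"])[215:245,270:310].mean())
E
```

```text
red px 97 r 0.049 0.112 angle 0.05
axis angle 0.001 cent [-0.07540774  0.02843367]
red px 112 r 0.049 0.112 angle 0.048
axis angle 0.029 cent [-0.07559884  0.02833899]
126 [230.41269841 291.46031746] [227 281] [234 302]
133 [230.16541353 291.26315789] [226 280] [234 302]
14.274444444444445
```

```bash
python3 -c "
from h import *
print(workorder.hand_in())"
```

```text
the job is handed in; nothing more can be done
None
```

I checked all three slides in the station: clamp locked, then yellow, green and blue pressed one at a time. I then opened the clamp fully, laid the slides flat and right way up in the largest tray, and handed the job in at about 68 s; no verdict came back.

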